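# Lock the shaker deck and load it with reagent cartridges

### The job

Get the bench shaker ready: first lock its deck by engaging both pins of the red-handled pin spanner in the two holes of the brass lock ring and turning the ring clockwise (seen from above) up to its stop. Only once the ring is locked, stand every cartridge lying on the bench upright in the shaker's blue cups, one to a cup and foot down to the bottom. Also lay the spanner, pins down, in the two forks of its grey cradle, and leave the bottle, the tip box and the beaker where they are.

Things in the scene. Friction and masses are not known exactly. Their poses are not given: they have to be found in the camera images.
- shaker: Low white bench shaker with an aluminium deck, fixed to the bench, 126 x 376 mm, deck top 32 mm above the bench. Origin: centre of its underside; its y axis runs along its length, z up. The lock ring is at its -y end, 135 mm from the origin; the four blue cups stand in a row at y = -35, +27, +89 and +151 mm.
- ring_top (a point): Centre of the top face of the brass lock ring (68 mm across, 12 mm thick, top 74 mm above the bench), on its vertical axis. The frame turns with the ring: z up, y through both holes, x square to it. The spanner fits with its handle along this +x or -x, and either way its handle clears the cups over the whole turn.
- hole_a (a point): Mouth centre of one hole in the lock ring's top face: 11 mm wide, 12 mm deep, 20 mm from the ring's axis (ring frame +y). z up.
- hole_b (a point): Mouth centre of the other hole, same size, 20 mm from the ring's axis on the opposite side (ring frame -y). z up.
- lock_ring (a joint): Turn of the lock ring (rad): grows as it turns clockwise seen from above; starts between 0 and 0.35, comes to its stop at 1.3. It turns stiffly (friction about 0.1 N m) and stays where it is left. Locked: more than 1.15.
- spanner: Loose pin spanner, 160 g. Steel head 16 (x) x 54 (y) x 14 mm; bar handle 14 x 14 mm, red outer half, to x = +118 mm; two 7 mm round pins, chamfered, 20 mm long, down from the head at y = +-20 mm; 10 mm heel, 20 mm long, under x = +113 mm, so it stands level. Origin: midway between the pin tips; x along the handle, away from the head, z up. Bar's middle line at z = 27 mm; mass centre near x = 32 mm.
- pin_a (a point): Centre of one pin's tip on the spanner (spanner frame y = +20 mm).
- pin_b (a point): Centre of the other pin's tip (spanner frame y = -20 mm).
- spanner_mid (a point): Point in the middle of the underside of the spanner's handle, spanner frame x = +55 mm, z = +20 mm.
- cradle: Grey spanner cradle fixed to the bench: plate 150 x 70 x 6 mm with two U forks at x = -35 and +35 mm, each 8 mm thick in x, floor 32 mm above the bench, slot 22 mm wide in y and 12 mm deep. Origin: centre of the underside; x from fork to fork, z up. Spanner seated: handle's underside on both fork floors, head and heel outside the forks, either way round.
- cradle_seat (a point): Point midway between the forks at the height of their floors; frame as the cradle's. The spanner's point spanner_mid belongs here, with about 10 mm of free play either way along x.
- cup1 (a point): Centre of the inner floor of blue cup 1 (cup 1 is nearest the lock ring), 36 mm above the bench, z up; the cup is round, inner width 44 mm, outer 50 mm, inner depth 44 mm, rim 80 mm above the bench.
- cup2 (a point): Centre of the inner floor of blue cup 2 (cup 1 is nearest the lock ring), 36 mm above the bench, z up; the cup is round, inner width 44 mm, outer 50 mm, inner depth 44 mm, rim 80 mm above the bench.
- cup3 (a point): Centre of the inner floor of blue cup 3 (cup 1 is nearest the lock ring), 36 mm above the bench, z up; the cup is round, inner width 44 mm, outer 50 mm, inner depth 44 mm, rim 80 mm above the bench.
- cup4 (a point): Centre of the inner floor of blue cup 4 (cup 1 is nearest the lock ring), 36 mm above the bench, z up; the cup is round, inner width 44 mm, outer 50 mm, inner depth 44 mm, rim 80 mm above the bench.
- cartridge1: Loose sealed reagent cartridge 1 (may be absent), 100 g: a square white and blue body 28 x 28 mm and 92 mm long with a round orange cap 25 mm across and 18 mm long, 110 mm over all. Origin: middle of its length, on its long axis; x along it towards the cap; the foot is the flat end face at x = -55 mm. It starts lying flat on the bench (origin 14 mm above it).
- cartridge2: Loose sealed reagent cartridge 2 (may be absent), 100 g: a square white and blue body 28 x 28 mm and 92 mm long with a round orange cap 25 mm across and 18 mm long, 110 mm over all. Origin: middle of its length, on its long axis; x along it towards the cap; the foot is the flat end face at x = -55 mm. It starts lying flat on the bench (origin 14 mm above it).
- cartridge3: Loose sealed reagent cartridge 3 (may be absent), 100 g: a square white and blue body 28 x 28 mm and 92 mm long with a round orange cap 25 mm across and 18 mm long, 110 mm over all. Origin: middle of its length, on its long axis; x along it towards the cap; the foot is the flat end face at x = -55 mm. It starts lying flat on the bench (origin 14 mm above it).
- cartridge4: Loose sealed reagent cartridge 4 (may be absent), 100 g: a square white and blue body 28 x 28 mm and 92 mm long with a round orange cap 25 mm across and 18 mm long, 110 mm over all. Origin: middle of its length, on its long axis; x along it towards the cap; the foot is the flat end face at x = -55 mm. It starts lying flat on the bench (origin 14 mm above it).
- reagent_bottle: Bystander: round bottle with orange cap, 64 mm wide, 130 mm tall; origin at the centre of its underside.
- tip_box: Bystander: navy box of pink pipette tips, 110 x 75 x 62 mm; origin at the centre of its underside.
- beaker: Bystander: clear beaker 70 mm wide, 85 mm tall; origin at the centre of its underside.
Things that resemble listed ones, but are neither listed nor needed, are in the scene too. What is shaped like the cartridge3 but green or turquoise is not meant.

How it is judged:
On the way, in this order (a step that is already met when the one before it is completed fails the run):
1. both pins of the spanner are at least 3 mm inside the two holes of the lock ring, before the ring is turned (joint below 0.6) (((horizontal distance between pin_a and hole_a below 0.006 m and z of pin_a in the frame of hole_a below -0.003 m and horizontal distance between pin_b and hole_b below 0.006 m and z of pin_b in the frame of hole_b below -0.003 m) or (horizontal distance between pin_a and hole_b below 0.006 m and z of pin_a in the frame of hole_b below -0.003 m and horizontal distance between pin_b and hole_a below 0.006 m and z of pin_b in the frame of hole_a below -0.003 m)) and value of joint lock_ring below 0.6 rad), for 0.2 s.
2. the lock ring is turned clockwise to its stop (beyond 1.15 rad) with both pins of the spanner still in its holes (((horizontal distance between pin_a and hole_a below 0.006 m and z of pin_a in the frame of hole_a below -0.003 m and horizontal distance between pin_b and hole_b below 0.006 m and z of pin_b in the frame of hole_b below -0.003 m) or (horizontal distance between pin_a and hole_b below 0.006 m and z of pin_a in the frame of hole_b below -0.003 m and horizontal distance between pin_b and hole_a below 0.006 m and z of pin_b in the frame of hole_a below -0.003 m)) and value of joint lock_ring above 1.15 rad), for 0.2 s.
At the end, for the whole second after the job is handed in: Ring beyond 1.15 rad; spanner level, pins down, in both cradle forks (mid point within 16 mm along, 8 mm across, 5 mm in height, 0.2 rad in line); each cartridge present at rest in a cup, foot on the cup's floor (within 7 mm), its middle within 18 mm of the cup's axis, within 0.3 rad of upright (value of joint lock_ring above 1.15 rad and x of spanner_mid in the frame of cradle_seat between -0.016 and 0.016 m and y of spanner_mid in the frame of cradle_seat between -0.008 and 0.008 m and z of spanner_mid in the frame of cradle_seat between -0.004 and 0.005 m and angle between the x axis of spanner and the x axis of cradle, either way round below 0.2 rad and angle between spanner's own z axis and vertical below 0.12 rad and linear speed of each of spanner, cartridge1, cartridge2, cartridge3, cartridge4 below 0.03 m/s and ((horizontal distance between cartridge1 and cup1 below 0.018 m and z of cartridge1 in the frame of cup1 below 0.062 m) or (horizontal distance between cartridge1 and cup2 below 0.018 m and z of cartridge1 in the frame of cup2 below 0.062 m) or (horizontal distance between cartridge1 and cup3 below 0.018 m and z of cartridge1 in the frame of cup3 below 0.062 m) or (horizontal distance between cartridge1 and cup4 below 0.018 m and z of cartridge1 in the frame of cup4 below 0.062 m)) and angle between each of cartridge1, cartridge2, cartridge3, cartridge4's own x axis and vertical below 0.3 rad and ((horizontal distance between cartridge2 and cup1 below 0.018 m and z of cartridge2 in the frame of cup1 below 0.062 m) or (horizontal distance between cartridge2 and cup2 below 0.018 m and z of cartridge2 in the frame of cup2 below 0.062 m) or (horizontal distance between cartridge2 and cup3 below 0.018 m and z of cartridge2 in the frame of cup3 below 0.062 m) or (horizontal distance between cartridge2 and cup4 below 0.018 m and z of cartridge2 in the frame of cup4 below 0.062 m)) and ((horizontal distance between cartridge3 and cup1 below 0.018 m and z of cartridge3 in the frame of cup1 below 0.062 m) or (horizontal distance between cartridge3 and cup2 below 0.018 m and z of cartridge3 in the frame of cup2 below 0.062 m) or (horizontal distance between cartridge3 and cup3 below 0.018 m and z of cartridge3 in the frame of cup3 below 0.062 m) or (horizontal distance between cartridge3 and cup4 below 0.018 m and z of cartridge3 in the frame of cup4 below 0.062 m)) and ((horizontal distance between cartridge4 and cup1 below 0.018 m and z of cartridge4 in the frame of cup1 below 0.062 m) or (horizontal distance between cartridge4 and cup2 below 0.018 m and z of cartridge4 in the frame of cup2 below 0.062 m) or (horizontal distance between cartridge4 and cup3 below 0.018 m and z of cartridge4 in the frame of cup3 below 0.062 m) or (horizontal distance between cartridge4 and cup4 below 0.018 m and z of cartridge4 in the frame of cup4 below 0.062 m))); the robot touches nothing.
It fails at once if a cartridge is put into a cup while the lock ring is not locked (value of joint lock_ring below 1.1 rad and (((horizontal distance between cartridge1 and cup1 below 0.018 m and z of cartridge1 in the frame of cup1 below 0.062 m) or (horizontal distance between cartridge1 and cup2 below 0.018 m and z of cartridge1 in the frame of cup2 below 0.062 m) or (horizontal distance between cartridge1 and cup3 below 0.018 m and z of cartridge1 in the frame of cup3 below 0.062 m) or (horizontal distance between cartridge1 and cup4 below 0.018 m and z of cartridge1 in the frame of cup4 below 0.062 m)) or ((horizontal distance between cartridge2 and cup1 below 0.018 m and z of cartridge2 in the frame of cup1 below 0.062 m) or (horizontal distance between cartridge2 and cup2 below 0.018 m and z of cartridge2 in the frame of cup2 below 0.062 m) or (horizontal distance between cartridge2 and cup3 below 0.018 m and z of cartridge2 in the frame of cup3 below 0.062 m) or (horizontal distance between cartridge2 and cup4 below 0.018 m and z of cartridge2 in the frame of cup4 below 0.062 m)) or ((horizontal distance between cartridge3 and cup1 below 0.018 m and z of cartridge3 in the frame of cup1 below 0.062 m) or (horizontal distance between cartridge3 and cup2 below 0.018 m and z of cartridge3 in the frame of cup2 below 0.062 m) or (horizontal distance between cartridge3 and cup3 below 0.018 m and z of cartridge3 in the frame of cup3 below 0.062 m) or (horizontal distance between cartridge3 and cup4 below 0.018 m and z of cartridge3 in the frame of cup4 below 0.062 m)) or ((horizontal distance between cartridge4 and cup1 below 0.018 m and z of cartridge4 in the frame of cup1 below 0.062 m) or (horizontal distance between cartridge4 and cup2 below 0.018 m and z of cartridge4 in the frame of cup2 below 0.062 m) or (horizontal distance between cartridge4 and cup3 below 0.018 m and z of cartridge4 in the frame of cup3 below 0.062 m) or (horizontal distance between cartridge4 and cup4 below 0.018 m and z of cartridge4 in the frame of cup4 below 0.062 m)))).
It fails at once if the bottle, the tip box or the beaker is moved more than 30 mm or tipped (distance of any of reagent_bottle, tip_box, beaker from where it was at the start of the episode above 0.03 m or angle between any of reagent_bottle, tip_box, beaker's own z axis and vertical above 0.4 rad).
Of cartridge1, cartridge2, cartridge3, cartridge4 only 2 to 4 are there at a start; the rules pass over those that are not, and their reading is None.
At some moment in a run one of cartridge1, cartridge2, cartridge3, cartridge4 may be knocked a few centimetres aside while the robot is not near it.
It also fails if it takes over 210 s, if anything falls off the work surface, if the arm or the gripper's body presses on something with over 40 N, if the wrist force passes 120 N, or if a joint passes its speed limit or range.

### The arm

A 6-joint arm with a two-finger parallel gripper is mounted at the origin on the work surface. World frame = base frame: x ahead of the robot, y to its left, z up, the work surface at z = 0. Lengths are in m, angles in rad, forces in N, time in s.
With the tool pointing down it reaches from about 0.375 to 0.975 m from the base axis. Payload 3.8 kg.
Tool frame: the origin (TCP) lies midway between the tips of the shut fingers; the grasp point (between the pads) lies 19 mm behind it; z points along the fingers, y is the direction in which the jaws open and shut (so a half turn about z gives the same grasp; the last joint's range is limited). The gripper opens to 85 mm and grips with 20 to 120 N. Pads are 22 mm wide; open, the fingers measure 114 mm over their backs; the gripper's body (76 mm by 85 mm) begins 54 mm behind the grasp point. The pads swing forward as they close: fully open they stand 13 mm farther back than shut.
Start: joints at [-1.377, 0.264, 1.604, -0, 1.274, -0.037], TCP at [0.154, -0.657, 0.231] pointing down, gripper open.
Joint ranges: [-2.63, 2.63], [-0.94, 2.18], [0.31, 2.57], [-1.31, 4.45], [0, 2.66], [-2.55, 2.55]. Speed limits (rad/s): [2.57, 2.57, 3.14, 3.14, 3.14, 3.14].

### API

Orientations are given as a rotation vector (axis times angle).
In Python, from workcell import bot gives the robot as it stands.
- The arm moves only by the tool arm_command, never from a script. Its argument "targets" is text: rows parted by semicolons, each of 7 numbers parted by spaces: the shift along the tool's x, y, z in mm, then the turn, a rotation vector about the tool's x, y, z in degrees, then the opening, from 0 (shut) to 1 (fully open). A call has 1 to 10 rows; each row is the pose to reach, as a shift and turn from the pose commanded when the call began, along the tool's axes at that moment; what a row does not reach only later rows make up. A row lasts 1/12 s, in which the tool goes at most 41.7 mm and 7.16 degrees, less where a joint would pass 70% of its speed; a pose out of reach is approached as far as the arm can. A call with a gripper value outside its range is refused whole. The fingers move at their own pace and stop on an object; "newtons" is the grip in N (left out, the last holds). Time passes only in rows, so rows that repeat a pose let the fingers close. It gives the time, the measured TCP pose, the force and the opening at its end, in the units of the state.
- bot.read_state(): the state, without advancing time (a new reading comes with each control period).
- bot.read_camera(name): name is "side" or "top" or "wrist"; returns (picture, depth): 384x512x3 uint8, blue, green, red; 384x512 float32, m along the optical axis (not along the pixel's ray), 0 where there is no reading.
- bot.camera_params(name): a dict with "fov_y" (degrees; the focal length in pixels is half the picture's height over the tangent of half this angle, whatever the lens; pixels are square), "cx", "cy" (the principal point, pixels), "xyz" and "rotation" of the camera in the world; the wrist camera has in their place "T_tool_cam" (4x4, takes a point from camera to tool coordinates, whose origin is the TCP and whose axes are the flange's). Camera axes: x right, y up, looking along -z (the intrinsics and any distortion apply to the point x, -y, -z); pixel columns grow to the right and rows downward; lengths in m; the calibration is good to about 2 mm. A picture is of the moment at which its call begins: read the wrist's pose just before it. camera_params takes no time and is no camera call.
- bot.finish_job(): hands the job in, once; it reports no verdict.
The state is a dict: "time": time; "q": joint angles; "joint_vel": joint speeds; "joint_torque": joint torques, N m; "tool_pos": TCP position; "tcp_rot": TCP orientation; "wrist_force": force on the tool from outside, world axes, zero at the start; "torque": the same for the moment, N m; "width": opening from 0.0 (shut) to 1.0 (fully open).
Only numpy, scipy, OpenCV 4.12 (cv2) and the standard library are available. Lean on these libraries where they do the work, as an engineer would, in place of code of your own. Each camera call takes 0.05 s, during which the arm holds its last target.

## Working session

There is one attempt and no reset: what is moved stays moved. The work goes in short steps, Python scripts to look and compute and a tool call to move; the robot and the scene stay as the last step left them, time stands still between calls to the robot, and variables do not carry over. Pictures are saved under pics/ and viewed, and the job is handed in when it is done.

Besides the shell and the picture viewer there is one more tool, called after "Request:" by a JSON object that holds its "fn" and its "kwargs". arm_command: Moves the arm, as the interface text tells. Its arguments: {"type":"object","properties":{"targets":{"type":"string"},"newtons":{"type":"number"}},"required":["targets"]}

```bash
ls; mkdir -p pics; python3 - <<'E'
from workcell import bot
import cv2, numpy as np
print(bot.read_state())
for n in ["side","top","wrist"]:
    p=bot.camera_params(n); print(n,p)
    im,d=bot.read_camera(n); cv2.imwrite(f"pics/{n}0.png",im); np.save(f"pics/{n}0.npy",d)
E
```

```text
pics
{'time': 0.0, 'q': array([-1.37691192e+00,  2.64798744e-01,  1.60539845e+00,  8.97539335e-06,
        1.27371165e+00, -3.69626483e-02]), 'joint_vel': array([ 6.44839005e-04, -6.55835973e-04,  1.24405471e-04, -7.34329614e-05,
        4.96846894e-04,  4.15625456e-04]), 'joint_torque': array([-1.65728932e-03, -5.15115237e+01, -3.67314684e+01, -2.10682656e-04,
        1.29168096e-02,  1.27498387e-05]), 'tool_pos': array([ 0.15425711, -0.65636872,  0.22991812]), 'tcp_rot': array([-3.11839490e+00, -3.61538959e-01,  2.71534029e-04]), 'wrist_force': array([ 0.21000559,  0.1865524 , -0.68382716]), 'torque': array([ 0.05742681, -0.00211362,  0.01606682]), 'width': 1.0020077008695996}
side {'fov_y': 42.53718889914086, 'cx': 260.3660885286084, 'cy': 188.41661239560779, 'xyz': array([0.00899197, 0.84148534, 1.09974712]), 'rotation': array([ 0.23039958, -0.9895932 , -2.46276708])}
top {'fov_y': 57.704505801707626, 'cx': 259.56333593858795, 'cy': 193.51988243803336, 'xyz': array([ 0.36194035, -0.0264867 ,  1.19786302]), 'rotation': array([ 0.11114272, -0.08432661, -1.590237  ])}
wrist {'fov_y': 61.614732148816394, 'cx': 256.51564057993994, 'cy': 189.629318365174, 'T_tool_cam': array([[ 7.86348548e-04,  9.49651997e-01,  3.13305707e-01,
         8.03588058e-02],
       [ 9.99999691e-01, -7.41426240e-04, -2.62527599e-04,
        -3.81440384e-04],
       [-1.70167860e-05,  3.13305817e-01, -9.49652286e-01,
        -1.42243763e-01],
       [ 0.00000000e+00,  0.00000000e+00,  0.00000000e+00,
         1.00000000e+00]])}
```

View pics/top0.png

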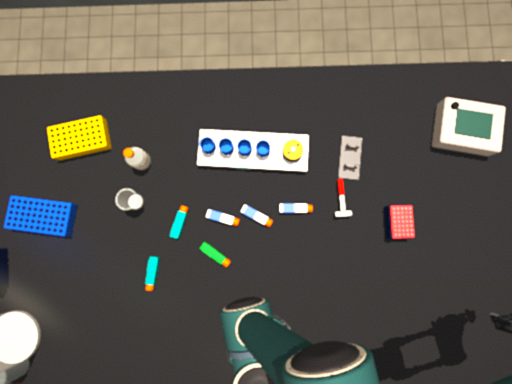

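View pics/side0.png

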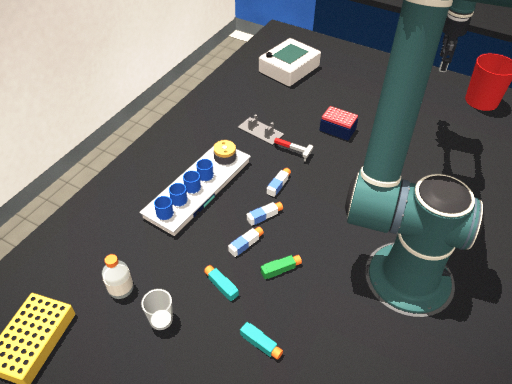

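View pics/wrist0.png

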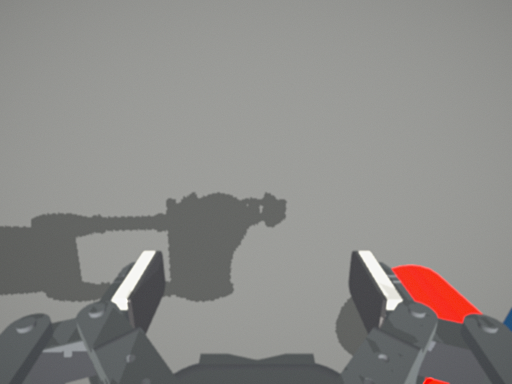

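Top view: three white/blue cartridges at about (222,217), (256,215) and (295,208), with the spanner near (342,200), cradle (350,158), ring (292,150) and cups in a row at y≈147. The green and turquoise ones are decoys. Next I'll set up deprojection helpers.

```bash
cat > h.py <<'E'
from workcell import bot
import numpy as np, cv2
from scipy.spatial.transform import Rotation as R
def camT(n,st=None):
    p=bot.camera_params(n)
    f=192/np.tan(np.radians(p['fov_y']/2))
    if 'xyz' in p:
        T=np.eye(4);T[:3,:3]=R.from_rotvec(p['rotation']).as_matrix();T[:3,3]=p['xyz']
    else:
        st=st or bot.read_state()
        A=np.eye(4);A[:3,:3]=R.from_rotvec(st['tcp_rot']).as_matrix();A[:3,3]=st['tool_pos']
        T=A@p['T_tool_cam']
    return T,f,p['cx'],p['cy']
def cloud(n,d,st=None):
    T,f,cx,cy=camT(n,st)
    v,u=np.mgrid[0:d.shape[0],0:d.shape[1]]
    P=np.stack([(u-cx)/f*d,-(v-cy)/f*d,-d],-1)
    return P@T[:3,:3].T+T[:3,3]
def shot(n,name):
    st=bot.read_state(); im,d=bot.read_camera(n)
    cv2.imwrite(f"pics/{name}.png",im); np.save(f"pics/{name}.npy",d)
    np.save(f"pics/{name}_st.npy",np.r_[st['tool_pos'],st['tcp_rot']])
    return st,im,d,cloud(n,d,st)
def tool(st):
    return R.from_rotvec(st['tcp_rot']).as_matrix(),st['tool_pos']
E
python3 - <<'E'
from h import *
for n in ["side","top"]:
    d=np.load(f"pics/{n}0.npy"); P=cloud(n,d)
    print(n)
    for v in range(20,384,60): print([tuple(np.round(P[v,u]*1000).astype(int)) for u in range(20,512,80)])
P=cloud("top",np.load("pics/top0.npy")); im=cv2.imread("pics/top0.png")
z=P[...,2]
m=((z>0.006)&(z<0.2)&(P[...,0]>0.3)).astype(np.uint8)
nn,l,s,c=cv2.connectedComponentsWithStats(m)
for i in range(1,nn):
    if s[i,4]>60:
        q=P[l==i]; bgr=im[l==i].mean(0).astype(int)
        print(s[i],np.round(q.mean(0),3),np.round(np.percentile(q[:,2],95),3),bgr)
E
```

```text
side
[(np.int64(1802), np.int64(-365), np.int64(71)), (np.int64(1795), np.int64(-785), np.int64(-116)), (np.int64(1781), np.int64(-1399), np.int64(-387)), (np.int64(1574), np.int64(-2041), np.int64(-619)), (np.int64(802), np.int64(-1502), np.int64(-167)), (np.int64(155), np.int64(-38), np.int64(666)), (np.int64(58), np.int64(-1587), np.int64(-3))]
[(np.int64(1792), np.int64(-257), np.int64(-158)), (np.int64(1796), np.int64(-693), np.int64(-413)), (np.int64(1756), np.int64(-1302), np.int64(-754)), (np.int64(783), np.int64(-594), np.int64(-4)), (np.int64(512), np.int64(-752), np.int64(-3)), (np.int64(123), np.int64(-26), np.int64(555)), (np.int64(-30), np.int64(-836), np.int64(136))]
[(np.int64(1797), np.int64(-148), np.int64(-423)), (np.int64(1785), np.int64(-577), np.int64(-739)), (np.int64(843), np.int64(-145), np.int64(-3)), (np.int64(607), np.int64(-278), np.int64(0)), (np.int64(372), np.int64(-414), np.int64(2)), (np.int64(135), np.int64(-559), np.int64(-3)), (np.int64(-106), np.int64(-703), np.int64(-6))]
[(np.int64(1783), np.int64(-16), np.int64(-704)), (np.int64(888), np.int64
[... 3834 characters left out ...]
207]
[339 161  21  18 142] [ 0.588 -0.32   0.016] 0.043 [166 179 193]
[335 177  17  40 242] [ 0.478 -0.282  0.033] 0.038 [167 177 250]
[116 189  27  21 397] [0.495 0.428 0.055] 0.086 [169 182 188]
[   4  196   73   40 2259] [0.448 0.729 0.043] 0.048 [220 115  32]
[241 205  31  22 270] [0.435 0.006 0.026] 0.031 [222 234 230]
[279 204  33   9 279] [ 0.457 -0.126  0.025] 0.031 [227 236 230]
[384 205  30  34 944] [ 0.403 -0.458  0.055] 0.066 [107 110 207]
[170 206  18  33 301] [0.416 0.267 0.026] 0.031 [197 225  38]
[206 210  33  16 270] [0.43  0.12  0.027] 0.031 [220 231 227]
[200 242  25  15 188] [0.321 0.16  0.027] 0.031 [ 89 235  52]
[  0 248   8  14  95] [0.322 0.861 0.022] 0.036 [40 20 15]
```

```bash
python3 - <<'E'
from h import *
im=cv2.imread("pics/top0.png"); 
cv2.imwrite("pics/topz.png",cv2.resize(im[110:280,140:400],None,fx=3,fy=3,interpolation=cv2.INTER_CUBIC))
P=cloud("top",np.load("pics/top0.npy"))
hsv=cv2.cvtColor(im,cv2.COLOR_BGR2HSV)
H,S,V=[hsv[...,i].astype(int) for i in range(3)]
z=P[...,2]
def seg(m,name,mn=20):
    n,l,s,c=cv2.connectedComponentsWithStats(m.astype(np.uint8))
    for i in range(1,n):
        if s[i,4]>=mn:
            q=P[l==i]; print(name,s[i,4],np.round(c[i]),np.round(np.median(q,0),3))
seg((S>150)&(H>20)&(H<35)&(V>120)&(z>.05)&(z<.1),"yellow ring")
seg((S>150)&(H>8)&(H<19)&(V>120)&(z<.2),"orange",8)
seg((S>150)&((H<6)|(H>175))&(V>120)&(z<.06),"red",8)
seg((S>150)&(H>100)&(H<130)&(z>.03)&(z<.1)&(P[...,0]>.55),"blue")
m=((z>.025)&(z<.04)&(P[...,0]>.55)&(abs(P[...,1])<.22)); q=P[m][:,:2]; r=cv2.minAreaRect((q*1000).astype(np.float32)); print(r)
E
```

```text
yellow ring 246 [292. 150.] [ 0.642 -0.12   0.073]
orange 19 [125. 150.] [0.667 0.459 0.001]
orange 12 [131. 154.] [0.63  0.392 0.125]
orange 22 [184. 208.] [0.465 0.248 0.019]
orange 20 [310. 208.] [ 0.456 -0.179  0.016]
orange 22 [236. 222.] [0.411 0.073 0.019]
orange 22 [269. 223.] [ 0.405 -0.039  0.018]
orange 26 [227. 263.] [0.276 0.106 0.016]
orange 26 [149. 288.] [0.2   0.361 0.02 ]
red 104 [341. 186.] [ 0.527 -0.281  0.032]
red 16 [398. 205.] [ 0.457 -0.464  0.048]
red 28 [413. 216.] [ 0.424 -0.528 -0.   ]
red 12 [390. 212.] [ 0.433 -0.433  0.056]
red 14 [391. 228.] [ 0.381 -0.433  0.057]
red 37 [405. 237.] [ 0.35  -0.48   0.048]
blue 161 [207. 145.] [0.677 0.165 0.04 ]
blue 135 [226. 146.] [0.675 0.102 0.04 ]
blue 119 [244. 147.] [0.672 0.039 0.044]
blue 118 [263. 148.] [ 0.667 -0.023  0.04 ]
((660.3316650390625, 12.844863891601562), (375.3045959472656, 127.38761901855469), 85.29998779296875)
```

View pics/topz.png

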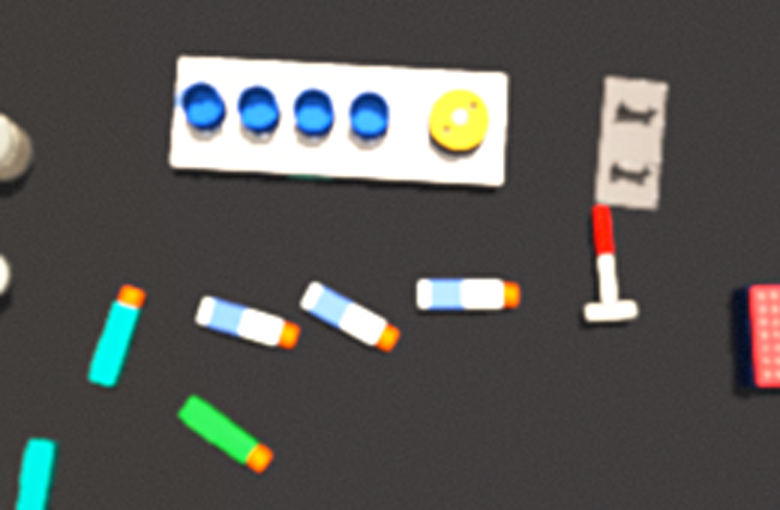

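Request:
{"fn": "arm_command", "kwargs": {"targets": "30 -25 -10 0 0 1 1; 60 -50 -20 0 0 3 1; 90 -70 -25 0 0 4 1; 120 -90 -30 0 0 5 1; 150 -115 -35 0 0 7 1; 180 -135 -40 0 0 9 1; 200 -150 -50 0 0 11 1; 215 -160 -60 0 0 12 1; 220 -165 -70 0 0 13.2 1; 220 -165 -70 0 0 13.2 1"}}

```text
time: 0.98
tool_pos: [0.3326, -0.4454, 0.3036]
tcp_rot: [3.139, 0.004, 0.004]
wrist_force: [-0.1, 0.2, -0.6]
width: 0.997
```

```bash
python3 - <<'E'
from h import *
st=bot.read_state();print(st)
E
```

```text
{'time': 0.9833, 'q': array([-9.74539241e-01, -1.58448701e-03,  1.76988699e+00,  5.27321605e-04,
        1.36977105e+00,  5.93554425e-01]), 'joint_vel': array([-0.03370301,  0.02108457,  0.01418458, -0.01909851, -0.03434361,
       -0.05342484]), 'joint_torque': array([  0.77618653, -36.12967372, -35.89084983,   0.13683897,
         0.30104061,   0.35503839]), 'tool_pos': array([ 0.33259727, -0.44542069,  0.3036264 ]), 'tcp_rot': array([3.1389629 , 0.00407795, 0.00376723]), 'wrist_force': array([-0.11282135,  0.17489682, -0.56818642]), 'torque': array([-0.02331201, -0.00328203, -0.00788067]), 'width': 0.9973377381930048}
```

Request:
{"fn": "arm_command", "kwargs": {"targets": "25 -35 0 0 0 0 1; 50 -70 0 0 0 0 1; 75 -105 0 0 0 0 1; 100 -140 0 0 0 0 1; 125 -170 0 0 0 0 1; 145 -195 0 0 0 0 1; 155 -215 0 0 0 0 1; 165 -225 0 0 0 0 1; 165 -225 0 0 0 0 1; 165 -225 0 0 0 0 1"}}

```text
time: 1.82
tool_pos: [0.4956, -0.2216, 0.3006]
tcp_rot: [3.141, 0.002, -0.002]
wrist_force: [-0.5, -0.2, 0.2]
width: 0.999
```

```bash
python3 - <<'E'
from h import *
st,im,d,P=shot("wrist","w1"); print(st['q'],st['tool_pos'],st['tcp_rot'])
E
```

```text
[-4.65703229e-01 -2.28267226e-02  1.79632616e+00 -1.01860692e-03
  1.36902779e+00  1.10380931e+00] [ 0.49558689 -0.22158877  0.30060945] [ 3.14112005e+00  2.33759458e-03 -2.01572039e-03]
```

View pics/w1.png

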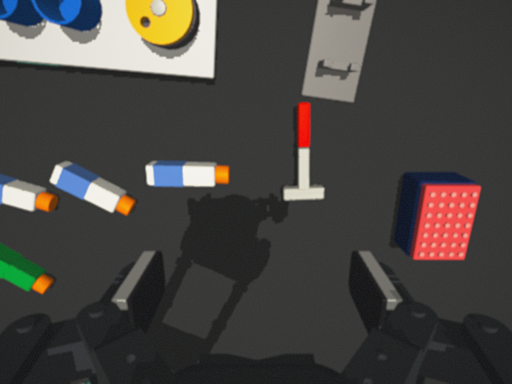

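The wrist view shows the spanner at about (304,150), head (303,193), red end (304,105); the cradle is at (340,50), and the ring (162,20) is cut off at the top edge. I'll move forward for a full view of the ring and cradle.

Request:
{"fn": "arm_command", "kwargs": {"targets": "30 -10 0 0 0 0 1; 60 -20 0 0 0 0 1; 90 -30 0 0 0 0 1; 115 -40 0 0 0 0 1; 125 -45 0 0 0 0 1; 130 -50 0 0 0 0 1; 130 -50 0 0 0 0 1; 130 -50 0 0 0 0 1"}}

```text
time: 2.53
tool_pos: [0.6246, -0.172, 0.3011]
tcp_rot: [3.141, -0.001, -0.002]
wrist_force: [-0.3, 0.1, -0.9]
width: 1.0
```

```bash
python3 - <<'E'
from h import *
st,im,d,P=shot("wrist","w2"); print(st['q'],st['tool_pos'],st['tcp_rot'])
cv2.imwrite("pics/w2z.png",cv2.resize(im[0:256,90:480],None,fx=2,fy=2,interpolation=cv2.INTER_CUBIC))
E
```

```text
[-3.06732053e-01  1.80131176e-01  1.57783164e+00 -7.39507509e-04
  1.38472491e+00  1.26452698e+00] [ 0.62462454 -0.17198204  0.30108468] [ 3.14122959e+00 -5.11227670e-04 -1.98414221e-03]
```

View pics/w2z.png

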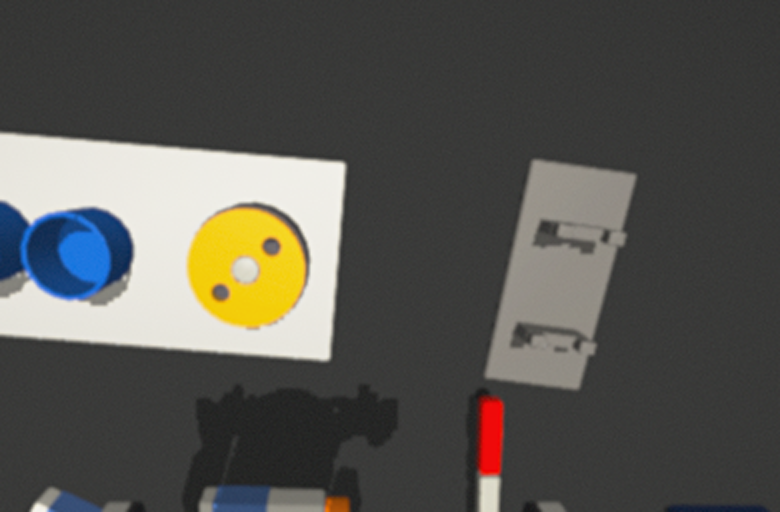

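```bash
cat >> h.py <<'E'
def onplane(n,uv,z,stv=None):
    st=None if stv is None else dict(tool_pos=stv[:3],tcp_rot=stv[3:])
    T,f,cx,cy=camT(n,st); uv=np.atleast_2d(uv).astype(float)
    D=np.stack([(uv[:,0]-cx)/f,-(uv[:,1]-cy)/f,-np.ones(len(uv))],-1)@T[:3,:3].T
    return T[:3,3]+D*((z-T[2,3])/D[:,2])[:,None]
E
python3 - <<'E'
from h import *
sv=np.load("pics/w2_st.npy"); im=cv2.imread("pics/w2.png"); st=dict(tool_pos=sv[:3],tcp_rot=sv[3:])
P=cloud("wrist",np.load("pics/w2.npy"),st)
hsv=cv2.cvtColor(im,cv2.COLOR_BGR2HSV);H,S,V=[hsv[...,i].astype(int) for i in range(3)]
m=((S>120)&(H>18)&(H<35)&(V>100)).astype(np.uint8)
n,l,s,c=cv2.connectedComponentsWithStats(m); i=1+np.argmax(s[1:,4]); m=(l==i).astype(np.uint8)
print('ring depth z',np.median(P[m>0][:,2]))
cs,_=cv2.findContours(m,cv2.RETR_CCOMP,cv2.CHAIN_APPROX_NONE)
for k in cs:
    a=cv2.contourArea(k)
    if a>10:
        mm=np.zeros(m.shape,np.uint8); cv2.drawContours(mm,[k],-1,1,-1)
        v,u=np.nonzero(mm & (1-m) if a<1000 else mm); print(a,u.mean(),v.mean(),onplane("wrist",(u.mean(),v.mean()),.074,sv))
# white screw center
# shaker edges
z=P[...,2]
m=(z>.027)&(z<.038)&(P[...,1]>-.3)&(V>120)
q=(P[m][:,:2]*1000); print('deck z',np.median(P[m][:,2]))
# cradle
m=(z>.003)&(z<.012)&(P[...,1]<-.2)&(V>80); print('plate', cv2.minAreaRect((P[m][:,:2]*1000).astype(np.float32)),m.sum())
m=(z>.038)&(z<.05)&(P[...,1]<-.2)&(P[...,0]>.56); nn,l,s,c=cv2.connectedComponentsWithStats(m.astype(np.uint8))
for i in range(1,nn):
    print('fork',s[i],P[l==i].mean(0))
# spanner from w1
sv=np.load("pics/w1_st.npy"); im=cv2.imread("pics/w1.png"); st=dict(tool_pos=sv[:3],tcp_rot=sv[3:])
P=cloud("wrist",np.load("pics/w1.npy"),st)
z=P[...,2]; m=(z>.026)&(z<.042)&(P[...,1]<-.24)&(P[...,1]>-.33)&(P[...,0]<.56)&(P[...,0]>.38)
print('bench', np.median(z[(abs(z)<.01)]))
q=P[m]; print(np.median(q[:,2]),m.sum())
for a in np.arange(.40,.56,.01):
    s_=q[(q[:,0]>=a)&(q[:,0]<a+.01)]
    if len(s_): print(round(a,2),len(s_),s_[:,1].min().round(4),s_[:,1].max().round(4),s_[:,1].mean().round(4))
print(q[:,0].min(),q[:,0].max())
E
```

```text
ring depth z 0.07354655174962493
2660.5 212.73250728862973 133.393221574344 [[ 0.6503797  -0.12178041  0.074     ]]
65.0 200.43396226415095 145.52830188679246 [[ 0.6364102  -0.10697963  0.074     ]]
177.5 212.3375796178344 134.54777070063693 [[ 0.64906517 -0.12127337  0.074     ]]
75.0 225.38709677419354 122.85483870967742 [[ 0.66224757 -0.13658493  0.074     ]]
deck z 0.03157946758898161
plate ((567.9586181640625, -315.1497497558594), (70.03080749511719, 277.5046081542969), 82.27118682861328) 4943
fork [367 112  10   7  63] [ 0.6681634  -0.3118416   0.04304941]
fork [392 115  11   8  65] [ 0.66392314 -0.34350747  0.04312572]
fork [354 167  10   7  58] [ 0.59916516 -0.30270781  0.04286474]
fork [378 170  10   7  59] [ 0.59500358 -0.33424893  0.04268961]
bench -0.0003631672443484002
0.03349292024851652 1468
0.42 71 -0.3117 -0.2579 -0.2811
0.43 284 -0.3116 -0.2576 -0.2841
0.44 189 -0.3105 -0.2584 -0.2854
0.45 83 -0.2901 -0.2767 -0.2832
0.46 77 -0.2896 -0.2762 -0.2827
0.47 86 -0.2891 -0.2758 -0.2823
0.48 77 -0.2883 -0.2754 -0.2815
0.49 80 -0.2881 -0.2752 -0.2816
0.5 95 -0.2888 -0.2744 -0.2814
0.51 96 -0.2879 -0.2738 -0.2808
0.52 96 -0.2875 -0.2733 -0.2804
0.53 95 -0.2871 -0.2731 -0.2799
0.54 95 -0.2866 -0.2726 -0.2794
0.55 44 -0.2861 -0.2726 -0.2793
0.4265939214373971 0.5538532728473408
```

Request:
{"fn": "arm_command", "kwargs": {"targets": "-30 25 20 0 0 0 1; -60 50 45 0 0 -1 1; -90 75 75 0 0 -2 1; -115 95 105 0 0 -2.4 1; -130 106 135 0 0 -2.4 1; -134.5 110 165 0 0 -2.4 1; -134.5 110 190 0 0 -2.4 1; -134.5 110 210 0 0 -2.4 1; -134.5 110 225 0 0 -2.4 1; -134.5 110 230 0 0 -2.4 1", "newtons": 60}}

```text
time: 3.42
tool_pos: [0.4879, -0.2806, 0.0688]
tcp_rot: [-3.139, -0.064, 0.007]
wrist_force: [0.3, 0.2, 0.2]
width: 0.999
```

```bash
python3 - <<'E'
from h import *
st,im,d,P=shot("wrist","w3"); print(st['q'],st['tool_pos'],st['tcp_rot'])
Rm,p=tool(st)
print(Rm.T@(np.array([.490,-.2818,.008])-p)*1000)
E
```

```text
[-5.65856635e-01  2.12722404e-01  1.99049252e+00 -4.47186153e-04
  9.43151038e-01  9.64397050e-01] [ 0.48794002 -0.28056068  0.06875484] [-3.13859314 -0.06404578  0.00655547]
[ 2.25847394  1.46957908 60.74265589]
```

View pics/w3.png

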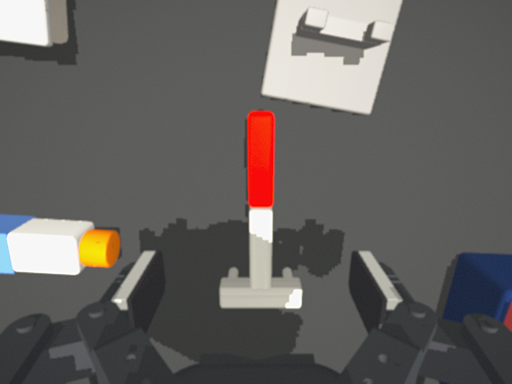

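The spanner (260,210) is centred between the fingers and aligned with the tool. I'll descend and close.

Request:
{"fn": "arm_command", "kwargs": {"targets": "0 0 15 0 0 0 1; 0 0 30 0 0 0 1; 0 0 42 0 0 0 1; 0 0 52 0 0 0 1; 0 0 58 0 0 0 1; 0 0 62 0 0 0 1; 0 0 63 0 0 0 1; 0 0 63 0 0 0 0.5; 0 0 63 0 0 0 0; 0 0 63 0 0 0 0"}}

```text
time: 4.3
tool_pos: [0.4918, -0.2814, 0.0089]
tcp_rot: [3.14, 0.066, 0.002]
wrist_force: [0.7, 0.3, 0.3]
width: 0.604
```

Request:
{"fn": "arm_command", "kwargs": {"targets": "0 0 0 0 0 0 0; 0 0 0 0 0 0 0; 0 0 0 0 0 0 0; 0 0 0 0 0 0 0; 0 0 0 0 0 0 0; 0 0 0 0 0 0 0; 0 0 0 0 0 0 0; 0 0 0 0 0 0 0"}}

```text
time: 4.97
tool_pos: [0.4916, -0.2813, 0.0087]
tcp_rot: [3.141, 0.066, 0.001]
wrist_force: [-0.8, -0.4, 5.3]
width: 0.152
```

```bash
python3 - <<'E'
from h import *
st,im,d,P=shot("wrist","w4"); print(st['q'],st['tool_pos'],st['tcp_rot'],st['wrist_force'],st['width'])
E
```

```text
[-5.63715332e-01  2.97822324e-01  2.01776931e+00 -4.61179131e-05
  8.25353904e-01  9.64794236e-01] [ 0.49155741 -0.28128789  0.00874894] [3.14050388e+00 6.64598865e-02 8.18046822e-04] [-0.83962524 -0.41599031  5.31360621] 0.15157016222781286
```

View pics/w4.png

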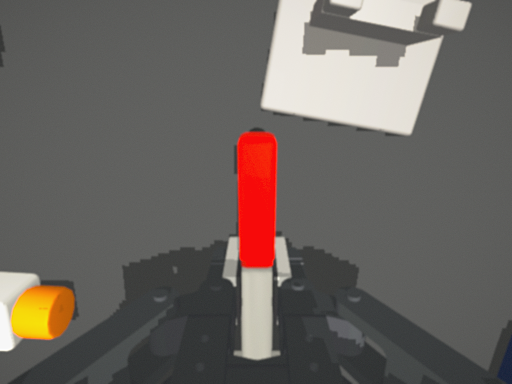

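Gripped, width 0.152 (about 13 mm). I'll lift and go to a view with ψ≈41° for a second look at the ring.

Request:
{"fn": "arm_command", "kwargs": {"targets": "0 0 -10 0 0 0 0; 0 0 -30 0 0 0 0; 0 0 -65 0 0 0 0; 0 0 -105 0 0 0 0; 20 -6 -140 0 0 -4 0; 50 -16 -170 0 0 -10 0; 85 -28 -200 0 0 -16 0; 120 -40 -230 0 0 -22 0; 150 -50 -255 0 0 -28 0; 175 -58 -275 0 0 -33 0"}}

```text
time: 5.85
tool_pos: [0.6614, -0.2157, 0.2821]
tcp_rot: [-2.99, -0.963, 0.001]
wrist_force: [1.6, -0.8, -1.2]
width: 0.15
```

Request:
{"fn": "arm_command", "kwargs": {"targets": "14 -15 -10 0 0 -3 0; 17 -19 -15 0 0 -5.6 0; 17 -19 -15 0 0 -5.6 0; 17 -19 -15 0 0 -5.6 0; 17 -19 -15 0 0 -5.6 0"}}

```text
time: 6.27
tool_pos: [0.6627, -0.1917, 0.2945]
tcp_rot: [-2.942, -1.098, 0.003]
wrist_force: [-0.3, 0.1, -1.9]
width: 0.153
```

```bash
python3 - <<'E'
from h import *
st,im,d,P=shot("wrist","w5"); print(st['q'],st['tool_pos'],st['tcp_rot'],st['wrist_force'],st['width'])
st,im,d,P=shot("side","s5");cv2.imwrite("pics/s5z.png",cv2.resize(im[40:240,150:400],None,fx=3,fy=3,interpolation=cv2.INTER_CUBIC))
E
```

```text
[-3.17525659e-01  2.63967660e-01  1.48876272e+00 -4.13233976e-04
  1.39114714e+00  5.38760567e-01] [ 0.66266263 -0.19171973  0.29454585] [-2.9421511  -1.09834783  0.00320027] [-0.29514041  0.06413531 -1.88181283] 0.15253749231144667
```

View pics/w5.png

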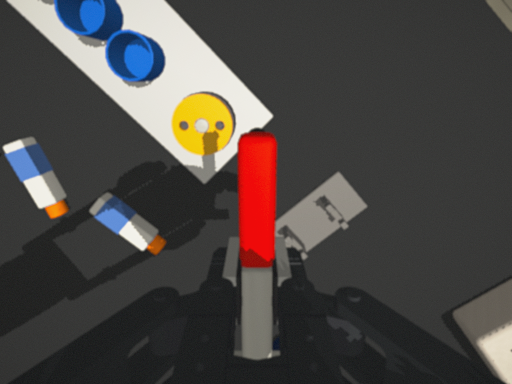

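View pics/s5z.png

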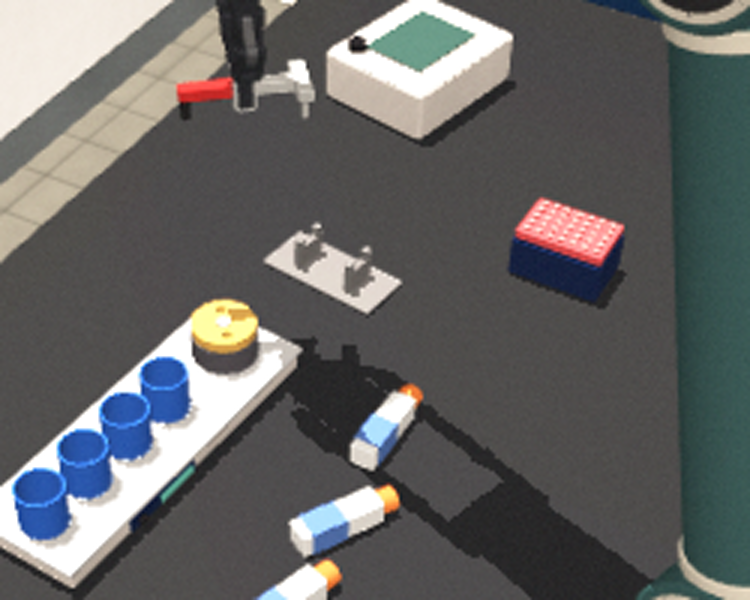

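```bash
python3 - <<'E'
from h import *
sv=np.load("pics/w5_st.npy"); im=cv2.imread("pics/w5.png"); st=dict(tool_pos=sv[:3],tcp_rot=sv[3:])
d=np.load("pics/w5.npy"); P=cloud("wrist",d,st)
print(cv2.imwrite("pics/w5z.png",cv2.resize(im[80:170,160:250],None,fx=6,fy=6,interpolation=cv2.INTER_CUBIC)))
hsv=cv2.cvtColor(im,cv2.COLOR_BGR2HSV);H,S,V=[hsv[...,i].astype(int) for i in range(3)]
m=((S>90)&(H>12)&(H<38)&(V>100))
m&=np.hypot(P[...,0]-.649,P[...,1]+.122)<.05
cs,_=cv2.findContours(m.astype(np.uint8),cv2.RETR_CCOMP,cv2.CHAIN_APPROX_NONE)
for k in cs:
    a=cv2.contourArea(k)
    if a>10:
        M=cv2.moments(k);u,v=M['m10']/a,M['m01']/a; print(a,u,v,onplane("wrist",(u,v),.074,sv))
# handle in tool frame
Rm=R.from_rotvec(sv[3:]).as_matrix()
Q=(P-sv[:3])@Rm
m=((H<6)|(H>174))&(S>150)&(V>100)&(d>0)&(Q[...,2]<.02)&(Q[...,2]>-.06)
q=Q[m]*1000; print(len(q),'z med',np.median(q[:,2]),'x',np.percentile(q[:,0],[0.5,2,98,99.5]),'y',np.percentile(q[:,1],[2,50,98]))
top=q[q[:,2]<np.median(q[:,2])+3]
print(np.polyfit(top[:,0],top[:,2],1), np.polyfit(top[:,0],top[:,1],1))
for a in range(0,70,8):
    s=top[(top[:,0]>=a)&(top[:,0]<a+8)]
    if len(s):print(a,len(s),s[:,1].min().round(1),s[:,1].max().round(1),np.median(s[:,2]).round(1))
E
```

```text
True
2938.5 201.93040667006977 123.7884408144745 [[ 0.65076439 -0.12073765  0.074     ]]
52.5 219.45079365079363 124.84126984126983 [[ 0.66264437 -0.13616592  0.074     ]]
48.0 184.16666666666666 124.90625 [[ 0.63682102 -0.10656835  0.074     ]]
171.5 201.30417881438288 125.28668610301261 [[ 0.64900707 -0.12122443  0.074     ]]
4937 z med -25.05759270430195 x [ 8.25747685  9.75136596 62.18627085 62.43091937] y [-7.30059584 -0.17884569  6.77158489]
[ 3.51220749e-03 -2.50999389e+01] [ 0.00136065 -0.34040589]
0 16 -6.5 5.3 -24.1
8 537 -7.2 7.0 -25.1
16 630 -7.6 6.9 -25.1
24 673 -7.8 7.1 -25.1
32 717 -7.8 7.1 -25.1
40 761 -7.6 7.1 -25.1
48 802 -7.8 7.1 -25.1
56 680 -7.3 7.0 -24.9
```

View pics/w5z.png

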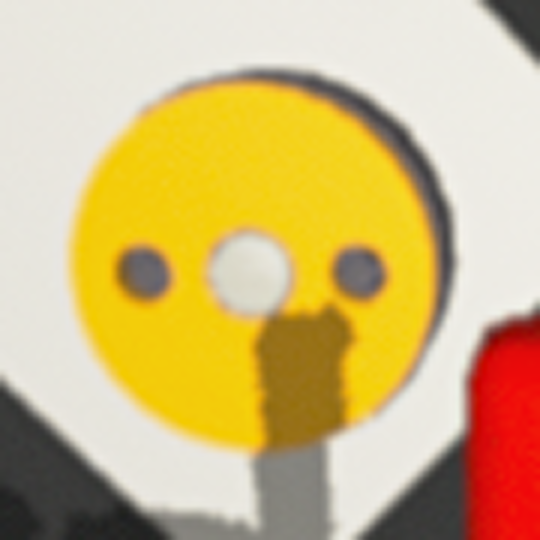

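```bash
cat >> h.py <<'E'
def delta(pos,psi,lab=''):
    st=bot.read_state();Rm,p=tool(st)
    Rt=R.from_euler('z',psi,degrees=True).as_matrix()@np.diag([1.,-1,-1])
    print(lab,'shift mm',np.round(Rm.T@(np.array(pos)-p)*1000,1),'turn deg',np.round(np.degrees(R.from_matrix(Rm.T@Rt).as_rotvec()),2))
E
python3 - <<'E'
from h import *
st=bot.read_state();print(st['tool_pos'],st['tcp_rot'],st['time'])
delta((.6918,-.0844,.13),41.1); delta((.6918,-.0844,.091),41.1)
E
```

```text
[ 0.662555   -0.19209747  0.29448592] [-2.94215995 -1.09775506  0.00309985] 6.3667
 shift mm [ 92.9 -61.9 164.5] turn deg [-0.11  0.08 -0.18]
 shift mm [ 92.9 -61.8 203.5] turn deg [-0.11  0.08 -0.18]
```

Request:
{"fn": "arm_command", "kwargs": {"targets": "25 -15 20 0 0 0 0; 50 -30 50 0 0 0 0; 75 -48 80 -0.1 0.1 -0.2 0; 90 -59 110 -0.1 0.1 -0.2 0; 93 -62 135 -0.1 0.1 -0.2 0; 93 -62 155 -0.1 0.1 -0.2 0; 93 -62 164 -0.1 0.1 -0.2 0; 93 -62 170 -0.1 0.1 -0.2 0; 93 -62 175 -0.1 0.1 -0.2 0; 93 -62 175 -0.1 0.1 -0.2 0"}}

```text
time: 7.2
tool_pos: [0.6932, -0.0845, 0.121]
tcp_rot: [2.94, 1.104, 0.004]
wrist_force: [-0.2, 0.3, -1.1]
width: 0.151
```

```bash
python3 - <<'E'
from h import *
st,im,d,P=shot("side","s6");cv2.imwrite("pics/s6z.png",cv2.resize(im[80:230,130:290],None,fx=5,fy=4,interpolation=cv2.INTER_CUBIC)[:600])
st,im,d,P=shot("top","t6");cv2.imwrite("pics/t6z.png",cv2.resize(im[110:190,200:360],None,fx=5,fy=5,interpolation=cv2.INTER_CUBIC))
st=bot.read_state();print(st['tool_pos'],st['tcp_rot'],st['time'],st['wrist_force'],st['torque'])
delta((.6918,-.0844,.091),41.1);delta((.6918,-.0844,.073),41.1)
E
```

```text
[ 0.69404745 -0.08441048  0.12250553] [2.93894677 1.10383733 0.00675855] 7.3 [-0.01094505 -0.0415724  -0.72020736] [ 0.01155855 -0.05780049  0.00482469]
 shift mm [-1.8 -1.6 31.5] turn deg [ 0.2  -0.19  0.07]
 shift mm [-1.8 -1.7 49.5] turn deg [ 0.2  -0.19  0.07]
```

View pics/s6z.png

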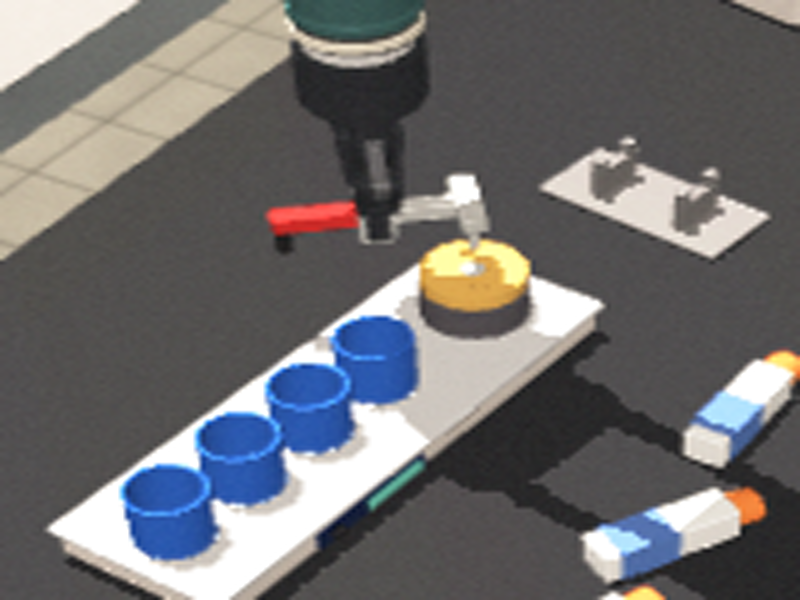

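View pics/t6z.png

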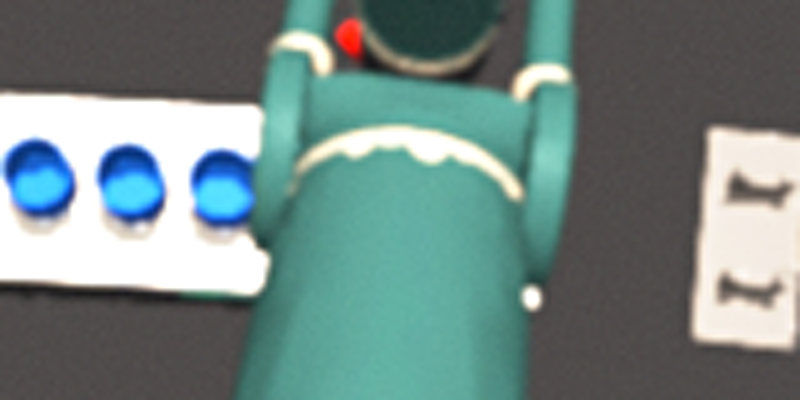

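Request:
{"fn": "arm_command", "kwargs": {"targets": "0 0 2 0 0 0 0; 0 0 4 0 0 0 0; 0 0 6 0 0 0 0; 0 0 6 0 0 0 0; 0 0 6 0 0 0 0; 0 0 6 0 0 0 0; 0 0 6 0 0 0 0; 0 0 6 0 0 0 0"}}

```text
time: 7.97
tool_pos: [0.6932, -0.0836, 0.115]
tcp_rot: [2.939, 1.106, 0.004]
wrist_force: [-0.2, 0.3, -1.3]
width: 0.147
```

```bash
python3 - <<'E'
from h import *
st=bot.read_state();print(st['tool_pos'],st['tcp_rot'],st['time'],st['wrist_force'],st['torque'])
delta((.6918,-.0844,.073),41.1)
E
```

```text
[ 0.69321573 -0.08356973  0.1150251 ] [2.93940325 1.10572984 0.00377586] 7.9667 [-0.20806307  0.27121191 -1.29033461] [ 0.08120719 -0.01588718  0.01438782]
 shift mm [-1.7 -0.4 42. ] turn deg [ 0.11 -0.11  0.13]
```

Request:
{"fn": "arm_command", "kwargs": {"targets": "-1.6 -0.4 8 0 0 0 0; -1.6 -0.4 16 0 0 0 0; -1.6 -0.4 22 0 0 0 0; -1.6 -0.4 25 0 0 0 0; -1.6 -0.4 28 0 0 0 0; -1.6 -0.4 30 0 0 0 0; -1.6 -0.4 32 0 0 0 0; -1.6 -0.4 34 0 0 0 0; -1.6 -0.4 35 0 0 0 0; -1.6 -0.4 35 0 0 0 0"}}

```text
time: 8.8
tool_pos: [0.6917, -0.0844, 0.0798]
tcp_rot: [2.94, 1.106, 0.003]
wrist_force: [0.1, -0.3, -1.6]
width: 0.155
```

```bash
python3 - <<'E'
from h import *
st,im,d,P=shot("side","s7");cv2.imwrite("pics/s7z.png",cv2.resize(im[110:190,170:270],None,fx=8,fy=7,interpolation=cv2.INTER_CUBIC)[:600])
st=bot.read_state();print(st['tool_pos'],st['tcp_rot'],st['time'],st['wrist_force'],st['torque'])
delta((.6918,-.0844,.073),41.1)
E
```

```text
[ 0.69182166 -0.08439131  0.0800286 ] [2.93942982 1.10562278 0.00373827] 8.85 [-0.1965162  -0.52126624 -1.47810456] [ 0.02254381  0.0001484  -0.01314847]
 shift mm [-0. -0.  7.] turn deg [ 0.11 -0.11  0.13]
```

View pics/s7z.png

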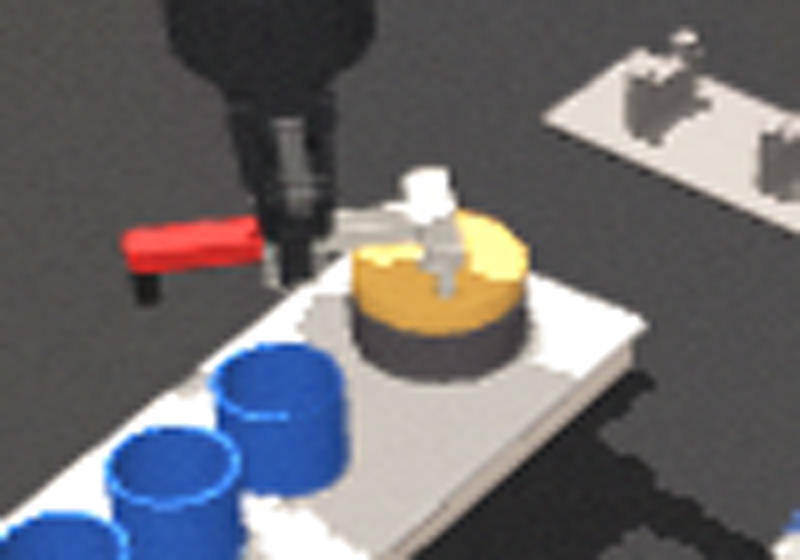

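```bash
python3 - <<'E'
from h import *
T,f,cx,cy=camT("side")
def pr(p):
    c=(np.array(p)-T[:3,3])@T[:3,:3]; return np.array([cx+f*c[0]/-c[2],cy-f*c[1]/-c[2]])
im=cv2.imread("pics/s7.png")
s=(8,7)
big=cv2.resize(im[110:190,170:270],None,fx=8,fy=7,interpolation=cv2.INTER_CUBIC)
def mk(p,col):
    u=pr(p); x=(u-[170,110]+.5)*[8,7]; cv2.circle(big,(int(x[0]),int(x[1])),3,col,-1)
st=bot.read_state();Rm,p=tool(st)
for y in (20,-20):
    for z in (0,20):
        q=p+Rm@(np.array([-56,-y,8.9-z])/1000); print(q, pr(q)); mk(q,(0,0,255))
for h in ((.6368,-.1066,.074),(.6625,-.1364,.074)): print(pr(h)); mk(h,(0,255,0))
cv2.imwrite("pics/s7m.png",big)
E
```

```text
[ 0.63654606 -0.10625656  0.07098818] [225.19207821 151.06097755]
[ 0.63649372 -0.10625264  0.09098811] [224.9970379 146.2143642]
[ 0.66290724 -0.13634115  0.07106307] [223.11670135 142.63398373]
[ 0.6628549  -0.13633723  0.09106301] [222.90543975 137.79202673]
[225.14970566 150.24356221]
[223.20406835 141.9603182 ]
```

View pics/s7m.png

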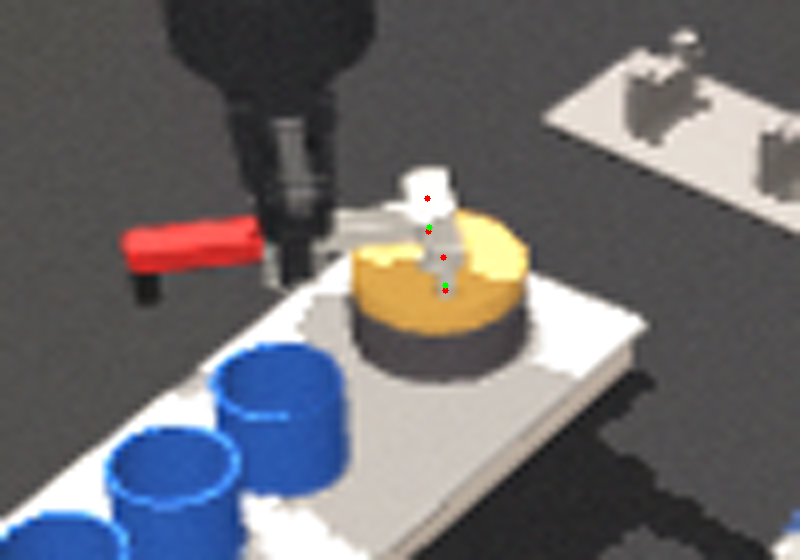

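The projected pins line up with the pictured pins and holes, with no contact force. Continuing down into the holes.

Request:
{"fn": "arm_command", "kwargs": {"targets": "0 0 1 0 0 0 0; 0 0 2 0 0 0 0; 0 0 3 0 0 0 0; 0 0 4 0 0 0 0; 0 0 5 0 0 0 0; 0 0 6 0 0 0 0; 0 0 6.5 0 0 0 0; 0 0 6.5 0 0 0 0; 0 0 6.5 0 0 0 0; 0 0 6.5 0 0 0 0"}}

```text
time: 9.68
tool_pos: [0.6918, -0.0844, 0.0735]
tcp_rot: [2.939, 1.106, 0.004]
wrist_force: [0.1, -0.8, -1.5]
width: 0.149
```

```bash
python3 - <<'E'
from h import *
st,im,d,P=shot("side","s8");cv2.imwrite("pics/s8z.png",cv2.resize(im[110:190,170:270],None,fx=8,fy=7,interpolation=cv2.INTER_CUBIC)[:600])
st=bot.read_state();print(st['tool_pos'],st['tcp_rot'],st['time'],st['wrist_force'],st['torque'])
delta((.6918,-.0844,.073),41.1)
E
```

```text
[ 0.69185664 -0.08439298  0.07351106] [2.93946205 1.10557698 0.00376024] 9.7333 [ 0.6166622   0.38461325 -2.10100056] [ 0.0486012  -0.004489    0.01576531]
 shift mm [-0.  -0.   0.5] turn deg [ 0.11 -0.11  0.12]
```

View pics/s8z.png

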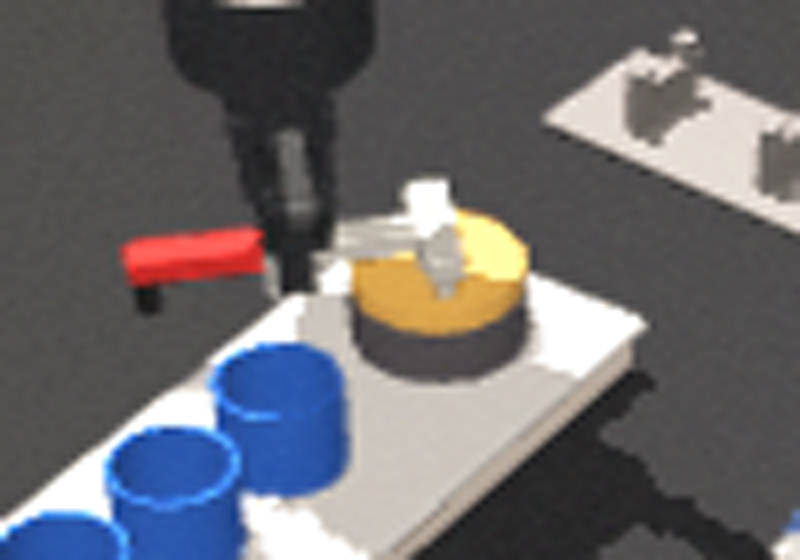

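Request:
{"fn": "arm_command", "kwargs": {"targets": "-0.1 3.9 0 0 0 4 0; -0.5 7.8 0 0 0 8 0; -1.2 11.6 0 0 0 12 0; -2.2 15.4 0 0 0 16 0; -3.4 19.2 0 0 0 20 0; -4.8 22.8 0 0 0 24 0; -6.6 26.3 0 0 0 28 0; -8.5 29.7 0 0 0 32 0; -10.7 32.9 0 0 0 36 0; -13.1 36 0 0 0 40 0"}}

```text
time: 10.57
tool_pos: [0.7058, -0.1201, 0.0735]
tcp_rot: [3.141, 0.029, 0.004]
wrist_force: [-0.3, 0.8, -0.9]
width: 0.153
```

```bash
python3 - <<'E'
from h import *
st=bot.read_state();print(st['tool_pos'],st['tcp_rot'],st['time'],st['wrist_force'],st['torque'],st['width'],st['q'])
Rm,p=tool(st); print('psi',np.degrees(np.arctan2(Rm[1,0],Rm[0,0])),'ctr est',p+Rm@np.array([-.056,0,0]))
E
```

```text
[ 0.70583478 -0.12008323  0.07353954] [3.14141924 0.02861183 0.00427874] 10.5667 [-0.27667822  0.7791102  -0.87773913] [ 0.12575629 -0.06145487  0.04451021] 0.15256553932402356 [-2.03560856e-01  4.61040231e-01  1.64316867e+00  6.23051926e-04
  1.03471275e+00  1.34870259e+00]
psi 1.043668332381225 ctr est [ 0.64984428 -0.12110323  0.07338703]
```

Request:
{"fn": "arm_command", "kwargs": {"targets": "-0.1 2.9 0 0 0 3 0; -0.3 5.9 0 0 0 6 0; -0.7 8.8 0 0 0 9 0; -1.2 11.6 0 0 0 12 0; -1.9 14.5 0 0 0 15 0; -1.9 14.5 0 0 0 15 0; -1.9 14.5 0 0 0 15 0"}}

```text
time: 11.15
tool_pos: [0.7042, -0.1347, 0.0736]
tcp_rot: [-3.119, 0.375, -0.004]
wrist_force: [1.0, -0.7, -2.2]
width: 0.15
```

```bash
python3 - <<'E'
from h import *
st=bot.read_state();print(st['tool_pos'],st['tcp_rot'],st['time'],st['wrist_force'],st['torque'],st['width'])
Rm,p=tool(st); print('psi',np.degrees(np.arctan2(Rm[1,0],Rm[0,0])),'ctr est',p+Rm@np.array([-.056,0,0]))
st,im,d,P=shot("wrist","w9")
st,im,d,P=shot("side","s9");cv2.imwrite("pics/s9z.png",cv2.resize(im[110:190,170:270],None,fx=8,fy=7,interpolation=cv2.INTER_CUBIC)[:600])
E
```

```text
[ 0.70421113 -0.13469466  0.07358613] [-3.11896275  0.37491016 -0.0044708 ] 11.15 [ 0.987885   -0.65064804 -2.16291162] [-0.00478536 -0.17209451  0.06403806] 0.15005689356974564
psi -13.708572858671017 ctr est [ 0.64980658 -0.12142364  0.07342904]
```

View pics/s9z.png

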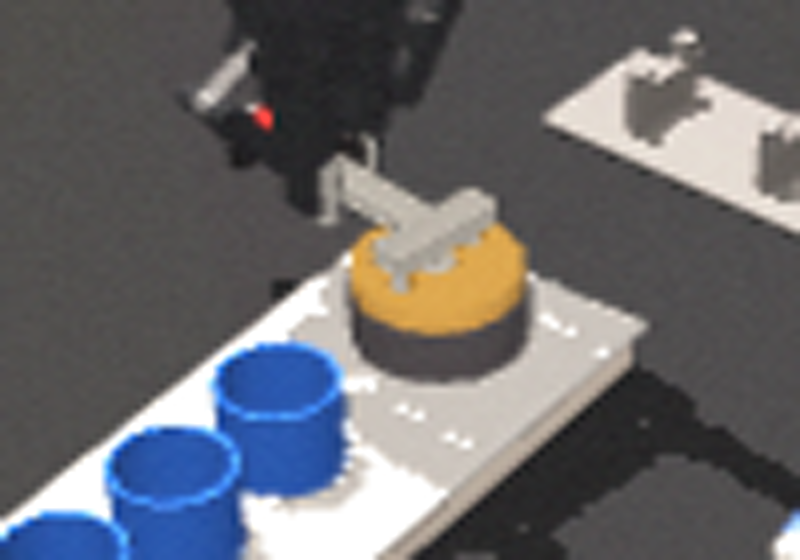

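Request:
{"fn": "arm_command", "kwargs": {"targets": "0 2 0 0 0 2 0; -0.1 3.9 0 0 0 4 0; -0.3 5.9 0 0 0 6 0; -0.5 7.8 0 0 0 8 0; -0.5 7.8 0 0 0 8 0; -0.5 7.8 0 0 0 8 0"}}

```text
time: 11.75
tool_pos: [0.7019, -0.142, 0.0736]
tcp_rot: [-3.085, 0.591, -0.005]
wrist_force: [0.3, -0.1, -1.4]
width: 0.152
```

```bash
cat > chk.py <<'E'
from h import *
st=bot.read_state();print(st['time'],st['wrist_force'].round(2),st['torque'].round(3),st['joint_torque'].round(2),st['width'])
Rm,p=tool(st); print('psi',np.degrees(np.arctan2(Rm[1,0],Rm[0,0])),'ctr est',p+Rm@np.array([-.056,0,0]),p)
E
python3 chk.py
```

```text
11.75 [ 0.32 -0.09 -1.38] [-0.07  -0.244  0.046] [-9.000e-02 -5.913e+01 -3.325e+01  2.000e-02  3.300e-01  7.000e-02] 0.1523621377422262
psi -21.68582285846023 ctr est [ 0.64987953 -0.12135078  0.07343287] [ 0.70191587 -0.14204364  0.07359055]
```

Request:
{"fn": "arm_command", "kwargs": {"targets": "0 1.5 0 0 0 1.5 0; -0.1 2.9 0 0 0 3 0; -0.2 4.4 0 0 0 4.5 0; -0.3 5.9 0 0 0 6 0; -0.3 5.9 0 0 0 6 0; -0.3 5.9 0 0 0 6 0"}}

```text
time: 12.25
tool_pos: [0.6994, -0.1476, 0.0736]
tcp_rot: [-3.049, 0.754, -0.005]
wrist_force: [2.0, -0.9, -1.9]
width: 0.153
```

```bash
python3 chk.py
```

```text
12.25 [ 1.96 -0.86 -1.9 ] [-0.079 -0.338 -0.023] [-1.200e-01 -5.876e+01 -3.269e+01 -3.000e-02  5.700e-01  5.000e-02] 0.1530726952350396
psi -27.793503679951993 ctr est [ 0.64990731 -0.12144647  0.07348576] [ 0.69944661 -0.14755841  0.0736395 ]
```

Request:
{"fn": "arm_command", "kwargs": {"targets": "0 1.5 0 0 0 1.5 0; -0.1 2.9 0 0 0 3 0; -0.2 4.4 0 0 0 4.5 0; -0.3 5.9 0 0 0 6 0; -0.3 5.9 0 0 0 6 0; -0.3 5.9 0 0 0 6 0"}}

```text
time: 12.75
tool_pos: [0.6971, -0.1516, 0.0737]
tcp_rot: [-3.005, 0.911, -0.006]
wrist_force: [3.8, 3.7, -1.3]
width: 0.153
```

```bash
python3 chk.py
```

```text
12.75 [ 3.81  3.71 -1.35] [ 0.394 -0.731  0.837] [ -3.71 -58.59 -31.82  -0.68   1.13   0.89] 0.15337163331505363
psi -33.75168712719239 ctr est [ 0.65051468 -0.12053492  0.07355317] [ 0.69707583 -0.15164807  0.07373183]
```

Torque jumped to about 0.8 N·m: the stop is reached. One small extra push, then I'll unload.

Request:
{"fn": "arm_command", "kwargs": {"targets": "0 1 0 0 0 1 0; 0 2 0 0 0 2 0; 0 2 0 0 0 2 0; 0 2 0 0 0 2 0"}}

```text
time: 13.08
tool_pos: [0.6966, -0.1524, 0.0738]
tcp_rot: [-2.988, 0.961, -0.007]
wrist_force: [4.5, 5.6, -1.5]
width: 0.149
```

```bash
python3 chk.py; python3 - <<'E'
from h import *
shot("wrist","w10")
st,im,d,P=shot("side","s10");cv2.imwrite("pics/s10z.png",cv2.resize(im[110:190,170:270],None,fx=8,fy=7,interpolation=cv2.INTER_CUBIC)[:600])
E
```

```text
13.0833 [ 4.52  5.61 -1.51] [ 0.839 -0.95   1.306] [ -6.05 -58.63 -31.46  -1.25   1.41   1.31] 0.14851437581874694
psi -35.675247497932546 ctr est [ 0.65109796 -0.11971861  0.07364809] [ 0.69658847 -0.15237706  0.07384547]
```

View pics/s10z.png

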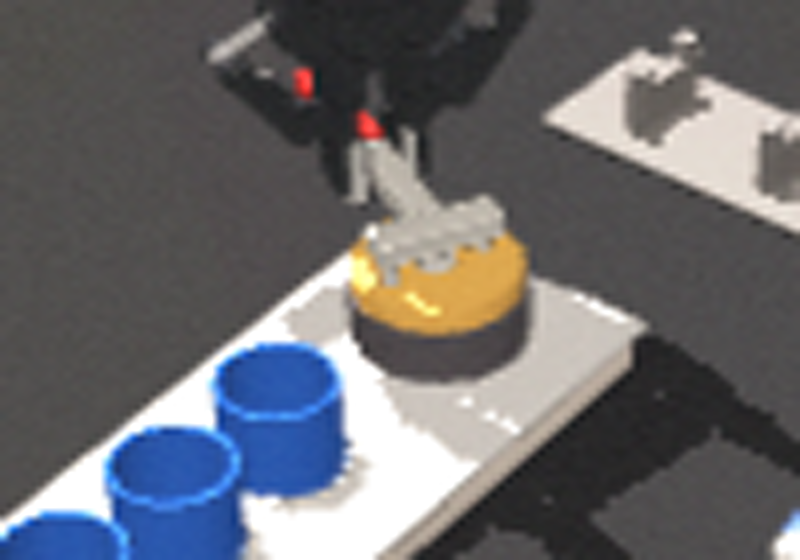

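Request:
{"fn": "arm_command", "kwargs": {"targets": "0 -2 0 0 0 -2 0; -0.2 -4 0 0 0 -4 0; -0.3 -5 0 0 0 -5 0; -0.3 -5 0 0 0 -5 0; -0.3 -5 0 0 0 -5 0"}}

```text
time: 13.6
tool_pos: [0.698, -0.1501, 0.0736]
tcp_rot: [-3.028, 0.836, -0.005]
wrist_force: [2.5, 0.4, -1.2]
width: 0.149
```

```bash
python3 chk.py
```

```text
13.6 [ 2.54  0.43 -1.22] [-0.074 -0.474  0.139] [ -0.44 -58.34 -31.89  -0.12   0.96   0.12] 0.14906024160750145
psi -30.86297926636043 ctr est [ 0.64995018 -0.12139418  0.07347561] [ 0.69802021 -0.15012133  0.07362708]
```

Unloaded. Lifting straight up.

Request:
{"fn": "arm_command", "kwargs": {"targets": "0 0 -3 0 0 0 0; 0 0 -8 0 0 0 0; 0 0 -14 0 0 0 0; 0 0 -22 0 0 0 0; 0 0 -35 0 0 0 0; 0 0 -50 0 0 0 0; 0 0 -65 0 0 0 0; 0 0 -70 0 0 0 0; 0 0 -70 0 0 0 0"}}

```text
time: 14.35
tool_pos: [0.6997, -0.1504, 0.1477]
tcp_rot: [-3.028, 0.834, -0.013]
wrist_force: [0.8, -0.3, -1.0]
width: 0.155
```

```bash
python3 - <<'E'
from h import *
st=bot.read_state();print(st['tool_pos'],st['tcp_rot'],st['time'],st['wrist_force'],st['width'])
ca=np.radians(-7.6);seat=np.array([.6316,-.3231]);t=seat+.001*np.array([np.cos(ca),np.sin(ca)])
delta((*t,.14),-7.6);delta((*t,.021),-7.6)
E
```

```text
[ 0.69965469 -0.15043192  0.14767372] [-3.02830807  0.83350661 -0.01328761] 14.35 [ 0.79629158 -0.27768501 -0.98222222] 0.15501387149074983
 shift mm [ 30.7 182.8   7.4] turn deg [ -0.07  -0.48 -23.18]
 shift mm [ 29.8 183.1 126.4] turn deg [ -0.07  -0.48 -23.18]
```

Request:
{"fn": "arm_command", "kwargs": {"targets": "5 30 3 0 0 -4 0; 10 60 3 0 0 -8 0; 16 95 3 0 0 -12 0; 22 130 3 0 0 -17 0; 27 160 3 0 0 -21 0; 30 178 3 0 0 -23 0; 30.5 183 3 0 -0.3 -23.2 0; 30.5 183 3 0 -0.3 -23.2 0; 30.5 183 3 0 -0.3 -23.2 0; 30.5 183 3 0 -0.3 -23.2 0"}}

```text
time: 15.18
tool_pos: [0.6306, -0.3214, 0.14]
tcp_rot: [-3.133, 0.207, 0.004]
wrist_force: [-0.1, 0.1, -1.6]
width: 0.151
```

```bash
python3 - <<'E'
from h import *
st,im,d,P=shot("wrist","w11")
sv=np.load("pics/w11_st.npy")
z=P[...,2]
m=(z>.036)&(z<.05)&(np.hypot(P[...,0]-.6316,P[...,1]+.3231)<.06)
nn,l,s,c=cv2.connectedComponentsWithStats(m.astype(np.uint8))
for i in range(1,nn):
    if s[i,4]>30: print('fork',s[i],P[l==i].mean(0))
st,im,d,P=shot("side","s11");cv2.imwrite("pics/s11z.png",cv2.resize(im[60:160,210:320],None,fx=7,fy=6,interpolation=cv2.INTER_CUBIC)[:600])
st=bot.read_state();print(st['tool_pos'],st['tcp_rot'],st['time'],st['wrist_force'],st['width'])
ca=np.radians(-7.6);seat=np.array([.6316,-.3231]);t=seat+.001*np.array([np.cos(ca),np.sin(ca)])
delta((*t,.021),-7.6)
E
```

```text
fork [233 139   5  12  49] [ 0.66908159 -0.30955795  0.04295891]
fork [276 139  13  12 144] [ 0.66436974 -0.34488254  0.04294446]
fork [235 223   4  12  47] [ 0.60028985 -0.3004594   0.04242384]
fork [275 222  11  14 130] [ 0.59562976 -0.33565101  0.04240592]
[ 0.63076073 -0.32126091  0.14019537] [-3.13304325  0.2052703   0.004224  ] 15.2833 [ 0.1827994   0.0620279  -2.15210638] 0.15082851949124837
 shift mm [  2.4   1.9 119.2] turn deg [-0.09  0.16  0.1 ]
```

View pics/w11.png

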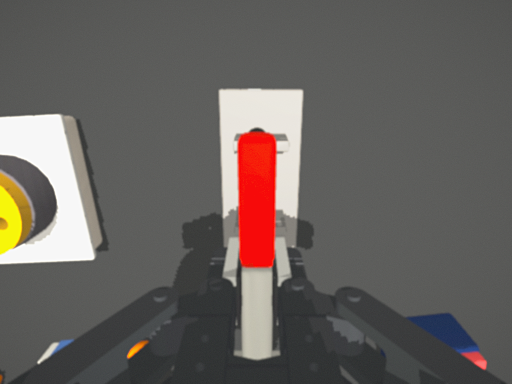

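View pics/s11z.png

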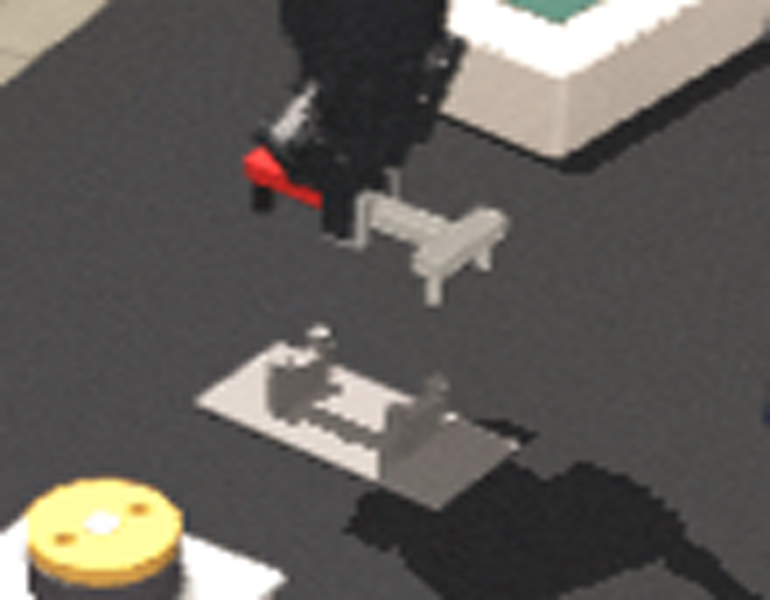

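Request:
{"fn": "arm_command", "kwargs": {"targets": "1 1 15 0 0 0 0; 2.2 1.8 30 0 0.1 0 0; 2.2 1.8 48 0 0.1 0 0; 2.2 1.8 64 0 0.1 0 0; 2.2 1.8 76 0 0.1 0 0; 2.2 1.8 84 0 0.1 0 0; 2.2 1.8 90 0 0.1 0 0; 2.2 1.8 93 0 0.1 0 0; 2.2 1.8 93 0 0.1 0 0; 2.2 1.8 93 0 0.1 0 0"}}

```text
time: 16.12
tool_pos: [0.6325, -0.325, 0.048]
tcp_rot: [-3.134, 0.207, -0.0]
wrist_force: [0.5, -0.7, -2.0]
width: 0.154
```

```bash
python3 - <<'E'
from h import *
st,im,d,P=shot("side","s12");cv2.imwrite("pics/s12z.png",cv2.resize(im[70:150,220:310],None,fx=8,fy=7,interpolation=cv2.INTER_CUBIC)[:600])
st=bot.read_state();print(st['tool_pos'],st['tcp_rot'],st['time'],st['wrist_force'],st['width'])
ca=np.radians(-7.6);seat=np.array([.6316,-.3231]);t=seat+.001*np.array([np.cos(ca),np.sin(ca)])
delta((*t,.021),-7.6)
E
```

```text
[ 0.63269381 -0.32515025  0.0484089 ] [-3.13424329e+00  2.07542663e-01 -1.38871720e-03] 16.1667 [ 0.63235339 -0.00343452 -1.52746054] 0.15455711722163468
 shift mm [-0.4 -1.9 27.4] turn deg [-0.03 -0.05  0.02]
```

View pics/s12z.png

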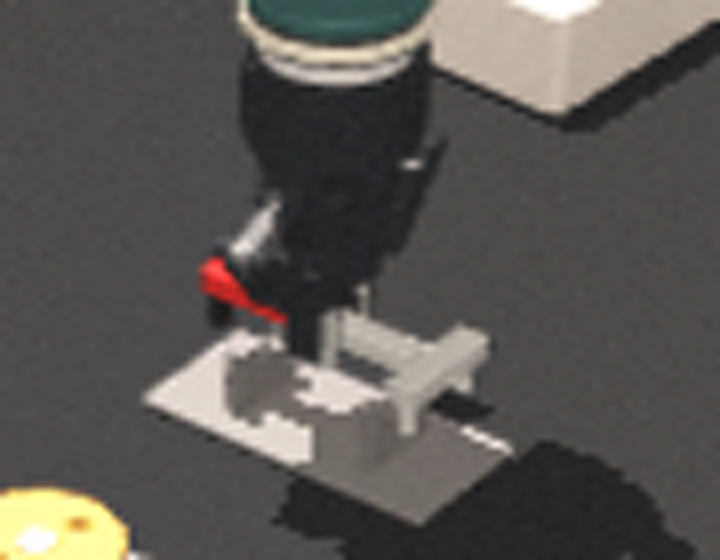

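Request:
{"fn": "arm_command", "kwargs": {"targets": "-0.4 -1.9 3 0 0 0 0; -0.4 -1.9 6 0 0 0 0; -0.4 -1.9 10 0 0 0 0; -0.4 -1.9 14 0 0 0 0; -0.4 -1.9 18 0 0 0 0; -0.4 -1.9 21 0 0 0 0; -0.4 -1.9 24 0 0 0 0; -0.4 -1.9 26 0 0 0 0; -0.4 -1.9 26 0 0 0 0; -0.4 -1.9 26 0 0 0 0"}}

```text
time: 17.0
tool_pos: [0.6319, -0.3228, 0.0213]
tcp_rot: [-3.134, 0.207, 0.001]
wrist_force: [-0.3, -1.1, -1.6]
width: 0.154
```

```bash
python3 - <<'E'
from h import *
st,im,d,P=shot("side","s13");cv2.imwrite("pics/s13z.png",cv2.resize(im[70:150,220:310],None,fx=8,fy=7,interpolation=cv2.INTER_CUBIC)[:600])
st=bot.read_state();print(st['tool_pos'],st['tcp_rot'],st['time'],st['wrist_force'],st['width'])
ca=np.radians(-7.6);seat=np.array([.6316,-.3231]);t=seat+.001*np.array([np.cos(ca),np.sin(ca)])
delta((*t,.021),-7.6)
E
```

```text
[ 0.63182574 -0.32281943  0.02129015] [-3.13354493e+00  2.07461285e-01  1.02125189e-03] 17.05 [-0.27247159  0.30650471 -1.55797837] 0.15387680724162292
 shift mm [0.8 0.3 0.3] turn deg [-0.07  0.04  0.02]
```

View pics/s13z.png

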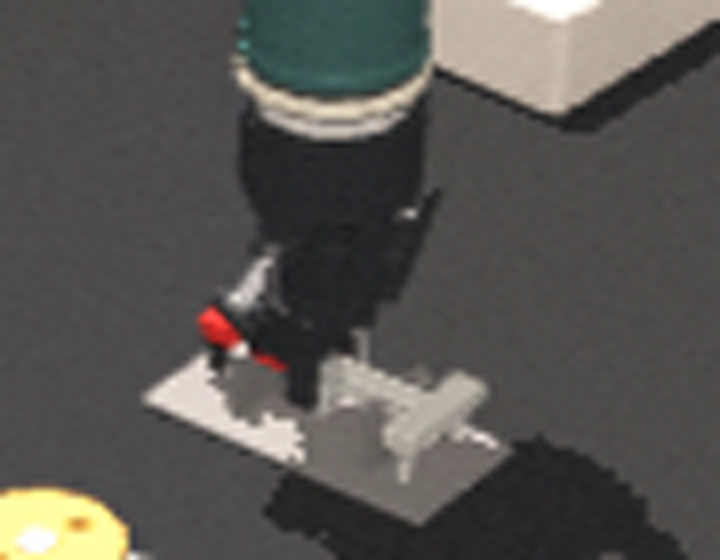

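Request:
{"fn": "arm_command", "kwargs": {"targets": "0 0 0 0 0 0 0.3; 0 0 0 0 0 0 0.6; 0 0 0 0 0 0 0.6; 0 0 0 0 0 0 0.6; 0 0 0 0 0 0 0.6; 0 0 -10 0 0 0 0.6; 0 0 -25 0 0 0 0.6; 0 0 -50 0 0 0 0.6; 0 0 -80 0 0 0 0.8; 0 0 -100 0 0 0 1"}}

```text
time: 17.88
tool_pos: [0.6332, -0.3237, 0.1261]
tcp_rot: [3.134, -0.208, 0.005]
wrist_force: [-0.4, -1.4, 1.5]
width: 0.863
```

```bash
python3 - <<'E'
from h import *
st,im,d,P=shot("wrist","w14")
st,im,d,P=shot("side","s14");cv2.imwrite("pics/s14z.png",cv2.resize(im[70:150,220:310],None,fx=8,fy=7,interpolation=cv2.INTER_CUBIC)[:600])
st=bot.read_state();print(st['tool_pos'],st['tcp_rot'],st['time'],st['wrist_force'],st['width'])
E
```

```text
[ 0.63577195 -0.32507911  0.12948857] [ 3.130768   -0.20723844  0.01594634] 17.9833 [ 1.07706307 -0.59277764  1.24096542] 0.9984897318845861
```

View pics/s14z.png

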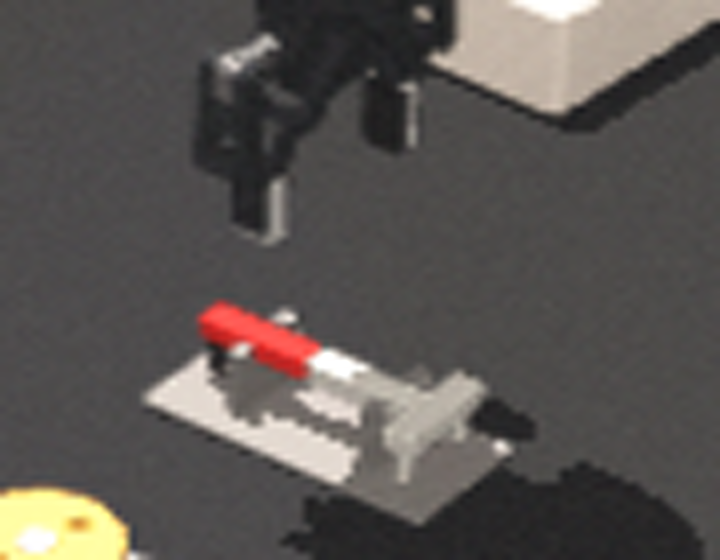

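View pics/w14.png

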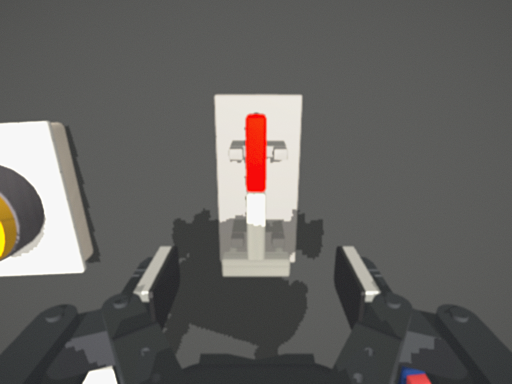

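Spanner sits level in both forks (wrist view: handle 255,190 between fork posts at rows 155 and 235). Next, an arm model for planning the tilted cartridge moves.

```bash
cat > kin.py <<'E'
import numpy as np
from scipy.optimize import least_squares
from scipy.spatial.transform import Rotation as R
D=[([-1.37691192e+00,2.64798744e-01,1.60539845e+00,8.97539335e-06,1.27371165e+00,-3.69626483e-02],[0.15425711,-0.65636872,0.22991812],[-3.11839490e+00,-3.61538959e-01,2.71534029e-04]),
([-4.65703229e-01,-2.28267226e-02,1.79632616e+00,-1.01860692e-03,1.36902779e+00,1.10380931e+00],[0.49558689,-0.22158877,0.30060945],[3.14112005e+00,2.33759458e-03,-2.01572039e-03]),
([-3.06732053e-01,1.80131176e-01,1.57783164e+00,-7.39507509e-04,1.38472491e+00,1.26452698e+00],[0.62462454,-0.17198204,0.30108468],[3.14122959e+00,-5.11227670e-04,-1.98414221e-03]),
([-5.63715332e-01,2.97822324e-01,2.01776931e+00,-4.61179131e-05,8.25353904e-01,9.64794236e-01],[0.49155741,-0.28128789,0.00874894],[3.14050388e+00,6.64598865e-02,8.18046822e-04]),
([-3.17525659e-01,2.63967660e-01,1.48876272e+00,-4.13233976e-04,1.39114714e+00,5.38760567e-01],[0.66266263,-0.19171973,0.29454585],[-2.9421511,-1.09834783,0.00320027]),
([-2.03560856e-01,4.61040231e-01,1.64316867e+00,6.23051926e-04,1.03471275e+00,1.34870259e+00],[0.70583478,-0.12008323,0.07353954],[3.14141924e+00,2.86118300e-02,4.27874000e-03])]
RF=np.diag([1,1,1.])
def fk(q,p):
    h,a,L1,L2,Lt,e=p
    Rz=lambda t:R.from_euler('z',t).as_matrix(); Ry=lambda t:R.from_euler('y',t).as_matrix()
    A=Rz(q[0]); x=np.array([0,0,h])+A@[a,0,0]
    A=A@Ry(q[1]); x=x+A@[0,0,L1]
    A=A@Ry(q[2]); x=x+A@[e,0,L2]
    A=A@Rz(q[3])@Ry(q[4]); x=x+A@[0,0,Lt]
    A=A@Rz(q[5])@Rz(np.pi/2)   # constant fixed below
    return x,A
def load():
    return np.load('kp.npy')
E
python3 - <<'E'
from kin import *
def res(p):
    return np.concatenate([np.array(fk(q,p)[0])-x for q,x,r in D])
s=least_squares(lambda p:np.r_[res(p),(p[4]-.25)*1e-4],[.35,0,.4,.4,.25,0]); print(s.x,np.abs(s.fun).max())
for q,x,r in D: print(np.round((R.from_matrix(fk(q,s.x)[1]).inv()*R.from_rotvec(r)).as_rotvec(),3))
E
```

```text
[-3.60274539e+00 -2.04554764e-03  5.20171122e-01  5.57401056e-01
 -3.47972908e+00 -1.63529396e-02] 0.024941525494038178
[-0. -0.  0.]
[ 0. -0.  0.]
[-0.  0. -0.]
[-0.  0. -0.]
[-0. -0. -0.]
[-0. -0. -0.]
```

```bash
sed -i 's/h,a,L1,L2,Lt,e=p/h,a,L1,L2,Lt,e,d=p/; s/A@\[a,0,0\]/A@[a,d,0]/' kin.py; python3 - <<'E'
from kin import *
def res(p):
    return np.concatenate([np.array(fk(q,p)[0])-x for q,x,r in D])
for lt in (.2,.25,.3):
    s=least_squares(lambda p:np.r_[res(p),(p[4]-lt)*1e-1,p[5]*1e-4,p[1]*1e-4],[.35,0,.4,.4,.25,0,.025],x_scale=.1); print(s.x.round(4),np.abs(s.fun).max())
E
```

```text
[ 1.032e-01 -1.000e-04  5.123e-01  5.659e-01  2.001e-01  7.000e-04
  2.490e-02] 0.00029524013405202165
[ 1.535e-01 -1.000e-04  5.122e-01  5.660e-01  2.501e-01  9.000e-04
  2.490e-02] 0.00019529249819794092
[ 0.2038 -0.      0.5121  0.5661  0.3     0.0012  0.0249] 9.534486234352713e-05
```

Request:
{"fn": "arm_command", "kwargs": {"targets": "-10 -15 -30 0 0 -6 1; -23 -36 -55 0 0 -12 1; -36 -58 -75 0 0 -18 1; -50 -80 -95 0 0 -24 1; -64 -102 -115 0 0 -30 1; -78 -124 -135 0 0 -36 1; -92 -146 -155 0 0 -42 1; -104 -166 -170 0 0 -47 1; -112 -178 -180 0 0 -49 1; -117 -183 -190 0 0 -50 1"}}

```text
time: 18.82
tool_pos: [0.5394, -0.1247, 0.3129]
tcp_rot: [-2.927, -1.139, -0.001]
wrist_force: [0.8, -0.3, -0.3]
width: 1.002
```

```bash
python3 - <<'E'
from h import *
st=bot.read_state();print(st['q'],st['tool_pos'],st['tcp_rot'],st['time'])
delta((.45,.07,.32),90)
E
```

```text
[-2.73058954e-01 -7.05701792e-03  1.75864355e+00  1.40748316e-03
  1.39015047e+00  5.55088542e-01] [ 0.53941132 -0.12470643  0.31290371] [-2.92651721e+00 -1.13912325e+00 -1.12474882e-03] 18.8167
 shift mm [  65.8 -203.9   -6.9] turn deg [-2.000e-02 -8.000e-02 -4.746e+01]
```

Request:
{"fn": "arm_command", "kwargs": {"targets": "8 -24 -1 0 0 -6 1; 16 -50 -3 0 0 -12 1; 25 -77 -5 0 0 -18 1; 34 -105 -7 0 0 -25 1; 43 -132 -7 0 0 -31 1; 52 -160 -7 0 0 -37 1; 60 -185 -7 0 0 -43 1; 65 -200 -7 0 0 -47 1; 66 -204 -7 0 0 -47.5 1; 66 -204 -7 0 0 -47.5 1"}}

```text
time: 19.65
tool_pos: [0.451, 0.0691, 0.3186]
tcp_rot: [-2.222, -2.218, 0.0]
wrist_force: [-0.9, 0.1, -0.8]
width: 0.998
```

```bash
python3 - <<'E'
from h import *
st,im,d,P=shot("wrist","w15")
print(st['q'],st['tool_pos'],st['tcp_rot'],st['time'])
im,d=bot.read_camera("top"); cv2.imwrite("pics/t15.png",im)
E
```

```text
[ 9.66866871e-02 -2.03723948e-01  1.92607374e+00  8.87667198e-04
  1.42035847e+00  9.83692963e-02] [0.45096344 0.06906197 0.31864675] [-2.22247659e+00 -2.21844394e+00  4.78504901e-04] 19.65
```

View pics/w15.png

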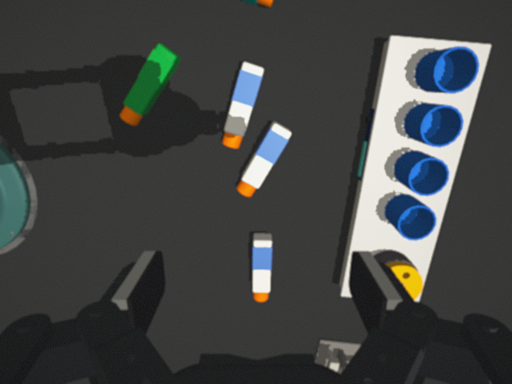

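View pics/t15.png

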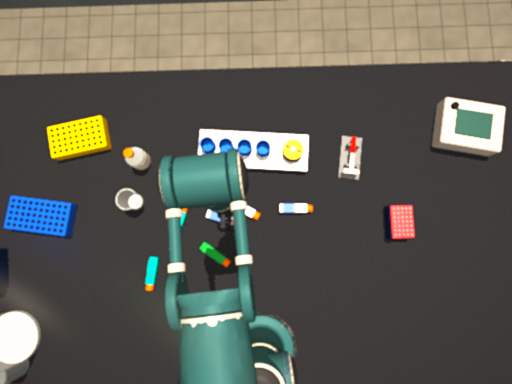

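```bash
cat > cart.py <<'E'
from h import *
def carts(name,st=None,P=None,cam="wrist"):
    im=cv2.imread(f"pics/{name}.png"); sv=np.load(f"pics/{name}_st.npy"); st=dict(tool_pos=sv[:3],tcp_rot=sv[3:])
    d=np.load(f"pics/{name}.npy"); P=cloud(cam,d,st); z=P[...,2]
    hsv=cv2.cvtColor(im,cv2.COLOR_BGR2HSV);H,S,V=[hsv[...,i].astype(int) for i in range(3)]
    m=(z>.012)&(z<.04)&(P[...,0]<.56)&(P[...,0]>.3)&(d>.12)
    n,l,s,c=cv2.connectedComponentsWithStats(m.astype(np.uint8)); out=[]
    for i in range(1,n):
        if s[i,4]<150: continue
        k=l==i; o=k&(S>140)&(H>5)&(H<20)
        t=k&(z>.023); q=P[t][:,:2]
        g=(k&(((H>40)&(H<95)&(S>120)))).sum()
        if o.sum()<15 or g>50 : continue
        rc=cv2.minAreaRect((P[k&(z>.02)][:,:2]*1000).astype(np.float32))
        cap=P[o][:,:2].mean(0); body=P[t&~o][:,:2]
        mu=body.mean(0); u,sv_,vt=np.linalg.svd(body-mu,full_matrices=False); a=vt[0]
        if a@(cap-mu)<0:a=-a
        b=np.array([-a[1],a[0]])
        pr=(body-mu)@a; pb=(body-mu)@b
        lo,hi=np.percentile(pr,[.5,99.5]);l2,h2=np.percentile(pb,[1,99])
        foot=mu+a*lo+b*(l2+h2)/2
        print(c[i].round(),'foot',foot.round(4),'dir deg',np.degrees(np.arctan2(a[1],a[0])).round(1),'len body',(hi-lo).round(4),'w',(h2-l2).round(4),'capctr along',((cap-foot)@a).round(4),'origin',(foot+a*.055).round(4),'topz',np.median(P[t][:,2]).round(4),'rect',np.round(rc[0]),np.round(rc[1]),np.round(rc[2],1))
        out.append((foot,a))
    return out
if __name__=="__main__":
    import sys; carts(sys.argv[1],cam=sys.argv[2] if len(sys.argv)>2 else "wrist")
E
python3 cart.py w15
python3 - <<'E'
from h import *
sv=np.load("pics/w15_st.npy"); im=cv2.imread("pics/w15.png"); st=dict(tool_pos=sv[:3],tcp_rot=sv[3:])
d=np.load("pics/w15.npy"); P=cloud("wrist",d,st); z=P[...,2]
# cup rims
m=(z>.074)&(z<.086)&(P[...,0]>.55)&(P[...,1]>-.08)
n,l,s,c=cv2.connectedComponentsWithStats(m.astype(np.uint8))
for i in range(1,n):
    if s[i,4]>40:
        q=P[l==i][:,:2]; A=np.c_[2*q,np.ones(len(q))]; x=np.linalg.lstsq(A,(q**2).sum(1),rcond=None)[0]; print('cup',x[:2],np.sqrt(x[2]+x[:2]@x[:2]),len(q))
m=(z>.026)&(z<.037)&(P[...,0]>.55)&(P[...,1]>-.3)&(P[...,1]<.3)
print('deck',cv2.minAreaRect((P[m][:,:2]*1000).astype(np.float32)))
E
```

```text
[242. 104.] foot [0.4465 0.1725] dir deg -107.7 len body 0.0911 w 0.0277 capctr along 0.1004 origin [0.4298 0.1201] topz 0.0275 rect [430. 121.] [110.  29.] 72.5
[264. 159.] foot [0.4855 0.0942] dir deg -119.9 len body 0.0917 w 0.0279 capctr along 0.101 origin [0.458  0.0466] topz 0.0275 rect [459.  47.] [110.  29.] 60.3
[261. 267.] foot [ 0.459  -0.0724] dir deg -91.3 len body 0.0923 w 0.0274 capctr along 0.1018 origin [ 0.4578 -0.1274] topz 0.0275 rect [ 458. -127.] [111.  28.] 88.6
cup [0.67131374 0.16417466] 0.023261573922360727 593
cup [0.6663174  0.10266783] 0.02328693400460417 508
cup [0.66130868 0.04113417] 0.02326488141961129 454
cup [ 0.65642768 -0.02049987] 0.023283922354331958 413
deck ((654.626220703125, -50.8076171875), (505.9391174316406, 127.7669906616211), 85.27912139892578)
```

Three cartridges found: A (242,104), B (264,159) and C (261,267). B was knocked about 4.5 cm since the first look. Cup rims located cleanly. Next I'll plan a tilted approach to C: tool leaning 30° over the cap, so it ends 60° off vertical at the cup.

```bash
cat >> h.py <<'E'
def pickR(th,al):
    th,al=np.radians(th),np.radians(al); a=np.array([np.cos(th),np.sin(th),0]);n=np.array([0,0,1.])
    s,c=np.sin(al),np.cos(al); z=-s*a-c*n; x=-c*a+s*n
    return np.c_[x,np.cross(z,x),z]
def placeR(eta,al):
    eta,al=np.radians(eta),np.radians(al); a=np.array([0,0,1.]);n=-np.array([np.cos(eta),np.sin(eta),0])
    s,c=np.sin(al),np.cos(al); z=-s*a-c*n; x=-c*a+s*n
    return np.c_[x,np.cross(z,x),z]
def deltaR(pos,Rt,lab=''):
    st=bot.read_state();Rm,p=tool(st)
    print(lab,'shift mm',np.round(Rm.T@(np.array(pos)-p)*1000,1),'turn deg',np.round(np.degrees(R.from_matrix(Rm.T@Rt).as_rotvec()),2))
def pick_tcp(foot,th,al,g=.07,zg=.023,back=0.):
    Rt=pickR(th,al); t=np.radians(th)
    G=np.array([foot[0]+g*np.cos(t),foot[1]+g*np.sin(t),zg])
    return G+(.019-back)*Rt[:,2],Rt
E
python3 - <<'E'
from h import *
t,Rt=pick_tcp((.459,-.0724),-91.3,30,back=.1); print(t); deltaR(t,Rt)
from kin import *
# IK feasibility for several Lt
def ik(pos,Rt,p,q0):
    f=lambda q: np.r_[(fk(q,p)[0]-pos)*5,(R.from_matrix(fk(q,p)[1]).inv()*R.from_matrix(Rt)).as_rotvec()]
    lb=[-2.63,-.94,.31,-1.31,0,-2.55];ub=[2.63,2.18,2.57,4.45,2.66,2.55]
    s=least_squares(f,np.clip(q0,np.array(lb)+.01,np.array(ub)-.01),bounds=(lb,ub)); return s.x,np.abs(s.fun).max()
cups=[(.6564,-.0205),(.6613,.0411),(.6663,.1027),(.6713,.1642)]
for Lt in (.2,.25,.3):
    p=[Lt-.0968,-.0001,.5122,.566,Lt,.001,.0249]
    for al in (30,45):
        print('Lt',Lt,'al',al)
        t,Rt=pick_tcp((.459,-.0724),-91.3,al)
        best=min((ik(t,Rt,p,[-.2,.2,1.9,q4,1.,0.]) for q4 in (-.5,.5)),key=lambda k:k[1]); print(' pick',best[0].round(2),best[1].round(4))
        for cu in (cups[0],cups[3]):
            for eta in (-5,10):
                Rt=placeR(eta,al); G=np.array([*cu,.036+.07]); t=G+.019*Rt[:,2]
                r=[ik(t,Rt,p,[0,.2,1.7,q4,.5,-1.5]) for q4 in (0,.8,-.8,3.1)]
                print(' place',eta,[(k[0].round(2).tolist(),k[1].round(3)) for k in r if k[1]<.01])
E
```

```text
[ 0.45649305 -0.18287156  0.09314806]
 shift mm [-250.9    6.1  225.4] turn deg [-0.35 29.98  1.06]
Lt 0.2 al 30
 pick [-0.52  0.26  2.14  0.52  1.07 -0.83] 0.0
 place -5 [([-0.06, 0.21, 2.16, 3.22, 0.28, 1.51], np.float64(0.0))]
 place 10 [([-0.14, 0.22, 2.15, 2.3, 0.37, 2.21], np.float64(0.0))]
 place -5 [([0.29, 0.28, 2.07, 4.12, 0.39, 0.82], np.float64(0.0))]
 place 10 [([0.21, 0.27, 2.09, 3.27, 0.26, 1.47], np.float64(0.0))]
Lt 0.2 al 45
 pick [-0.58  0.33  2.12  0.68  1.26 -0.97] 0.0
 place -5 [([-0.06, 0.2, 2.09, -0.22, 0.07, -1.34], np.float64(0.0)), ([-0.06, 0.2, 2.09, -0.22, 0.07, -1.34], np.float64(0.0)), ([-0.06, 0.2, 2.09, -0.22, 0.07, -1.34], np.float64(0.0)), ([-0.06, 0.2, 2.09, -0.22, 0.07, -1.34], np.float64(0.0))]
 place 10 []
 place -5 [([0.27, 0.27, 2.0, -1.12, 0.28, -0.21], np.float64(0.0)), ([0.27, 0.27, 2.0, -1.12, 0.28, -0.21], np.float64(0.0)), ([0.27, 0.27, 2.0, -1.12, 0.28, -0.21], np.float64(0.0)), ([0.27, 0.27, 2.0, -1.12, 0.28, -0.21], np.float64(0.0))]
 place 10 [([0.21, 0.26, 2.01, -0.28, 0.09, -1.26], np.float64(0.0)), ([0.21, 0.26, 2.01, -0.28, 0.09,
[... 1168 characters left out ...]
float64(0.0))]
Lt 0.3 al 30
 pick [-0.6   0.32  2.1   0.49  1.09 -0.89] 0.0
 place -5 [([-0.06, 0.17, 2.35, 3.2, 0.43, 1.53], np.float64(0.0))]
 place 10 [([-0.21, 0.18, 2.34, 2.41, 0.51, 2.04], np.float64(0.0))]
 place -5 [([0.35, 0.25, 2.25, 3.99, 0.52, 1.02], np.float64(0.0))]
 place 10 [([0.22, 0.22, 2.28, 3.24, 0.41, 1.5], np.float64(0.0))]
Lt 0.3 al 45
 pick [-0.69  0.44  2.04  0.62  1.28 -1.04] 0.0
 place -5 []
 place 10 []
 place -5 []
 place 10 [([0.21, 0.18, 2.17, -1.31, 0.03, -0.23], np.float64(0.006)), ([0.21, 0.18, 2.17, -1.31, 0.03, -0.23], np.float64(0.006)), ([0.21, 0.18, 2.17, -1.31, 0.03, -0.23], np.float64(0.006)), ([0.22, 0.18, 2.18, 4.45, 0.03, 0.29], np.float64(0.003))]
```

```bash
cat >> kin.py <<'E'
LB=np.array([-2.63,-.94,.31,-1.31,0,-2.55]);UB=np.array([2.63,2.18,2.57,4.45,2.66,2.55])
def ik(pos,Rt,p,q0):
    f=lambda q: np.r_[(fk(q,p)[0]-pos)*5,(R.from_matrix(fk(q,p)[1]).inv()*R.from_matrix(Rt)).as_rotvec()]
    s=least_squares(f,np.clip(q0,LB+.01,UB-.01),bounds=(LB,UB)); return s.x,np.abs(s.fun).max()
E
python3 - <<'E'
from h import *
from kin import *
cups=[(.6564,-.0205),(.6613,.0411),(.6663,.1027),(.6713,.1642)]
C={'C':((.459,-.0724),-91.3),'B':((.4855,.0942),-119.9),'A':((.4465,.1725),-107.7)}
for Lt in (.2,.3):
    p=[Lt-.0968,-.0001,.5122,.566,Lt,.001,.0249]
    for al in (30,45):
        for nm,cu in (('C',3),('A',2),('B',1)):
            f,th=C[nm]
            t,Rt=pick_tcp(f,th,al)
            b=ik(t,Rt,p,[t[1]/t[0]-.2,.2,1.9,.5,1.,-.5]); print(Lt,al,nm,'pick',b[0].round(2),b[1].round(4))
            for eta in (th+180,90,75,60):
                Rt=placeR(eta,al); G=np.array([*cups[cu],.036+.07]); t=G+.019*Rt[:,2]
                r=ik(t,Rt,p,b[0]); print('   place',round(eta),r[0].round(2),r[1].round(4))
E
```

```text
0.2 30 C pick [-0.52  0.26  2.14  0.52  1.07 -0.83] 0.0
   place 89 [ 0.19  0.32  1.79  0.44  0.79 -2.55] 0.5926
   place 90 [-0.03  0.48  1.78  1.14  1.26  2.51] 0.0
   place 75 [ 0.18  0.29  1.85  0.49  0.64 -2.55] 0.5299
   place 60 [ 0.18  0.27  1.9   0.57  0.47 -2.55] 0.4401
0.2 30 A pick [-0.01  0.07  2.38  0.82  0.71 -0.35] 0.0
   place 72 [ 0.19  0.22  2.08 -0.18  0.   -2.06] 0.742
   place 90 [-0.12  0.47  1.79  1.09  1.33  2.48] 0.0
   place 75 [-0.12  0.41  1.89  1.24  1.13  2.53] 0.0
   place 60 [ 0.18  0.22  2.08 -0.17  0.   -1.93] 0.624
0.2 30 B pick [-0.17  0.09  2.36  0.83  0.69 -0.31] 0.0
   place 60 [ 0.1   0.2   2.1  -0.13  0.   -2.03] 0.6741
   place 90 [-0.21  0.48  1.78  1.04  1.39  2.44] 0.0
   place 75 [-0.22  0.41  1.88  1.19  1.2   2.5 ] 0.0
   place 60 [ 0.1   0.2   2.1  -0.1   0.   -2.06] 0.6732
0.2 45 C pick [-0.58  0.33  2.12  0.68  1.26 -0.97] 0.0
   place 89 [ 0.21  0.33  1.79  0.26  0.79 -2.55] 0.4836
   place 90 [0.   0.43 1.79 0.97 1.12 2.55] 0.0689
   place 75 [ 0.19  0.31  1.82  0.35  0.7  -2.55] 0.392
   place 60 [ 0.17  0.29  1.87  0.46  0.58 -2
[... 1558 characters left out ...]
79  0.89  1.16  2.55] 0.0135
   place 75 [ 0.18  0.26  1.91  0.29  0.66 -2.55] 0.431
   place 60 [ 0.15  0.23  1.97  0.42  0.55 -2.55] 0.3212
0.3 45 A pick [-0.29  0.17  2.44  1.11  0.91 -0.87] 0.0
   place 72 [ 0.1   0.23  1.94  0.27  0.66 -2.55] 0.4508
   place 90 [-0.18  0.47  1.78  0.83  1.22  2.53] 0.0
   place 75 [-0.2   0.39  1.92  1.    1.04  2.55] 0.0326
   place 60 [ 0.07  0.21  1.98  0.37  0.58 -2.55] 0.3601
0.3 45 B pick [-0.44  0.17  2.43  1.15  0.88 -0.85] 0.0
   place 60 [-0.01  0.2   1.99  0.32  0.61 -2.55] 0.4007
   place 90 [-0.27  0.48  1.76  0.79  1.27  2.48] 0.0
   place 75 [-0.29  0.4   1.89  0.93  1.1   2.55] 0.0153
   place 60 [-0.01  0.2   1.99  0.33  0.6  -2.55] 0.4
```

```bash
python3 - <<'E'
from h import *
from kin import *
cups=[(.6564,-.0205),(.6613,.0411),(.6663,.1027),(.6713,.1642)]
C={'C':((.459,-.0724),-91.3),'B':((.4855,.0942),-119.9),'A':((.4465,.1725),-107.7)}
for Lt in (.2,.3):
    p=[Lt-.0968,-.0001,.5122,.566,Lt,.001,.0249]
    for al in (30,45):
        for nm,cu in (('C',0),('B',1),('A',2)):
            f,th=C[nm]
            t,Rt=pick_tcp(f,th,al)
            b=ik(t,Rt,p,[t[1]/t[0]-.2,.2,1.9,.5,1.,-.5]); print(Lt,al,nm,'pick',b[0].round(2),b[1].round(4))
            for eta in (-90,-75,-60,-45):
                Rt=placeR(eta,al); G=np.array([*cups[cu],.036+.07]); t=G+.019*Rt[:,2]
                r=ik(t,Rt,p,[.2,.3,1.9,-1,1,-.8]); print('   place',round(eta),r[0].round(2),r[1].round(4))
E
```

```text
0.2 30 C pick [-0.52  0.26  2.14  0.52  1.07 -0.83] 0.0
   place -90 [ 0.17  0.48  1.79 -1.06  1.36  0.68] 0.0
   place -75 [ 0.17  0.41  1.88 -1.21  1.17  0.63] 0.0
   place -60 [ 0.15  0.35  1.95 -1.31  0.97  0.53] 0.0428
   place -45 [ 0.11  0.28  2.   -1.31  0.74  0.34] 0.1372
0.2 30 B pick [-0.17  0.09  2.36  0.83  0.69 -0.31] 0.0
   place -90 [ 0.25  0.51  1.74 -1.01  1.43  0.7 ] 0.0
   place -75 [ 0.26  0.44  1.83 -1.16  1.24  0.64] 0.0
   place -60 [ 0.25  0.38  1.92 -1.31  1.04  0.59] 0.0057
   place -45 [ 0.22  0.32  1.97 -1.31  0.83  0.41] 0.1047
0.2 30 A pick [-0.01  0.07  2.38  0.82  0.71 -0.35] 0.0
   place -90 [ 0.34  0.55  1.68 -0.96  1.49  0.72] 0.0
   place -75 [ 0.35  0.48  1.77 -1.1   1.31  0.65] 0.0
   place -60 [ 0.35  0.42  1.87 -1.26  1.11  0.6 ] 0.0
   place -45 [ 0.32  0.36  1.93 -1.31  0.9   0.47] 0.0697
0.2 45 C pick [-0.58  0.33  2.12  0.68  1.26 -0.97] 0.0
   place -90 [ 0.12  0.42  1.78 -0.85  1.21  0.55] 0.0
   place -75 [ 0.12  0.37  1.86 -0.95  1.04  0.43] 0.0
   place -60 [ 0.11  0.32  1.93 -1.05  0.84  0.3 ] 0.0
   place -45 [ 0.08  0.27  2.   -1.1
[... 1538 characters left out ...]
.24  0.4   1.88 -0.93  1.08  0.53] 0.0
   place -60 [ 0.22  0.32  2.   -1.06  0.88  0.43] 0.0
   place -45 [ 0.18  0.24  2.1  -1.2   0.67  0.33] 0.0
0.3 45 B pick [-0.44  0.17  2.43  1.15  0.88 -0.85] 0.0
   place -90 [ 0.31  0.52  1.7  -0.77  1.31  0.67] 0.0
   place -75 [ 0.33  0.44  1.82 -0.89  1.14  0.57] 0.0
   place -60 [ 0.32  0.36  1.94 -1.01  0.96  0.46] 0.0
   place -45 [ 0.29  0.28  2.05 -1.15  0.75  0.37] 0.0
0.3 45 A pick [-0.29  0.17  2.44  1.11  0.91 -0.87] 0.0
   place -90 [ 0.39  0.56  1.63 -0.73  1.37  0.7 ] 0.0
   place -75 [ 0.41  0.48  1.76 -0.85  1.21  0.59] 0.0
   place -60 [ 0.41  0.4   1.88 -0.97  1.02  0.49] 0.0
   place -45 [ 0.39  0.32  1.99 -1.1   0.82  0.39] 0.0
```

```bash
python3 - <<'E'
from h import *
t,Rt=pick_tcp((.459,-.0724),-91.3,40,zg=.022,back=.09); print(t); deltaR(t,Rt)
E
```

```text
[ 0.45637648 -0.18800816  0.07638916]
 shift mm [-256.1    6.   242.2] turn deg [-0.44 39.98  1.03]
```

Request:
{"fn": "arm_command", "kwargs": {"targets": "-20 0 10 0 4 0 1; -50 0 20 0 8 0 1; -85 1 35 0 13 0 1; -120 2 60 0 18 0.2 1; -155 3 90 -0.1 23 0.4 1; -185 4 120 -0.2 28 0.6 1; -210 5 150 -0.3 33 0.8 1; -230 6 180 -0.4 37 1 1; -245 6 207 -0.4 40 1 1; -252 6 225 -0.4 40 1 1"}}

```text
time: 20.58
tool_pos: [0.4544, -0.1871, 0.0882]
tcp_rot: [-1.841, -1.787, -0.67]
wrist_force: [-0.1, 0.1, -0.2]
width: 0.999
```

```bash
python3 - <<'E'
from h import *
from kin import D,fk,least_squares
st,im,d,P=shot("wrist","w16")
print(st['q'],st['tool_pos'],st['tcp_rot'],st['time'],st['wrist_force'])
D=D+[(st['q'],st['tool_pos'],st['tcp_rot'])]
res=lambda p:np.concatenate([np.array(fk(q,p)[0])-x for q,x,r in D])
s=least_squares(lambda p:np.r_[res(p),p[5]*1e-4,p[1]*1e-4],[.2,0,.5,.56,.3,0,.025],x_scale=.1); print(s.x.round(4),np.abs(s.fun).max()); np.save('kp.npy',s.x)
print(R.from_matrix(fk(st['q'],s.x)[1].T@tool(st)[0]).as_rotvec())
t,Rt=pick_tcp((.459,-.0724),-91.3,40,zg=.022); deltaR(t,Rt)
E
```

```text
[-0.78241785  0.37153315  1.92212139  0.49479158  1.40080147 -0.97850421] [ 0.45436889 -0.18711428  0.08817854] [-1.84102676 -1.78723716 -0.6696742 ] 20.5833 [-0.0777104   0.1165203  -0.16003708]
[ 0.2518 -0.      0.512   0.5662  0.3477  0.0014  0.0249] 1.3999912406958668e-07
[ 1.40369033e-16  6.39950863e-18 -4.55535047e-16]
 shift mm [-8.   3.4 96.3] turn deg [-0.23 -0.31 -0.52]
```

View pics/w16.png

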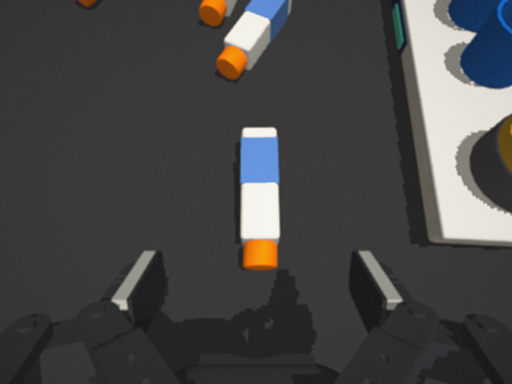

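```bash
python3 cart.py w16; python3 - <<'E'
from h import *
from kin import *
p=load(); cups=[(.6564,-.0205),(.6613,.0411),(.6663,.1027),(.6713,.1642)]
st=bot.read_state()
for eta in (-95,-88,-80):
  for cu in cups[:3]:
    Rt=placeR(eta,40); t=np.array([*cu,.036+.07])+.019*Rt[:,2]
    print(eta,*[x.round(3) for x in ik(t,Rt,p,[.2,.3,1.9,-1,1,.6])])
E
```

```text
-95 [ 0.293  0.581  1.682 -0.811  1.378  0.755] 0.0
-95 [ 0.37   0.622  1.615 -0.766  1.44   0.779] 0.0
-95 [ 0.442  0.669  1.534 -0.724  1.503  0.799] 0.0
-88 [ 0.307  0.538  1.753 -0.873  1.298  0.719] 0.0
-88 [ 0.387  0.579  1.685 -0.826  1.361  0.741] 0.0
-88 [ 0.461  0.628  1.605 -0.782  1.425  0.758] 0.0
-80 [ 0.317  0.487  1.833 -0.948  1.204  0.683] 0.0
-80 [ 0.401  0.529  1.766 -0.898  1.269  0.701] 0.0
-80 [ 0.478  0.578  1.687 -0.851  1.333  0.716] 0.0cart.py:16: RuntimeWarning: Mean of empty slice.
  mu=body.mean(0); u,sv_,vt=np.linalg.svd(body-mu,full_matrices=False); a=vt[0]
  ret = um.true_divide(
Traceback (most recent call last):
  File "cart.py", line 26, in <module>
    import sys; carts(sys.argv[1],cam=sys.argv[2] if len(sys.argv)>2 else "wrist")
                ~~~~~^^^^^^^^^^^^^^^^^^^^^^^^^^^^^^^^^^^^^^^^^^^^^^^^^^^^^^^^^^^^^
  File "cart.py", line 16, in carts
    mu=body.mean(0); u,sv_,vt=np.linalg.svd(body-mu,full_matrices=False); a=vt[0]
                                                                            ~~^^^
IndexError: index 0 is out of bounds for axis 0 with size 0
```

```bash
sed -i 's/if o.sum()<15 or g>50 : continue/if o.sum()<15 or g>50 or (t\&~o).sum()<100: continue/' cart.py; python3 cart.py w16; python3 - <<'E'
from h import *
t,Rt=pick_tcp((.459,-.0724),-91.3,40,zg=.022); deltaR(t,Rt)
E
```

```text
[250.  33.] foot [0.4782 0.0756] dir deg -123.3 len body 0.0726 w 0.0292 capctr along 0.0839 origin [0.448  0.0297] topz 0.0275 rect [455.  42.] [100.  29.] 59.8
[259. 197.] foot [ 0.4586 -0.0747] dir deg -91.2 len body 0.0898 w 0.0276 capctr along 0.1001 origin [ 0.4574 -0.1297] topz 0.0276 rect [ 458. -128.] [109.  29.] 88.9
 shift mm [-8.   3.4 96.3] turn deg [-0.23 -0.31 -0.52]
```

Request:
{"fn": "arm_command", "kwargs": {"targets": "-2 1 10 0 0 0 1; -4 2 22 0 0 -0.3 1; -6 2 34 0 -0.3 -0.4 1; -7 2 44 0 -0.3 -0.4 1; -7 2 50 0 -0.3 -0.4 1; -7 2 50 0 -0.3 -0.4 1; -7 2 50 0 -0.3 -0.4 1; -7 2 50 0 -0.3 -0.4 1"}}

```text
time: 21.3
tool_pos: [0.4599, -0.1562, 0.0517]
tcp_rot: [-1.834, -1.813, -0.668]
wrist_force: [-0.2, -0.6, -0.6]
width: 1.001
```

```bash
python3 - <<'E'
from h import *
t,Rt=pick_tcp((.4588,-.0735),-91.3,40,zg=.022); deltaR(t,Rt); print(bot.read_state()['wrist_force'])
E
```

```text
shift mm [-9.1 -3.  50. ] turn deg [-0.08  0.29  0.61]
[-0.2037135  -0.55457756 -0.59524533]
```

Request:
{"fn": "arm_command", "kwargs": {"targets": "-3 -1 8 0 0 0.3 1; -6 -2 18 0 0.3 0.6 1; -9 -3 28 0 0.3 0.6 1; -9 -3 37 0 0.3 0.6 1; -9 -3 44 0 0.3 0.6 1; -9 -3 48 0 0.3 0.6 1; -9 -3 50 0 0.3 0.6 1; -9 -3 50 0 0.3 0.6 1; -9 -3 50 0 0.3 0.6 1"}}

```text
time: 22.05
tool_pos: [0.457, -0.1311, 0.0068]
tcp_rot: [-1.839, -1.797, -0.668]
wrist_force: [-0.2, -0.8, 0.1]
width: 1.002
```

```bash
python3 - <<'E'
from h import *
t,Rt=pick_tcp((.4588,-.0735),-91.3,40,zg=.022); deltaR(t,Rt); print(bot.read_state()['wrist_force'],t)
st,im,d,P=shot("wrist","w17")
st,im,d,P=shot("side","s17");cv2.imwrite("pics/s17z.png",cv2.resize(im[120:240,230:340],None,fx=6,fy=5,interpolation=cv2.INTER_CUBIC)[:600])
E
```

```text
shift mm [ 0.3  0.5 -0.6] turn deg [-0.11 -0.07 -0.06]
[-0.20542856 -0.81974827  0.11803907] [ 0.45748897 -0.13127216  0.00744516]
```

View pics/w17.png

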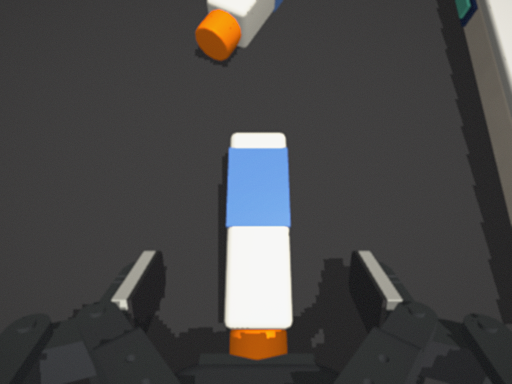

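View pics/s17z.png

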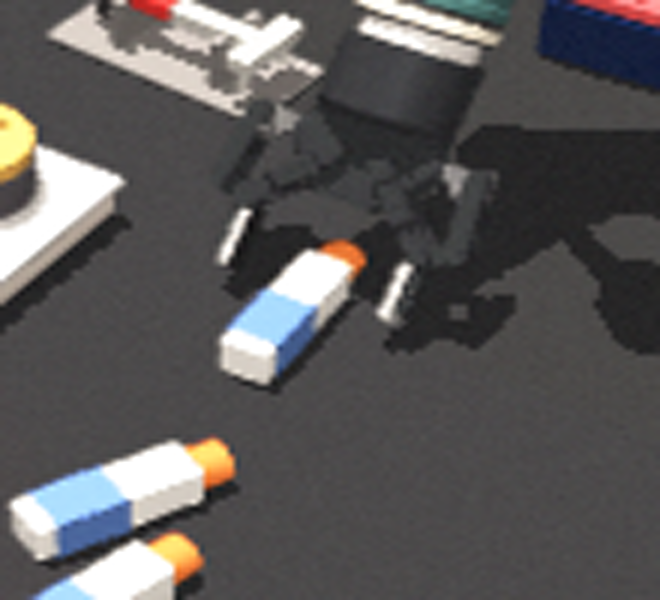

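Request:
{"fn": "arm_command", "kwargs": {"targets": "0 0 0 0 0 0 0.6; 0 0 0 0 0 0 0.3; 0 0 0 0 0 0 0; 0 0 0 0 0 0 0; 0 0 0 0 0 0 0; 0 0 0 0 0 0 0; 0 0 0 0 0 0 0; 0 0 0 0 0 0 0", "newtons": 60}}

```text
time: 22.82
tool_pos: [0.4571, -0.1314, 0.0069]
tcp_rot: [-1.839, -1.797, -0.669]
wrist_force: [-0.1, -1.3, 2.8]
width: 0.318
```

```bash
python3 - <<'E'
from h import *
st=bot.read_state(); print(st['wrist_force'],st['width']); 
Rt=pickR(-91.3,40)
p=st['tool_pos']; deltaR(p+[0,0,.14],Rt)
E
```

```text
[-0.08671847 -1.32189723  2.80214518] 0.3179767333070814
 shift mm [  90.1   -0.3 -107.2] turn deg [-0.08 -0.05 -0.06]
```

Request:
{"fn": "arm_command", "kwargs": {"targets": "3 0 -4 0 0 0 0; 10 0 -12 0 0 0 0; 22 0 -26 0 0 0 0; 36 0 -43 0 0 0 0; 50 0 -60 0 0 0 0; 64 0 -77 0 0 0 0; 78 0 -93 0 0 0 0; 90 0 -107 0 0 0 0; 90 0 -107 0 0 0 0; 90 0 -107 0 0 0 0"}}

```text
time: 23.65
tool_pos: [0.4575, -0.1315, 0.1475]
tcp_rot: [-1.84, -1.8, -0.668]
wrist_force: [-0.4, -0.2, -1.9]
width: 0.322
```

```bash
python3 - <<'E'
from h import *
st,im,d,P=shot("wrist","w18")
print(st['tool_pos'],st['wrist_force'],st['width'])
Rm,p=tool(st); Q=(P-p)@Rm*1000
hsv=cv2.cvtColor(im,cv2.COLOR_BGR2HSV);H,S,V=[hsv[...,i].astype(int) for i in range(3)]
# white/blue body top face, |y|<14
m=(abs(Q[...,1])<16)&(Q[...,2]>-60)&(Q[...,2]<70)&(d>.05)&(Q[...,0]>-20)&(Q[...,0]<120)&(V>60)
vv,uu=np.nonzero(m); print(len(vv),uu.min(),uu.max(),vv.min(),vv.max())
q=Q[m]
for r in range(100,380,20):
    k=m[r]; 
    if k.sum()>5: print(r,k.sum(),np.median(Q[r][k],0).round(1),Q[r][k][:,1].min().round(1),Q[r][k][:,1].max().round(1))
E
```

```text
[ 0.45753522 -0.13148905  0.1474782 ] [-0.39395073 -0.18104913 -1.88683416] 0.3222899560529138
13569 213 301 133 355
140 55 [53.7 -0.  18.1] -13.6 13.7
160 59 [45.3 -0.  10.5] -14.1 13.9
180 61 [37.1 -0.   3.8] -14.2 14.1
200 62 [29.5 -0.2 -2.7] -14.4 13.8
220 64 [22.1 -0.2 -8.8] -14.5 14.0
240 69 [ 15.   -0.  -14.4] -16.0 15.9
260 70 [  8.4  -0.2 -20.1] -15.7 15.8
280 73 [  2.1  -0.  -25.6] -15.9 15.8
300 67 [ -4.2  -0.4 -30.4] -13.7 13.4
320 72 [-10.   -0.6 -35.4] -15.5 15.0
340 48 [-17.4  -0.6 -38.2] -10.3 9.1
```

View pics/w18.png

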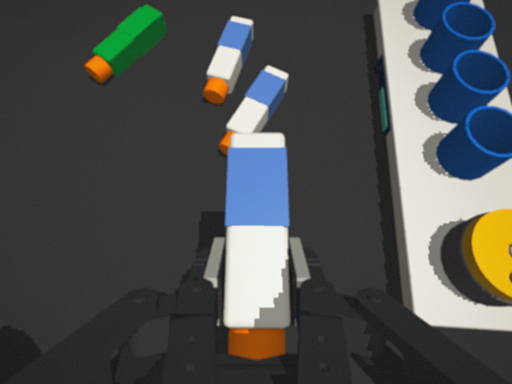

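Cartridge C is held as planned (tilt 40.3°, foot edge within 1 mm of expected). Next I'll rotate it upright on the way to cup 1.

```bash
cat >> h.py <<'E'
CUPS=[(.6564,-.0205),(.6613,.0411),(.6663,.1027),(.6713,.1642)]
def place_tcp(cup,eta,al,lift,f=(48.2,0,31.7)):
    Rt=placeR(eta,al)
    return np.array([*CUPS[cup],.036+lift])-Rt@(np.array(f)/1000),Rt
E
python3 - <<'E'
from h import *
st=bot.read_state(); R0,p0=tool(st)
t,Rt=place_tcp(0,-91.3,40,.07); print(t); deltaR(t,Rt)
mid=p0+.5*(t-p0)+[0,0,.06]
print('mid',mid,(R0.T@(mid-p0)*1000).round())
E
```

```text
[ 0.65624802 -0.02719703  0.16329971]
 shift mm [ 94.  197.1  56.2] turn deg [-1.500e-01 -9.003e+01  5.000e-02]
mid [ 0.55652019 -0.07907915  0.21481865] [ 86.  98. -18.]
```

Request:
{"fn": "arm_command", "kwargs": {"targets": "8 2 -6 0 -4 0 0; 18 8 -10 0 -10 0 0; 28 18 -14 0 -17 0 0; 38 30 -17 0 -24 0 0; 48 42 -18 0 -31 0 0; 57 54 -18 0 -38 0 0; 66 66 -18 0 -45 0 0; 75 78 -18 0 -52 0 0; 82 90 -18 0 -59 0 0; 86 98 -18 0 -65 0 0"}}

```text
time: 24.53
tool_pos: [0.5574, -0.0774, 0.2153]
tcp_rot: [1.999, 1.96, -0.448]
wrist_force: [-0.6, 0.8, -1.7]
width: 0.318
```

```bash
python3 - <<'E'
from h import *
st=bot.read_state(); print(st['tool_pos'],st['q'],st['width'])
t,Rt=place_tcp(0,-91.3,40,.07); deltaR(t,Rt)
E
```

```text
[ 0.55739959 -0.07740875  0.21534647] [ 0.0813875   0.09379981  1.89602629 -0.46522236  1.23683706  0.27528561] 0.3176305552680167
 shift mm [69.4 97.9 24.8] turn deg [  0.04 -24.78   0.15]
```

Request:
{"fn": "arm_command", "kwargs": {"targets": "5 14 0 0 -5 0 0; 10 30 2 0 -10 0 0; 18 48 4 0 -15 0 0; 28 66 8 0 -20 0 0; 42 82 12 0 -25 0 0; 55 93 18 0 -25 0 0; 65 98 23 0 -25 0 0; 69.5 98 25 0 -25 0 0; 69.5 98 25 0 -25 0 0; 69.5 98 25 0 -25 0 0"}}

```text
time: 25.37
tool_pos: [0.6547, -0.0295, 0.1633]
tcp_rot: [1.725, 1.688, -0.807]
wrist_force: [0.6, -0.4, -1.2]
width: 0.318
```

```bash
python3 - <<'E'
from h import *
st,im,d,P=shot("wrist","w19"); print(st['tool_pos'],st['q'],st['width'],st['wrist_force'])
t,Rt=place_tcp(0,-91.3,40,.05); deltaR(t,Rt)
st,im,d,P=shot("side","s19");cv2.imwrite("pics/s19z.png",cv2.resize(im[80:230,130:290],None,fx=5,fy=4,interpolation=cv2.INTER_CUBIC)[:600])
E
```

```text
[ 0.6547429  -0.02947251  0.16331642] [ 0.30794152  0.47669169  1.69154263 -0.8211559   1.41566132  0.65474807] 0.3176214426803751 [ 0.6188689  -0.35340773 -1.23214051]
 shift mm [17.5  1.1 11.5] turn deg [-0.1  -0.08  0.05]
```

View pics/w19.png

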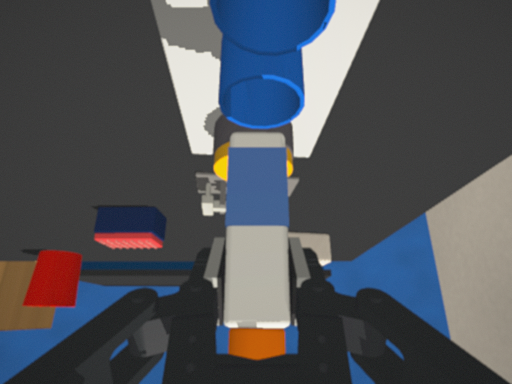

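View pics/s19z.png

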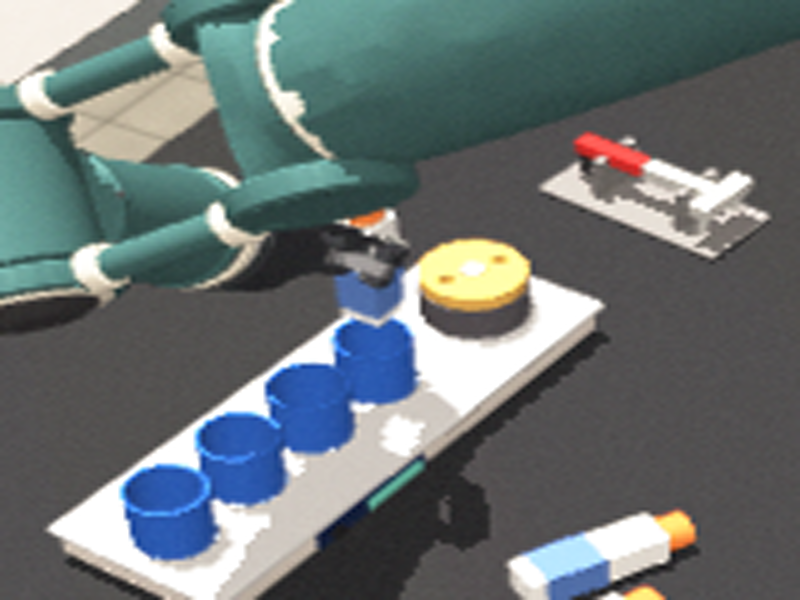

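```bash
cat > rim.py <<'E'
from h import *
import sys
name=sys.argv[1]
sv=np.load(f"pics/{name}_st.npy"); st=dict(tool_pos=sv[:3],tcp_rot=sv[3:]); d=np.load(f"pics/{name}.npy"); im=cv2.imread(f"pics/{name}.png")
P=cloud("wrist",d,st); hsv=cv2.cvtColor(im,cv2.COLOR_BGR2HSV);H,S,V=[hsv[...,i].astype(int) for i in range(3)]
for i,c in enumerate(CUPS):
    m=(P[...,2]>.075)&(P[...,2]<.086)&(np.hypot(P[...,0]-c[0],P[...,1]-c[1])<.031)&(H>100)&(H<130)&(S>130)
    if m.sum()<40: continue
    q=P[m][:,:2]; A=np.c_[2*q,np.ones(len(q))]; x=np.linalg.lstsq(A,(q**2).sum(1),rcond=None)[0]; print('cup',i+1,x[:2].round(4),np.sqrt(x[2]+x[:2]@x[:2]).round(4),len(q),'known',c)
Rm=R.from_rotvec(sv[3:]).as_matrix(); Q=(P-sv[:3])@Rm*1000
m=(abs(Q[...,1])<16)&(Q[...,2]>-60)&(Q[...,2]<40)&(d>.05)&(Q[...,0]>-20)&(Q[...,0]<70)&(V>40)
r0=np.nonzero(m.sum(1)>30)[0].min()
for r in (r0,r0+3,r0+30,r0+70): k=m[r]; print(r,np.median(Q[r][k],0).round(1))
E
python3 rim.py w19
```

```text
cup 1 [ 0.6572 -0.0202] 0.0232 1760 known (0.6564, -0.0205)
cup 2 [0.6622 0.0406] 0.0226 1782 known (0.6613, 0.0411)
132 [57.5 -0.1 21.7]
135 [56.4 -0.1 19.3]
162 [44.9  0.1  9.3]
202 [29.3  0.1 -4.1]
```

Request:
{"fn": "arm_command", "kwargs": {"targets": "6 0.5 4 0 0 0 0; 12 1 8 0 0 0 0; 16 1.5 10.5 0 0 0 0; 17.5 1.5 11.5 0 0 0 0; 17.5 1.5 11.5 0 0 0 0; 17.5 1.5 11.5 0 0 0 0; 17.5 1.5 11.5 0 0 0 0"}}

```text
time: 26.05
tool_pos: [0.6571, -0.0263, 0.1425]
tcp_rot: [1.724, 1.688, -0.805]
wrist_force: [0.5, -0.7, -0.9]
width: 0.315
```

```bash
python3 - <<'E'
from h import *
CUPS[0]=(.6568,-.0203)
st=bot.read_state(); print(st['wrist_force'],st['tool_pos'])
t,Rt=place_tcp(0,-91.3,40,.03); deltaR(t,Rt);t,Rt=place_tcp(0,-91.3,40,.002); deltaR(t,Rt)
E
```

```text
[ 0.47689137 -0.68341113 -0.88233239] [ 0.6571122  -0.02632273  0.14249027]
 shift mm [14.2 -0.4 12.9] turn deg [-0.07 -0.07  0.12]
 shift mm [35.7 -0.3 30.9] turn deg [-0.07 -0.07  0.12]
```

Request:
{"fn": "arm_command", "kwargs": {"targets": "4 -0.2 3.5 0 0 0 0; 8 -0.4 7 0 0 0 0; 12 -0.4 10.5 0 0 0 0; 16 -0.4 14 0 0 0 0; 20 -0.4 17.5 0 0 0 0; 24 -0.4 21 0 0 0 0; 28 -0.4 24.5 0 0 0 0; 32 -0.4 28 0 0 0 0; 35 -0.4 30.5 0 0 0 0; 35 -0.4 30.5 0 0 0 0"}}

```text
time: 26.88
tool_pos: [0.6562, -0.0273, 0.0948]
tcp_rot: [1.724, 1.689, -0.806]
wrist_force: [1.2, -0.8, -1.8]
width: 0.318
```

```bash
python3 - <<'E'
from h import *
CUPS[0]=(.6568,-.0203)
st,im,d,P=shot("wrist","w20"); print(st['wrist_force'],st['tool_pos'])
t,Rt=place_tcp(0,-91.3,40,.0); deltaR(t,Rt)
E
```

```text
[ 1.18872901 -0.80905862 -1.75125898] [ 0.65621688 -0.02726029  0.09482659]
 shift mm [1.7 0.4 1.1] turn deg [-0.1  -0.07  0.16]
```

View pics/w20.png

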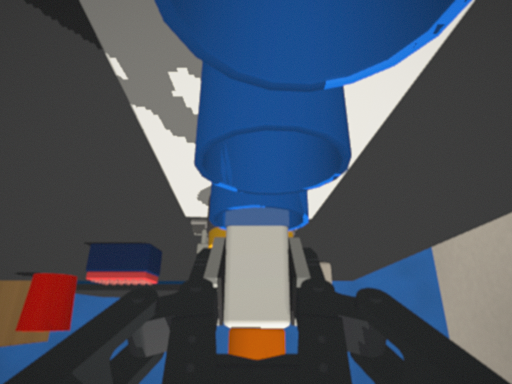

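Request:
{"fn": "arm_command", "kwargs": {"targets": "0.7 0 0.5 0 0 0 0; 0.7 0 0.5 0 0 0 0.4; 0.7 0 0.5 0 0 0 0.6; 0.7 0 0.5 0 0 0 0.7; 0.7 0 0.5 0 0 0 0.7; 0.7 0 0.5 0 0 0 0.7; 0.7 0 -8 0 0 0 0.7; 0.7 0 -25 0 0 0 0.7; 0.7 0 -50 0 0 0 0.7; 0.7 0 -80 0 0 0 0.8"}}

```text
time: 27.77
tool_pos: [0.6572, 0.0351, 0.1474]
tcp_rot: [1.725, 1.688, -0.808]
wrist_force: [0.5, 0.0, 0.3]
width: 0.8
```

```bash
python3 - <<'E'
from h import *
st,im,d,P=shot("wrist","w21"); print(st['wrist_force'],st['tool_pos'],st['q'],st['width'],st['time'])
st,im,d,P=shot("side","s21");cv2.imwrite("pics/s21z.png",cv2.resize(im[80:230,130:290],None,fx=5,fy=4,interpolation=cv2.INTER_CUBIC)[:600])
E
```

```text
[0.54706604 0.02990628 0.34232942] [0.65718907 0.03508695 0.14742152] [ 0.39144275  0.53775077  1.63210212 -0.78016635  1.4648258   0.70367457] 0.8000437243855103 27.7667
```

View pics/w21.png

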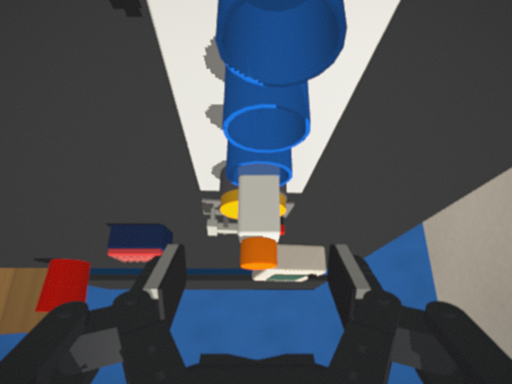

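View pics/s21z.png

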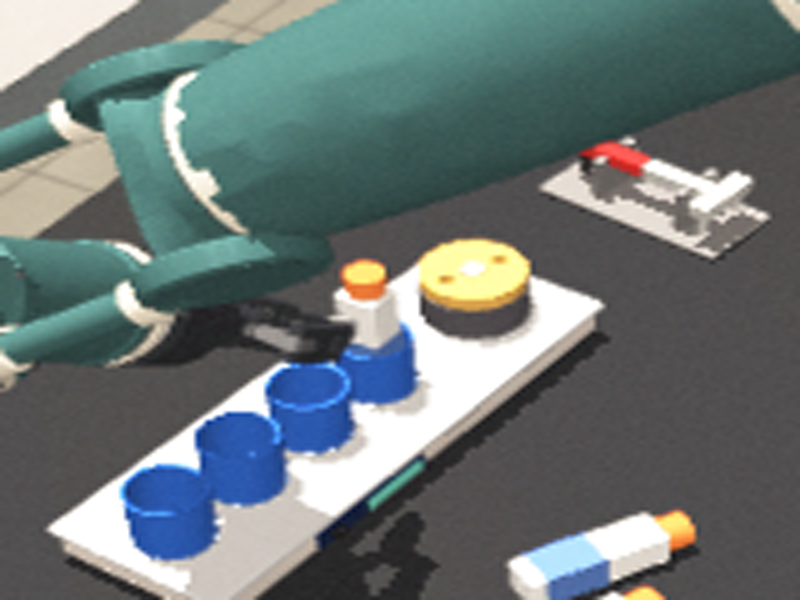

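Cartridge C stands upright in cup 1. Going back to look at A and B.

```bash
python3 - <<'E'
from h import *
deltaR((.46,.15,.32),pickR(-107.7,0))
E
```

```text
shift mm [ -60.  -202.2 -191. ] turn deg [ 7.52 49.33 15.43]
```

Request:
{"fn": "arm_command", "kwargs": {"targets": "-4 -5 -25 0.5 3 1 0.8; -8 -15 -55 1.5 9 3 0.9; -14 -35 -85 2.5 16 5 1; -22 -60 -110 3.5 23 7 1; -30 -90 -135 4.5 30 9 1; -40 -120 -155 5.5 36 11 1; -48 -150 -170 6.5 42 13 1; -55 -180 -182 7.2 47 14.5 1; -60 -198 -190 7.5 49.3 15.4 1; -60 -202 -191 7.5 49.3 15.4 1"}}

```text
time: 28.7
tool_pos: [0.4571, 0.146, 0.3203]
tcp_rot: [-2.54, -1.847, 0.004]
wrist_force: [0.9, -0.6, 0.2]
width: 0.995
```

Request:
{"fn": "arm_command", "kwargs": {"targets": "0 0 0 0 0 0 1; 0 0 0 0 0 0 1; 0 0 0 0 0 0 1"}}

```text
time: 28.95
tool_pos: [0.4593, 0.1468, 0.3152]
tcp_rot: [-2.537, -1.849, 0.017]
wrist_force: [-0.5, -0.2, -0.3]
width: 0.998
```

```bash
python3 - <<'E'
from h import *
st,im,d,P=shot("wrist","w22"); print(st['tool_pos'],st['q'],st['width'],st['time'])
E
python3 cart.py w22; python3 rim.py w22 | grep cup
```

```text
[0.45926378 0.1467867  0.31519389] [ 0.2592837  -0.14261033  1.88082302 -0.00224102  1.41412096  0.57078115] 0.9975952178399107 28.95
[244. 165.] foot [0.447  0.1727] dir deg -107.7 len body 0.0919 w 0.0274 capctr along 0.1011 origin [0.4303 0.1203] topz 0.0275 rect [430. 121.] [110.  28.] 72.1
[279. 206.] foot [0.486  0.0945] dir deg -120.2 len body 0.0924 w 0.028 capctr along 0.1015 origin [0.4583 0.047 ] topz 0.0274 rect [459.  47.] [110.  29.] 60.2
cup 1 [ 0.656  -0.0197] 0.0213 297 known (0.6564, -0.0205)
cup 2 [0.6615 0.0413] 0.0231 374 known (0.6613, 0.0411)
cup 3 [0.6664 0.103 ] 0.023 394 known (0.6663, 0.1027)
cup 4 [0.6713 0.1645] 0.023 448 known (0.6713, 0.1642)Traceback (most recent call last):
  File "rim.py", line 12, in <module>
    r0=np.nonzero(m.sum(1)>30)[0].min()
    return umr_minimum(a, axis, None, out, keepdims, initial, where)
ValueError: zero-size array to reduction operation minimum which has no identity
```

View pics/w22.png

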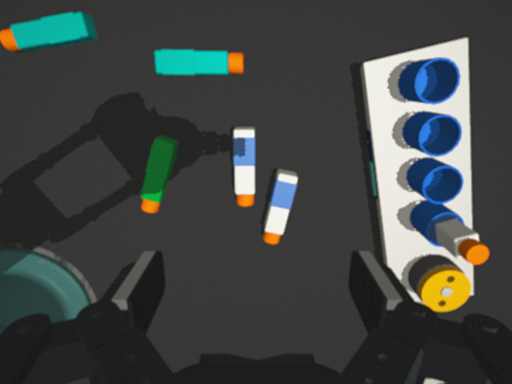

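```bash
python3 - <<'E'
from h import *
from kin import *
p=load(); st=bot.read_state()
for nm,f,th in (('A',(.4468,.1726),-107.7),('B',(.4858,.0944),-120)):
  for al in (35,40,45):
    for back in (0,.09):
        t,Rt=pick_tcp(f,th,al,zg=.022,back=back); print(nm,al,back,*[x.round(3) for x in ik(t,Rt,p,[0,.1,2.3,.8,.9,-.5])])
t,Rt=pick_tcp((.4468,.1726),-107.7,40,zg=.022,back=.09);print(t); deltaR(t,Rt)
E
```

```text
A 35 0 [-0.264  0.113  2.432  0.917  0.806 -0.68 ] 0.0
A 35 0.09 [-0.402 -0.059  2.407  0.743  1.005 -0.571] 0.0
A 40 0 [-0.325  0.155  2.439  1.005  0.865 -0.817] 0.0
A 40 0.09 [-0.479 -0.008  2.415  0.817  1.053 -0.706] 0.0
A 45 0 [-0.381  0.205  2.441  1.075  0.93  -0.937] 0.0
A 45 0.09 [-0.549  0.055  2.418  0.878  1.104 -0.83 ] 0.0
B 35 0 [-0.414  0.12   2.424  0.948  0.778 -0.649] 0.0
B 35 0.09 [-0.551 -0.058  2.406  0.767  0.973 -0.531] 0.0
B 40 0 [-0.474  0.158  2.434  1.044  0.837 -0.792] 0.0
B 40 0.09 [-0.629 -0.011  2.418  0.848  1.02  -0.673] 0.0
B 45 0 [-0.531  0.206  2.439  1.121  0.903 -0.919] 0.0
B 45 0.09 [-0.7    0.049  2.424  0.915  1.073 -0.803] 0.0
[0.41164225 0.06243621 0.07638916]
 shift mm [-93.  -17.5 239.4] turn deg [-0.42 40.45 -0.3 ]
```

Request:
{"fn": "arm_command", "kwargs": {"targets": "-5 -2 10 0 4 0 0.8; -12 -4 25 0 9 0 0.6; -22 -6 45 0 14 0 0.6; -34 -8 70 -0.2 20 0 0.6; -46 -10 98 -0.2 26 0 0.6; -58 -12 126 -0.3 31 -0.2 0.6; -70 -14 155 -0.4 36 -0.3 0.6; -80 -16 185 -0.4 40 -0.3 0.6; -88 -17.5 210 -0.4 40.4 -0.3 0.6; -92 -17.5 228 -0.4 40.4 -0.3 0.6"}}

```text
time: 29.83
tool_pos: [0.4095, 0.0628, 0.0848]
tcp_rot: [-2.12, -1.54, -0.768]
wrist_force: [0.7, -0.3, 0.6]
width: 0.598
```

Request:
{"fn": "arm_command", "kwargs": {"targets": "0 0 0 0 0 0 0.6; 0 0 0 0 0 0 0.6; 0 0 0 0 0 0 0.6; 0 0 0 0 0 0 0.6"}}

```text
time: 30.17
tool_pos: [0.4135, 0.0635, 0.0903]
tcp_rot: [-2.118, -1.551, -0.776]
wrist_force: [0.6, 0.4, -0.1]
width: 0.6
```

```bash
python3 - <<'E'
from h import *
st,im,d,P=shot("wrist","w23"); print(st['tool_pos'],st['q'],st['width'],st['time'],st['wrist_force'])
t,Rt=pick_tcp((.4468,.1726),-107.7,40,zg=.022); deltaR(t,Rt)
E
python3 cart.py w23
```

```text
[0.41347608 0.06348846 0.09027177] [-0.47535832 -0.03684117  2.40731649  0.80701365  1.07415621 -0.67859726] 0.6000790955172723 30.1667 [ 0.58014248  0.44005869 -0.05321433]
 shift mm [-10.2  -1.8  99.7] turn deg [ 0.17 -0.04  0.2 ]
[254. 197.] foot [0.4462 0.172 ] dir deg -107.5 len body 0.0975 w 0.0277 capctr along 0.1012 origin [0.4297 0.1195] topz 0.0276 rect [430. 120.] [110.  29.] 72.2
[322. 267.] foot [0.4876 0.092 ] dir deg -127.1 len body 0.0908 w 0.0302 capctr along 0.0984 origin [0.4544 0.0482] topz 0.0276 rect [458.  47.] [109.  29.] 60.1
```

View pics/w23.png

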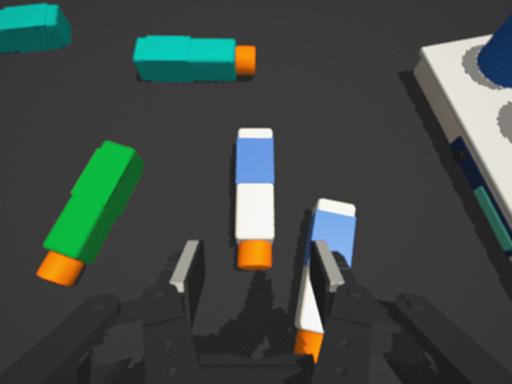

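Request:
{"fn": "arm_command", "kwargs": {"targets": "-3 -0.5 10 0 0 0 0.6; -6 -1 22 0 0 0.1 0.6; -9 -1.5 36 0.1 0 0.2 0.6; -10 -1.8 50 0.1 0 0.2 0.6; -10 -1.8 62 0.1 0 0.2 0.6; -10 -1.8 70 0.1 0 0.2 0.6; -10 -1.8 70 0.1 0 0.2 0.6; -10 -1.8 70 0.1 0 0.2 0.6; -10 -1.8 70 0.1 0 0.2 0.6"}}

```text
time: 30.97
tool_pos: [0.4223, 0.0996, 0.0294]
tcp_rot: [-2.12, -1.545, -0.772]
wrist_force: [0.8, -0.5, 0.7]
width: 0.605
```

```bash
python3 - <<'E'
from h import *
st=bot.read_state();print(st['wrist_force'])
t,Rt=pick_tcp((.4465,.1724),-107.7,40,zg=.022); deltaR(t,Rt)
E
```

```text
[ 0.75423029 -0.5033812   0.65473493]
 shift mm [ 0.4  1.  29. ] turn deg [ 0.02 -0.05 -0.11]
```

Request:
{"fn": "arm_command", "kwargs": {"targets": "0.4 1 6 0 0 0 0.6; 0.4 1 13 0 0 0 0.6; 0.4 1 20 0 0 0 0.6; 0.4 1 25 0 0 0 0.6; 0.4 1 28 0 0 0 0.6; 0.4 1 29 0 0 0 0.6; 0.4 1 29 0 0 0 0.6; 0.4 1 29 0 0 0 0.4; 0.4 1 29 0 0 0 0; 0.4 1 29 0 0 0 0"}}

```text
time: 31.8
tool_pos: [0.4289, 0.1172, 0.0073]
tcp_rot: [-2.12, -1.544, -0.772]
wrist_force: [-0.4, 0.2, 0.4]
width: 0.317
```

Request:
{"fn": "arm_command", "kwargs": {"targets": "0 0 0 0 0 0 0; 0 0 0 0 0 0 0; 0 0 0 0 0 0 0; 0 0 0 0 0 0 0; 0 0 0 0 0 0 0", "newtons": 60}}

```text
time: 32.22
tool_pos: [0.429, 0.1172, 0.0073]
tcp_rot: [-2.12, -1.544, -0.772]
wrist_force: [-1.2, -2.8, 3.0]
width: 0.316
```

```bash
python3 - <<'E'
from h import *
st=bot.read_state();print(st['wrist_force'],st['width'],st['tool_pos'])
t,Rt=pick_tcp((.4465,.1724),-107.7,40,zg=.022); deltaR(t,Rt)
E
```

```text
[-1.19112514 -2.7523309   3.00433748] 0.316277429455936 [0.42895032 0.11720149 0.00728803]
 shift mm [ 0.2 -0.1 -0. ] turn deg [ 0.03 -0.06 -0.16]
```

Request:
{"fn": "arm_command", "kwargs": {"targets": "3 0 -4 0 0 0 0; 10 0 -12 0 0 0 0; 22 0 -26 0 0 0 0; 36 0 -43 0 0 0 0; 50 0 -60 0 0 0 0; 64 0 -77 0 0 0 0; 78 0 -93 0 0 0 0; 90 0 -107 0 0 0 0; 90 0 -107 0 0 0 0; 90 0 -107 0 0 0 0"}}

```text
time: 33.05
tool_pos: [0.4291, 0.1171, 0.1474]
tcp_rot: [-2.121, -1.547, -0.773]
wrist_force: [0.0, -0.8, -1.9]
width: 0.318
```

```bash
python3 - <<'E'
from h import *
st,im,d,P=shot("wrist","w24"); print(st['tool_pos'],st['q'],st['width'],st['time'],st['wrist_force'])
R0,p0=tool(st)
for eta in (-107.7,-95,-90):
  t,Rt=place_tcp(1,eta,40,.07); deltaR(t,Rt,eta)
print((R0.T@[0,0,.06]*1000).round())
E
python3 rim.py w24; python3 cart.py w24
```

```text
[0.42914866 0.11714916 0.14737489] [-0.32613257 -0.15135604  2.37331916  0.80774576  1.09659697 -0.46556136] 0.3177438177892121 33.05 [ 0.03390405 -0.8236831  -1.94339114]
-107.7 shift mm [  5.1 245.2 -18.7] turn deg [ -0.14 -90.02  -0.1 ]
-95 shift mm [  5.2 246.7 -18.6] turn deg [ -1.37 -89.62 -14.15]
-90 shift mm [  5.4 247.2 -18.5] turn deg [ -1.85 -89.24 -19.68]
[ 39.   0. -46.]
cup 4 [0.6707 0.1641] 0.0229 458 known (0.6713, 0.1642)
133 [56.5 -0.4 22. ]
136 [55.3 -0.4 19.9]
163 [43.9 -0.1  9.8]
203 [28.2 -0.3 -3.4]
```

View pics/w24.png

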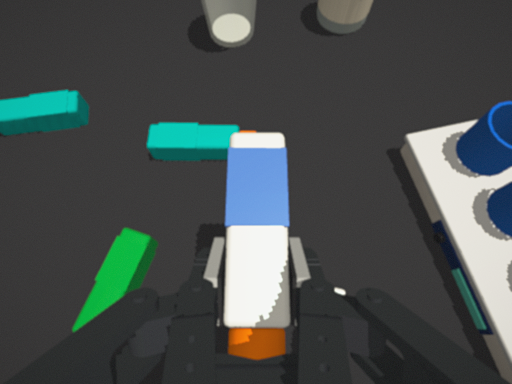

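Request:
{"fn": "arm_command", "kwargs": {"targets": "8 2 -8 0 -4 0 0; 16 10 -16 -0.1 -10 -1.5 0; 24 22 -26 -0.2 -17 -2.5 0; 30 36 -36 -0.4 -24 -3.5 0; 35 50 -44 -0.5 -31 -4.5 0; 39 65 -50 -0.6 -38 -5.8 0; 42 80 -54 -0.7 -45 -7 0; 42 95 -55 -0.8 -51 -8 0; 42 110 -55 -0.9 -58 -9 0; 42 124 -55 -1 -64 -10 0"}}

```text
time: 33.93
tool_pos: [0.5465, 0.0769, 0.2142]
tcp_rot: [2.129, 1.823, -0.431]
wrist_force: [0.9, -0.7, -1.2]
width: 0.315
```

```bash
python3 - <<'E'
from h import *
st=bot.read_state(); print(st['tool_pos'],st['q'],st['width'])
t,Rt=place_tcp(1,-95,40,.07,f=(47.5,-.2,31.7)); deltaR(t,Rt); print(t)
E
```

```text
[0.54654007 0.0768579  0.21422505] [ 0.33758396  0.1572784   1.82427713 -0.40333713  1.35828604  0.61821282] 0.3154941322474606
 shift mm [  0.7 117.4  60.9] turn deg [ -0.47 -25.31  -3.99]
[0.66095462 0.03485754 0.16276348]
```

Request:
{"fn": "arm_command", "kwargs": {"targets": "0 14 2 0 -4 -0.5 0; 0 32 6 0 -9 -1.2 0; 0 52 12 -0.2 -14 -2 0; 0 72 20 -0.3 -19 -3 0; 0 90 30 -0.4 -24 -3.8 0; 0.5 104 42 -0.5 -25.3 -4 0; 0.7 113 52 -0.5 -25.3 -4 0; 0.7 117.4 60 -0.5 -25.3 -4 0; 0.7 117.4 61 -0.5 -25.3 -4 0; 0.7 117.4 61 -0.5 -25.3 -4 0"}}

```text
time: 34.77
tool_pos: [0.6596, 0.0334, 0.1636]
tcp_rot: [1.794, 1.638, -0.829]
wrist_force: [-0.1, -0.0, -0.6]
width: 0.316
```

Request:
{"fn": "arm_command", "kwargs": {"targets": "0 0 0 0 0 0 0; 0 0 0 0 0 0 0; 0 0 0 0 0 0 0"}}

```text
time: 35.02
tool_pos: [0.6606, 0.0346, 0.1659]
tcp_rot: [1.794, 1.637, -0.824]
wrist_force: [0.4, -0.3, -0.7]
width: 0.315
```

```bash
python3 - <<'E'
from h import *
st,im,d,P=shot("wrist","w25"); print(st['tool_pos'],st['q'],st['width'],st['wrist_force'])
t,Rt=place_tcp(1,-95,40,.05,f=(47.5,-.2,31.7)); deltaR(t,Rt)
E
python3 rim.py w25
```

```text
[0.66061913 0.03456382 0.16585681] [ 0.37827877  0.5420553   1.58268085 -0.75029416  1.51883288  0.71075029] 0.31532351217367827 [ 0.42584624 -0.32021498 -0.66763577]
 shift mm [17.6  0.2 14.6] turn deg [ 0.1  -0.43 -0.25]
cup 1 [ 0.6572 -0.0194] 0.0236 81 known (0.6564, -0.0205)
cup 2 [0.6624 0.0416] 0.0232 1693 known (0.6613, 0.0411)
cup 3 [0.6674 0.1023] 0.0225 1662 known (0.6663, 0.1027)
132 [57.5 -2.7 22. ]
135 [56.3 -0.1 19.8]
162 [44.8 -0.1  9.7]
202 [29.1 -0.1 -3.7]
```

View pics/w25.png

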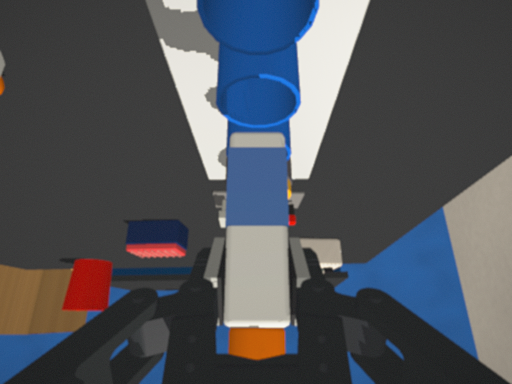

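Request:
{"fn": "arm_command", "kwargs": {"targets": "6 0.2 5 0 -0.2 -0.1 0; 12 0.4 10 0 -0.3 -0.2 0; 16 0.6 13 0 -0.3 -0.2 0; 17.6 0.6 14.6 0 -0.3 -0.2 0; 17.6 0.6 14.6 0 -0.3 -0.2 0; 17.6 0.6 14.6 0 -0.3 -0.2 0; 17.6 0.6 14.6 0 -0.3 -0.2 0"}}

```text
time: 35.65
tool_pos: [0.6613, 0.0345, 0.1414]
tcp_rot: [1.787, 1.638, -0.832]
wrist_force: [-1.1, -0.2, -0.7]
width: 0.315
```

```bash
python3 - <<'E'
from h import *
CUPS[1]=(.6617,.0413)
st=bot.read_state(); print(st['wrist_force'],st['tool_pos'])
for l in (.03,.0015):
    t,Rt=place_tcp(1,-95,40,l,f=(47.9,-.1,31.7)); deltaR(t,Rt)
E
```

```text
[-1.05151303 -0.20817292 -0.67738938] [0.66126644 0.0345152  0.14142504]
 shift mm [14.2 -0.1 11.6] turn deg [ 0.02 -0.05  0.03]
 shift mm [36.1 -0.1 29.9] turn deg [ 0.02 -0.05  0.03]
```

Request:
{"fn": "arm_command", "kwargs": {"targets": "4 0 3.3 0 0 0 0; 8 0 6.6 0 0 0 0; 12 0 10 0 0 0 0; 16 0 13.3 0 0 0 0; 20 0 16.6 0 0 0 0; 24 0 20 0 0 0 0; 28 0 23.3 0 0 0 0; 32 0 26.6 0 0 0 0; 35.5 0 29.5 0 0 0 0; 36 0 30 0 0 0 0"}}

```text
time: 36.48
tool_pos: [0.6612, 0.0346, 0.0946]
tcp_rot: [1.786, 1.638, -0.833]
wrist_force: [-1.1, 0.8, 3.2]
width: 0.316
```

```bash
python3 - <<'E'
from h import *
CUPS[1]=(.6617,.0413)
st=bot.read_state(); print(st['wrist_force'],st['tool_pos'])
for l in (0,):
    t,Rt=place_tcp(1,-95,40,l,f=(47.9,-.1,31.7)); deltaR(t,Rt)
E
```

```text
[-1.10960738  0.77916779  3.24024469] [0.66123027 0.0346368  0.09460509]
 shift mm [ 1.3 -0.   0.9] turn deg [0.03 0.03 0.04]
```

Request:
{"fn": "arm_command", "kwargs": {"targets": "0 0 0 0 0 0 0.4; 0 0 0 0 0 0 0.6; 0 0 0 0 0 0 0.7; 0 0 0 0 0 0 0.7; 0 0 0 0 0 0 0.7; 0 0 0 0 0 0 0.7; 0 0 -8 0 0 0 0.7; 0 0 -25 0 0 0 0.7; 0 0 -50 0 0 0 0.7; 0 0 -80 0 0 0 0.8"}}

```text
time: 37.32
tool_pos: [0.6658, 0.0962, 0.1464]
tcp_rot: [1.787, 1.638, -0.835]
wrist_force: [-0.5, -0.1, -0.7]
width: 0.798
```

```bash
python3 - <<'E'
from h import *
st,im,d,P=shot("wrist","w26"); print(st['wrist_force'],st['tool_pos'],st['q'],st['width'],st['time'])
st,im,d,P=shot("side","s26");cv2.imwrite("pics/s26z.png",cv2.resize(im[80:230,130:290],None,fx=5,fy=4,interpolation=cv2.INTER_CUBIC)[:600])
deltaR((.47,.12,.32),pickR(-120,0))
E
```

```text
[-0.45328444 -0.12425254 -0.65816061] [0.66580946 0.09623895 0.14644919] [ 0.45081241  0.61929506  1.50474512 -0.71656166  1.56812127  0.7502756 ] 0.7980409147062544 37.3167
 shift mm [-128.3 -199.  -112.3] turn deg [11.35 48.75 23.43]
```

View pics/s26z.png

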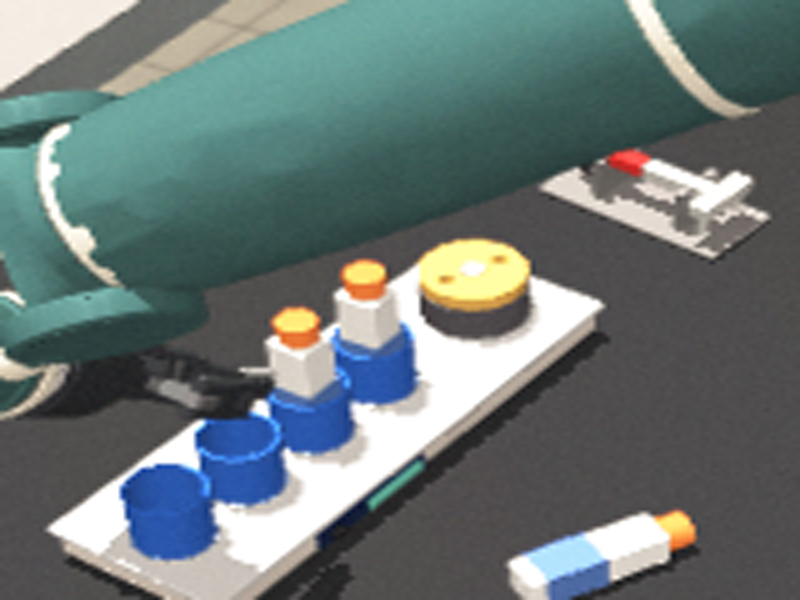

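Both stand upright in cups 1 and 2. Back to a view of B.

Request:
{"fn": "arm_command", "kwargs": {"targets": "-4 -5 -30 0.5 3 1 0.8; -10 -15 -60 2 9 4 0.9; -22 -35 -85 3.5 16 7 1; -38 -60 -100 5 22 10 1; -55 -90 -108 6.5 28 13 1; -75 -120 -112 8 34 16 1; -95 -150 -112 9.5 40 19 1; -115 -178 -112 10.8 45.5 22 1; -126 -195 -112 11.3 48.7 23.4 1; -128 -199 -112 11.3 48.7 23.4 1"}}

```text
time: 38.25
tool_pos: [0.4664, 0.1144, 0.3202]
tcp_rot: [2.724, 1.562, -0.004]
wrist_force: [-0.6, -0.6, 0.4]
width: 1.001
```

Request:
{"fn": "arm_command", "kwargs": {"targets": "0 0 0 0 0 0 1; 0 0 0 0 0 0 1; 0 0 0 0 0 0 1; 0 0 0 0 0 0 1; 0 0 0 0 0 0 1"}}

```text
time: 38.67
tool_pos: [0.4689, 0.117, 0.3147]
tcp_rot: [-2.721, -1.569, 0.019]
wrist_force: [0.3, 0.9, -0.2]
width: 1.002
```

```bash
python3 - <<'E'
from h import *
st,im,d,P=shot("wrist","w27"); print(st['tool_pos'],st['q'],st['width'],st['time'])
E
python3 cart.py w27
python3 - <<'E'
from h import *
t,Rt=pick_tcp((.4858,.0944),-120,40,zg=.022,back=.09); deltaR(t,Rt)
E
```

```text
[0.46893227 0.11703151 0.31468208] [ 0.19553389 -0.13922039  1.87879753 -0.00351634  1.41390662  0.72095686] 1.0023202493999193 38.6667
[277. 186.] foot [0.486  0.0945] dir deg -120.0 len body 0.0931 w 0.0278 capctr along 0.1017 origin [0.4585 0.0468] topz 0.0275 rect [459.  47.] [110.  28.] 60.6
 shift mm [-124.2   27.7  239.5] turn deg [-0.33 40.59 -0.21]
```

View pics/w27.png

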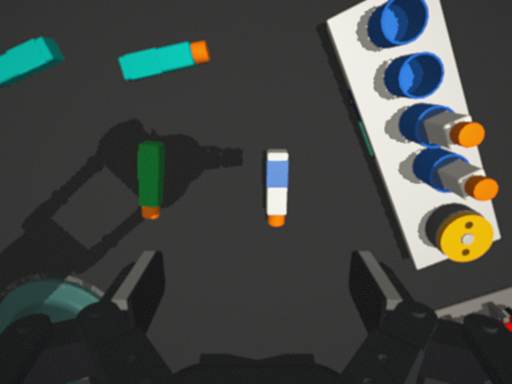

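Request:
{"fn": "arm_command", "kwargs": {"targets": "-6 2 10 0 4 0 0.9; -16 4 25 0 9 0 0.8; -30 8 45 0 14 0 0.8; -46 12 70 0 20 0 0.8; -62 16 98 -0.2 26 0 0.8; -78 20 126 -0.2 31 0 0.8; -94 23 155 -0.3 36 -0.2 0.8; -108 26 185 -0.3 40 -0.2 0.8; -118 27.5 210 -0.3 40.5 -0.2 0.8; -123 27.5 228 -0.3 40.5 -0.2 0.8"}}

```text
time: 39.55
tool_pos: [0.426, -0.006, 0.0848]
tcp_rot: [-2.313, -1.326, -0.839]
wrist_force: [0.5, -0.2, 0.4]
width: 0.796
```

Request:
{"fn": "arm_command", "kwargs": {"targets": "0 0 0 0 0 0 0.8; 0 0 0 0 0 0 0.8; 0 0 0 0 0 0 0.8; 0 0 0 0 0 0 0.8; 0 0 0 0 0 0 0.8"}}

```text
time: 39.97
tool_pos: [0.4301, -0.0051, 0.0907]
tcp_rot: [-2.312, -1.339, -0.846]
wrist_force: [0.2, 0.9, 0.7]
width: 0.805
```

```bash
python3 - <<'E'
from h import *
st,im,d,P=shot("wrist","w28"); print(st['tool_pos'],st['width'],st['time'],st['wrist_force'])
t,Rt=pick_tcp((.4858,.0944),-120,40,zg=.022); deltaR(t,Rt)
E
python3 cart.py w28
```

```text
[ 0.43008992 -0.00507962  0.0906899 ] 0.8051671537284728 39.9667 [0.17032992 0.90179326 0.74815105]
 shift mm [-10.3  -1.7  99.8] turn deg [ 0.2  -0.    0.21]
[255. 198.] foot [0.4847 0.093 ] dir deg -119.6 len body 0.099 w 0.0276 capctr along 0.1006 origin [0.4575 0.0452] topz 0.0276 rect [458.  46.] [109.  29.] 59.8
```

Request:
{"fn": "arm_command", "kwargs": {"targets": "-3 -0.5 10 0 0 0 0.8; -6 -1 22 0 0 0.1 0.8; -9 -1.5 36 0.1 0 0.2 0.8; -10 -1.7 50 0.1 0 0.2 0.8; -10 -1.7 62 0.1 0 0.2 0.8; -10 -1.7 70 0.1 0 0.2 0.8; -10 -1.7 70 0.1 0 0.2 0.8; -10 -1.7 70 0.1 0 0.2 0.8; -10 -1.7 70 0.1 0 0.2 0.8"}}

```text
time: 40.77
tool_pos: [0.4463, 0.028, 0.0293]
tcp_rot: [-2.312, -1.33, -0.841]
wrist_force: [0.2, -1.1, 0.9]
width: 0.8
```

```bash
python3 - <<'E'
from h import *
st=bot.read_state();print(st['wrist_force'])
t,Rt=pick_tcp((.4854,.0938),-119.8,40,zg=.022); deltaR(t,Rt)
E
```

```text
[ 0.23786118 -1.07866804  0.89440417]
 shift mm [ 0.3  1.2 28.8] turn deg [ 0.15 -0.02 -0.31]
```

Request:
{"fn": "arm_command", "kwargs": {"targets": "0.3 1.2 6 0 0 -0.3 0.8; 0.3 1.2 13 0 0 -0.3 0.8; 0.3 1.2 20 0 0 -0.3 0.8; 0.3 1.2 25 0 0 -0.3 0.8; 0.3 1.2 28 0 0 -0.3 0.8; 0.3 1.2 29 0 0 -0.3 0.8; 0.3 1.2 29 0 0 -0.3 0.8; 0.3 1.2 29 0 0 -0.3 0.4; 0.3 1.2 29 0 0 -0.3 0; 0.3 1.2 29 0 0 -0.3 0"}}

```text
time: 41.6
tool_pos: [0.4566, 0.0437, 0.0071]
tcp_rot: [-2.31, -1.336, -0.843]
wrist_force: [0.7, 0.1, 0.5]
width: 0.381
```

Request:
{"fn": "arm_command", "kwargs": {"targets": "0 0 0 0 0 0 0; 0 0 0 0 0 0 0; 0 0 0 0 0 0 0; 0 0 0 0 0 0 0; 0 0 0 0 0 0 0; 0 0 0 0 0 0 0", "newtons": 60}}

```text
time: 42.1
tool_pos: [0.4568, 0.0436, 0.0073]
tcp_rot: [-2.31, -1.336, -0.843]
wrist_force: [-3.0, -2.6, 5.2]
width: 0.316
```

Request:
{"fn": "arm_command", "kwargs": {"targets": "3 0 -4 0 0 0 0; 10 0 -12 0 0 0 0; 22 0 -26 0 0 0 0; 36 0 -43 0 0 0 0; 50 0 -60 0 0 0 0; 64 0 -77 0 0 0 0; 78 0 -93 0 0 0 0; 90 0 -107 0 0 0 0; 90 0 -107 0 0 0 0; 90 0 -107 0 0 0 0"}}

```text
time: 42.93
tool_pos: [0.4566, 0.0438, 0.1472]
tcp_rot: [-2.311, -1.339, -0.843]
wrist_force: [-0.4, -0.8, -2.2]
width: 0.322
```

```bash
python3 - <<'E'
from h import *
from kin import *
st,im,d,P=shot("wrist","w29"); print(st['tool_pos'],st['q'],st['width'],st['time'],st['wrist_force'])
R0,p0=tool(st)
for eta in (-107,-95):
  t,Rt=place_tcp(2,eta,40,.07); deltaR(t,Rt,eta)
  print(*[x.round(3) for x in ik(t,Rt,load(),[.4,.6,1.6,-.7,1.4,.8])])
E
python3 rim.py w29
```

```text
[0.45659135 0.04380109 0.14717062] [-0.47564183 -0.14630308  2.36922739  0.82797464  1.05763803 -0.43052856] 0.32209999405842227 42.9333 [-0.44394273 -0.83962966 -2.1749621 ]
-107 shift mm [125.3 154.9  82.7] turn deg [ -1.19 -89.55 -14.28]
[ 0.411  0.675  1.379 -0.628  1.713  0.824] 0.0
-95 shift mm [125.7 156.2  83. ] turn deg [ -2.35 -88.41 -27.52]
[ 0.451  0.601  1.499 -0.718  1.585  0.736] 0.0
cup 1 [ 0.6493 -0.0161] 0.0155 415 known (0.6564, -0.0205)
cup 2 [0.661  0.0401] 0.0224 763 known (0.6613, 0.0411)
cup 3 [0.6662 0.1019] 0.0232 823 known (0.6663, 0.1027)
cup 4 [0.6712 0.1636] 0.0233 751 known (0.6713, 0.1642)
133 [56.5 -0.4 21.6]
136 [55.3 -0.2 19.8]
163 [43.8 -0.9  9.8]
203 [28.1 -0.4 -3.5]
```

View pics/w29.png

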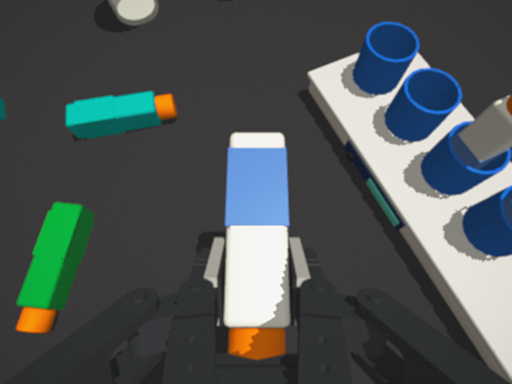

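Request:
{"fn": "arm_command", "kwargs": {"targets": "14 1 -4 -0.1 -4 -1 0; 30 3 -6 -0.3 -10 -3 0; 48 6 -8 -0.5 -17 -5 0; 66 10 -8 -0.7 -24 -7.5 0; 84 14 -8 -0.9 -31 -9.5 0; 100 19 -6 -1 -37 -11.5 0; 116 24 -4 -1.2 -44 -13.5 0; 132 29 -2 -1.4 -51 -15.7 0; 147 34 -1 -1.6 -57 -17.6 0; 159 38 -1 -1.7 -62 -19.3 0"}}

```text
time: 43.82
tool_pos: [0.5499, 0.1322, 0.2479]
tcp_rot: [2.185, 1.75, -0.389]
wrist_force: [0.2, 0.7, -1.4]
width: 0.315
```

```bash
python3 - <<'E'
from h import *
st=bot.read_state(); print(st['tool_pos'],st['q'],st['width'])
t,Rt=place_tcp(2,-95,40,.10,f=(47.7,-.2,31.7)); deltaR(t,Rt); print(t)
E
```

```text
[0.54987792 0.13222521 0.24790842] [ 0.41714601  0.16762248  1.74474966 -0.37705419  1.4326596   0.72863281] 0.31546419276343163
 shift mm [ 15.  116.6  63. ] turn deg [ -0.68 -26.1   -7.99]
[0.66594342 0.09632948 0.19291669]
```

Request:
{"fn": "arm_command", "kwargs": {"targets": "1 12 2 0 -4 -1 0; 2 28 6 -0.1 -9 -2.5 0; 4 46 11 -0.2 -14 -4 0; 6 66 18 -0.3 -19 -5.5 0; 8 86 27 -0.5 -24 -7.2 0; 11 102 38 -0.7 -26 -8 0; 13 112 50 -0.7 -26 -8 0; 15 116.6 60 -0.7 -26 -8 0; 15 116.6 63 -0.7 -26 -8 0; 15 116.6 63 -0.7 -26 -8 0"}}

```text
time: 44.65
tool_pos: [0.6646, 0.093, 0.1935]
tcp_rot: [1.797, 1.637, -0.829]
wrist_force: [-0.3, 0.1, -1.9]
width: 0.317
```

Request:
{"fn": "arm_command", "kwargs": {"targets": "0 0 0 0 0 0 0; 0 0 0 0 0 0 0; 0 0 0 0 0 0 0; 0 0 0 0 0 0 0"}}

```text
time: 44.98
tool_pos: [0.6659, 0.0944, 0.1967]
tcp_rot: [1.797, 1.636, -0.822]
wrist_force: [-0.2, 0.1, -0.4]
width: 0.319
```

```bash
python3 - <<'E'
from h import *
st,im,d,P=shot("wrist","w30"); print(st['tool_pos'],st['q'],st['width'],st['wrist_force'])
CUPS[2]=(.6667,.1028)
t,Rt=place_tcp(2,-95,40,.05,f=(47.7,-.2,31.7)); deltaR(t,Rt)
E
python3 rim.py w30
```

```text
[0.66593557 0.09443227 0.19665426] [ 0.44716444  0.56370828  1.48574139 -0.71487166  1.61416679  0.70706898] 0.3186618447668294 [-0.22558674  0.0893828  -0.43084757]
 shift mm [42.  -0.  33.2] turn deg [ 0.07 -0.51 -0.37]
cup 2 [0.6625 0.0411] 0.0214 997 known (0.6613, 0.0411)
cup 3 [0.6675 0.1033] 0.0232 1581 known (0.6663, 0.1027)
cup 4 [0.6708 0.1481] 0.0087 194 known (0.6713, 0.1642)
132 [57.5 -0.1 21.7]
135 [56.3 -0.1 19.9]
162 [44.8  0.1  9.5]
202 [29.1 -0.1 -3.7]
```

View pics/w30.png

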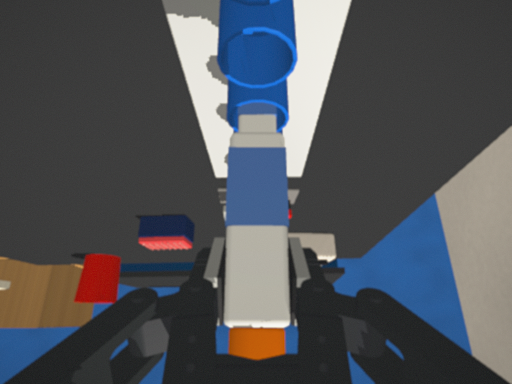

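Request:
{"fn": "arm_command", "kwargs": {"targets": "6 0 5 0 -0.2 -0.1 0; 13 0.2 10 0 -0.4 -0.3 0; 21 0.2 16.5 0 -0.4 -0.3 0; 29 0.2 23 0 -0.4 -0.3 0; 36 0.2 28.5 0 -0.4 -0.3 0; 41 0.2 32.5 0 -0.4 -0.3 0; 42 0.2 33 0 -0.4 -0.3 0; 42 0.2 33 0 -0.4 -0.3 0; 42 0.2 33 0 -0.4 -0.3 0; 42 0.2 33 0 -0.4 -0.3 0"}}

```text
time: 45.87
tool_pos: [0.6669, 0.0963, 0.1424]
tcp_rot: [1.787, 1.637, -0.831]
wrist_force: [-0.7, 0.3, -1.1]
width: 0.317
```

```bash
python3 - <<'E'
from h import *
CUPS[2]=(.6667,.1028)
st=bot.read_state(); print(st['wrist_force'],st['tool_pos'])
for l in (.03,.0015):
    t,Rt=place_tcp(2,-95,40,l,f=(47.9,-.1,31.7)); deltaR(t,Rt)
E
```

```text
[-0.68913213  0.32540389 -1.0957965 ] [0.6668797  0.09632963 0.14244559]
 shift mm [14.8 -0.7 12.5] turn deg [ 0.04 -0.06 -0.05]
 shift mm [36.6 -0.7 30.9] turn deg [ 0.04 -0.06 -0.05]
```

Request:
{"fn": "arm_command", "kwargs": {"targets": "4 -0.4 3.4 0 0 0 0; 8 -0.6 6.8 0 0 0 0; 12 -0.6 10.2 0 0 0 0; 16 -0.6 13.6 0 0 0 0; 20 -0.6 17 0 0 0 0; 24 -0.6 20.4 0 0 0 0; 28 -0.6 23.8 0 0 0 0; 32 -0.6 27.2 0 0 0 0; 35.5 -0.6 30 0 0 0 0; 36.5 -0.6 30.8 0 0 0 0"}}

```text
time: 46.7
tool_pos: [0.6658, 0.0959, 0.0947]
tcp_rot: [1.786, 1.636, -0.834]
wrist_force: [-1.1, 0.3, 5.7]
width: 0.311
```

```bash
python3 - <<'E'
from h import *
CUPS[2]=(.6667,.1028)
st=bot.read_state(); print(st['wrist_force'],st['tool_pos'])
t,Rt=place_tcp(2,-95,40,0,f=(47.9,-.1,31.7)); deltaR(t,Rt)
E
```

```text
[-1.09178549  0.30513769  5.70879413] [0.66584648 0.09586938 0.09467555]
 shift mm [1.5 0.3 0.7] turn deg [-0.    0.1  -0.01]
```

Light floor contact (5.7 N). Releasing and retracting.

Request:
{"fn": "arm_command", "kwargs": {"targets": "0 0 0 0 0 0 0.4; 0 0 0 0 0 0 0.6; 0 0 0 0 0 0 0.7; 0 0 0 0 0 0 0.7; 0 0 0 0 0 0 0.7; 0 0 0 0 0 0 0.7; 0 0 -8 0 0 0 0.7; 0 0 -25 0 0 0 0.7; 0 0 -50 0 0 0 0.7; 0 0 -80 0 0 0 0.8"}}

```text
time: 47.53
tool_pos: [0.6703, 0.1568, 0.1451]
tcp_rot: [1.787, 1.637, -0.837]
wrist_force: [0.3, -0.3, -0.8]
width: 0.794
```

```bash
python3 - <<'E'
from h import *
st=bot.read_state();print(st['tool_pos'],st['width'])
deltaR((.50,.05,.36),pickR(-90,0))
E
```

```text
[0.67031577 0.15677234 0.14512016] 0.7935429278107109
 shift mm [-242.4 -160.8  -44.6] turn deg [-2.36 50.01 -4.69]
```

Request:
{"fn": "arm_command", "kwargs": {"targets": "0 0 -35 0 0 0 0.8; 0 -5 -65 0 0 0 0.8; -15 -20 -85 0 4 0 0.9; -40 -45 -95 0 10 -1 1; -70 -70 -95 -0.5 17 -1 1; -105 -95 -90 -1 24 -2 1; -140 -120 -80 -1 31 -3 1; -175 -140 -68 -2 38 -4 1; -210 -155 -55 -2 45 -4.5 1; -238 -160 -46 -2.4 50 -4.7 1"}}

```text
time: 48.37
tool_pos: [0.4994, 0.0528, 0.3615]
tcp_rot: [2.215, 2.224, 0.018]
wrist_force: [0.8, -0.7, -0.2]
width: 0.998
```

Request:
{"fn": "arm_command", "kwargs": {"targets": "-4 -1 1 0 0 0 1; -4 -1 1 0 0 0 1; -4 -1 1 0 0 0 1; -4 -1 1 0 0 0 1; -4 -1 1 0 0 0 1"}}

```text
time: 48.78
tool_pos: [0.5004, 0.0516, 0.3546]
tcp_rot: [-2.215, -2.227, -0.001]
wrist_force: [-0.0, 0.2, 0.7]
width: 1.001
```

```bash
python3 - <<'E'
from h import *
st,im,d,P=shot("wrist","w31"); print(st['tool_pos'],st['q'],st['time'])
st,im,d,P=shot("side","s31");cv2.imwrite("pics/s31z.png",cv2.resize(im[70:270,120:320],None,fx=4,fy=3,interpolation=cv2.INTER_CUBIC)[:600])
st,im,d,P=shot("top","t31")
E
```

```text
[0.50038106 0.05164002 0.35459021] [ 5.26764600e-02 -1.19117273e-01  1.78984823e+00  9.31533859e-04
  1.47082006e+00  4.73366338e-02] 48.7833
```

View pics/w31.png

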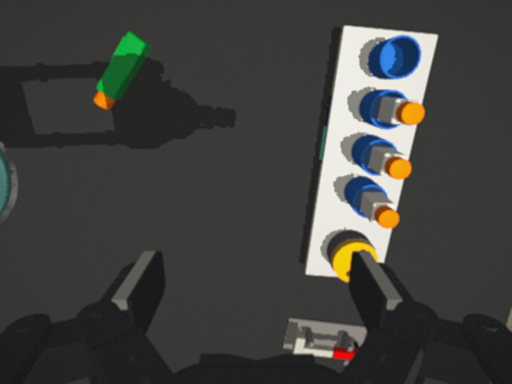

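View pics/s31.png

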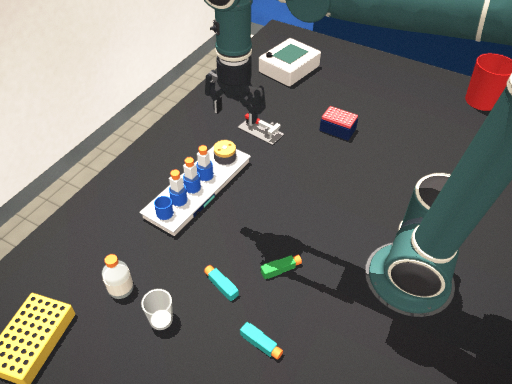

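View pics/t31.png

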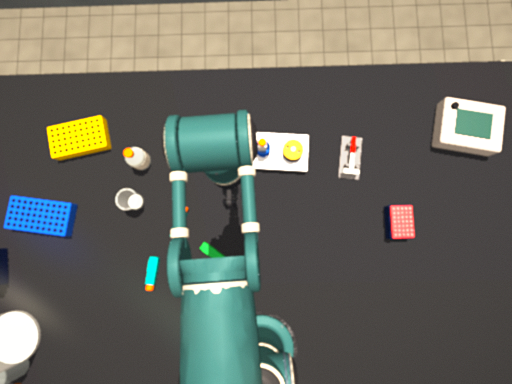

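Request:
{"fn": "arm_command", "kwargs": {"targets": "-18 12 2 0 0 0 1; -40 26 5 0 0 0 1; -70 45 8 0 0 0 1; -100 63 12 0 0 0 1; -128 82 16 0 0 0 1; -150 98 20 0 0 0 1; -165 108 24 0 0 0 1; -172 113 25 0 0 0 1; -175 115 25 0 0 0 1; -175 115 25 0 0 0 1"}}

```text
time: 49.77
tool_pos: [0.6162, -0.1245, 0.3307]
tcp_rot: [2.219, 2.224, 0.004]
wrist_force: [-0.9, 0.4, -0.1]
width: 1.0
```

Request:
{"fn": "arm_command", "kwargs": {"targets": "0 0 0 0 0 0 1; 0 0 0 0 0 0 1; 0 0 0 0 0 0 1; 0 0 0 0 0 0 1; 0 0 0 0 0 0 1"}}

```text
time: 50.18
tool_pos: [0.6157, -0.1245, 0.332]
tcp_rot: [2.217, 2.223, 0.006]
wrist_force: [0.6, -0.3, -1.5]
width: 1.004
```

```bash
python3 - <<'E'
from h import *
st,im,d,P=shot("wrist","w32"); print(st['tool_pos'],st['tcp_rot'],st['time'])
sv=np.load("pics/w32_st.npy")
hsv=cv2.cvtColor(im,cv2.COLOR_BGR2HSV);H,S,V=[hsv[...,i].astype(int) for i in range(3)]
m=((S>90)&(H>12)&(H<38)&(V>80))&(np.hypot(P[...,0]-.6495,P[...,1]+.1213)<.05)
cs,_=cv2.findContours(m.astype(np.uint8),cv2.RETR_CCOMP,cv2.CHAIN_APPROX_NONE)
for k in cs:
    a=cv2.contourArea(k)
    if a>15:
        M=cv2.moments(k);u,v=M['m10']/a,M['m01']/a; print(a,u,v,onplane("wrist",(u,v),.074,sv))
for i,c in enumerate(CUPS):
    m=(P[...,2]>.138)&(P[...,2]<.155)&(np.hypot(P[...,0]-c[0],P[...,1]-c[1])<.03)&(H<20)&(S>120)
    if m.sum()>20: print('cap',i+1,m.sum(),P[m].mean(0)-[*c,0])
# spanner
z=P[...,2]
sp=((z>.036)&(z<.052)&(np.hypot(P[...,0]-.6316,P[...,1]+.3231)<.09))
q=P[sp]; print('spanner',sp.sum(),np.median(q[:,2]))
ca=np.radians(-7.6);ex=np.array([np.cos(ca),np.sin(ca)]);ey=np.array([-ex[1],ex[0]])
al=(q[:,:2]-[.6316,-.3231])@ex; ac=(q[:,:2]-[.6316,-.3231])@ey
for a in np.arange(-.07,.08,.01):
    s=(al>=a)&(al<a+.01)
    if s.sum(): print(a.round(2),s.sum(),ac[s].min().round(4),ac[s].max().round(4),np.median(q[s][:,2]).round(4))
print(al.min(),al.max())
E
```

```text
[ 0.6157408  -0.12450725  0.33196179] [2.21716015 2.22280897 0.00556298] 50.1833
2266.0 281.6783612827302 146.87157987643425 [[ 0.64817337 -0.11892033  0.074     ]]
32.0 275.10416666666663 162.0 [[ 0.64034045 -0.13836566  0.074     ]]
133.0 282.40977443609023 148.5 [[ 0.64914978 -0.12098123  0.074     ]]
39.0 288.85897435897436 133.67094017094016 [[ 0.65661123 -0.10240981  0.074     ]]
cap 1 256 [-0.00322076  0.00217867  0.14515358]
spanner 1278 0.045033441761325343
-0.07 99 -0.0251 0.0291 0.0454
-0.06 221 -0.025 0.0293 0.0455
-0.05 88 -0.0255 0.0279 0.0449
-0.04 150 -0.021 0.0209 0.0435
-0.03 69 -0.0057 0.0089 0.0448
-0.02 66 -0.0057 0.0083 0.0452
-0.01 71 -0.0048 0.0091 0.0452
0.0 62 -0.0058 0.0093 0.0446
0.01 75 -0.006 0.0091 0.0454
0.02 72 -0.0053 0.0092 0.0455
0.03 154 -0.0205 0.0209 0.0437
0.04 74 -0.0057 0.0097 0.0454
0.05 69 -0.0063 0.0088 0.0453
0.06 8 -0.0024 0.0081 0.0446
-0.06459504327824728 0.0621147596140251
```

View pics/w32.png

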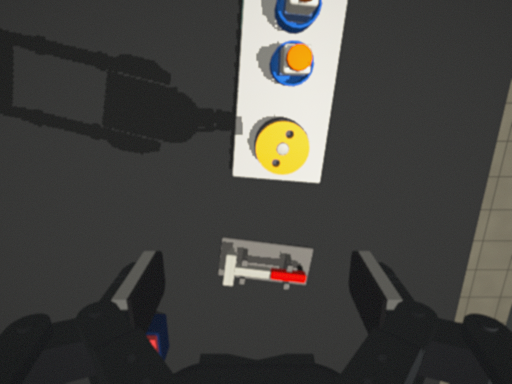

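```bash
python3 - <<'E'
from h import *
for name in ("w31","s31"):
    cam="wrist" if name[0]=='w' else "side"
    sv=np.load(f"pics/{name}_st.npy"); st=dict(tool_pos=sv[:3],tcp_rot=sv[3:]); im=cv2.imread(f"pics/{name}.png")
    P=cloud(cam,np.load(f"pics/{name}.npy"),st)
    hsv=cv2.cvtColor(im,cv2.COLOR_BGR2HSV);H,S,V=[hsv[...,i].astype(int) for i in range(3)]
    for i,c in enumerate(CUPS):
        m=(P[...,2]>.125)&(P[...,2]<.16)&(np.hypot(P[...,0]-c[0],P[...,1]-c[1])<.035)&(H<22)&(S>120)
        if m.sum()>8:
            top=P[m]; top=top[top[:,2]>np.percentile(top[:,2],95)-.004]; print(name,'cap',i+1,m.sum(),(top.mean(0)-[*c,0]).round(4),len(top))
print(bot.read_state()['wrist_force'],bot.read_state()['time'])
E
```

```text
w31 cap 1 396 [-1.000e-04  2.400e-03  1.454e-01] 311
w31 cap 2 443 [-0.0002  0.0016  0.1454] 360
w31 cap 3 509 [-0.001   0.0008  0.1455] 425
s31 cap 1 35 [-0.0041  0.0061  0.1423] 11
s31 cap 2 42 [-0.0031  0.0046  0.1433] 14
s31 cap 3 40 [-0.0053  0.0052  0.1415] 14
[-0.788934    0.2480679   0.08859781] 50.2333
```

Cap tops are at 145 mm (expected 146 when on the cup floor) and centred within 3 mm. The ring is at its stop and the spanner is seated. The arm is clear of everything, so I'm handing in.

```bash
python3 -c "
from workcell import bot
print(bot.finish_job())"
```

```text
the job is handed in; nothing more can be done
None
```

I locked the ring, put the spanner in its cradle and stood all three cartridges upright in cups 1, 2 and 3, then handed the job in at about 50 s. No verdict was reported.

**Ring:** Both pins went about 9 mm into the holes without contact force. I turned clockwise until the torque jumped from about 0.05 to over 0.8 N m, which I took as the stop, and held there with the pins in. The hole line measured afterwards had turned 1.14 rad. With the unknown start of 0 to 0.35 rad, that fits the stop at 1.3, but I could not read the joint directly.

**Spanner:** It lies level, pins down, in both forks, about 1 mm off along the cradle and 2 mm across.

**Cartridges:** Only three were in the scene, and one had been knocked about 4.5 cm before I picked any up; I re-measured before each pick. Cap tops are at 145 mm against 146 mm expected, and within 3 mm of the cup axes in the wrist image. The side camera put them 5 to 7 mm off and 3 to 4 mm lower, still within tolerance.

**Left alone:** The bottle, tip box and beaker look unmoved in the last images, and the arm was clear of everything at hand-in.

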